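# Prop the inspection box open, load the lenses and bring up the lamp

### The arm

A 7-joint arm with a two-finger parallel gripper is mounted at the origin on the work surface. World frame = base frame: x ahead of the robot, y to its left, z up, the work surface at z = 0. Lengths are in m, angles in rad, forces in N, time in s.
With the tool pointing down it reaches from about 0.4 to 0.875 m from the base axis. Payload 19.3 kg.
Tool frame: the origin (TCP) lies at the very end of the fingers, on their centre line; the grasp point (between the pads) lies ctrl.grip_point_offset behind it (ctrl.grip_point_offset is the distance from the TCP to the grasp point, in m); z points along the fingers, y is the direction in which the jaws open and shut (so a half turn about z gives the same grasp; the last joint's range is limited). The gripper opens to 85 mm and grips with 20 to 120 N. Pads are 22 mm wide; open, the fingers measure 114 mm over their backs; the gripper's body (76 mm by 85 mm) begins 54 mm behind the grasp point. The pads swing forward as they close: fully open they stand 13 mm farther back than shut.
Start: joints at [-1.202, 0.521, -0.036, 1.599, 0.021, 1.021, -0.113], TCP at [0.266, 0.566, 0.231] pointing down, gripper open.
Joint ranges: [-2.91, 2.91], [-0.3, 2.13], [-1.5, 1.42], [0.17, 2.43], [-1.26, 4.41], [0.16, 1.93], [-2.52, 2.52]. Speed limits (rad/s): [1.89, 1.89, 2.39, 2.39, 3.01, 3.01, 3.01].

### API

Orientations are given as a rotation vector (axis times angle).
In Python, from workcell import sensors, vision, finish_job, ctrl gives the robot as it stands. The module is installed in compiled form; this text tells all that it offers.
- The arm moves only by the tool step_arm, never from a script. Its argument "moves" is a list that holds one entry, the list of rows, each a list of 5 numbers: the finger opening in cm, from 0 to 8.54, then the shift along the tool's x, y, z in cm, then the turn about the tool's z in degrees. A call has 1 to 12 rows; each row shifts and turns the pose as measured when the row begins, along the tool's axes as they then stand; what a row does not reach is not made up. A row lasts 1/10 s, in which the tool goes at most 50 mm and 8.59 degrees, less where a joint would pass 70% of its speed; a pose out of reach is approached as far as the arm can. A call with a gripper value outside its range is refused whole. The fingers move at their own pace and stop on an object; "squeeze" is the grip in N (left out, the last holds). Time passes only in rows, so rows that do not move let the fingers close. It gives the time, the measured TCP pose, the force and the opening at its end, in the units of the state.
- sensors.state(): the state, without advancing time (a new reading comes with each control period).
- vision.snapshot(name): name is "side" or "top"; returns (picture, depth): 480x640x3 uint8, blue, green, red; 480x640 float32, m along the optical axis (not along the pixel's ray), 0 where there is no reading.
- vision.get_calibration(name): a dict with "K" (3x3 intrinsics, pixels), "rvec" (rotation vector, rad) and "tvec" (3), from world to camera coordinates, as OpenCV has them. Camera axes: x right, y down, z forward; pixel columns grow to the right and rows downward; lengths in m; the calibration is good to about 2 mm. A picture is of the moment at which its call begins. get_calibration takes no time and is no camera call.
- finish_job(): hands the job in, once; it reports no verdict.
The state is a dict: "time_s": time; "joints": joint angles; "qvel": joint speeds; "tau": joint torques, N m; "tcp_pos": TCP position; "ee_rot": TCP orientation; "force": force on the tool from outside, world axes, zero at the start; "torque": the same for the moment, N m; "finger_gap": opening from 0.0 (shut) to 1.0 (fully open).
Only numpy, scipy, OpenCV 4.12 (cv2) and the standard library are available. Lean on these libraries where they do the work, as an engineer would, in place of code of your own. Each camera call takes 0.05 s, during which the arm holds its last target.

### The job

Get the lens inspection box ready: lift its hinged cover and prop it open by swinging up the prop rod so that its pin sits in the hole of the cover's ear and the cover rests on the rod. Then set every lens that stands on the bench upright and flat on the floor of the box, and finally turn the handwheel clockwise, over as many grasps as it takes, until the lamp carriage's pointer is level with the white mark. Leave the other things on the bench where they are.

Things in the scene. Friction and masses are not known exactly. Their poses are not given: they have to be found in the camera images.
- dark_box: grey inspection box fixed to the bench, 180 mm deep (x) by 220 mm wide (y), rim 85 mm above the bench, walls 8 mm, inner floor 45 mm above the bench (40 mm below the rim). Origin under its centre at bench level, x to its rear (the hinge side), y to its left, z up. It is turned by up to 0.12 rad. The prop rod lies along its right (-y) side. When propped, the cover overhangs the rear of the box, so the front half is the easier to reach.
- lid (a joint): angle of the cover (rad): 0 shut, grows as it opens, stop at 1.70 (past upright). Flat 8 mm plate 220 mm wide, hinged along the rear rim, 450 g. The hinge is damped; let go past upright (1.62 or more) the cover goes back to its stop and stays there; from lower angles it falls shut unless propped. Resting properly on the rod (pin in the hole) it stands at about 1.37.
- lid_bar (a point): middle of the cover's handle, a round steel bar 12 mm thick and 100 mm long, parallel to the hinge, 48 mm ahead of the cover's front edge and 228 mm from the hinge axis. It turns freely in a gripper that takes it from above with a finger before and a finger behind it.
- lid_hinge (a point): middle of the cover's hinge axis, which runs along the box's y; 90 mm behind the box's centre and 89 mm above the bench.
- lid_hole (a point): centre of the holding hole in the steel ear at the cover's right side: a square hole of 16 mm through the 8 mm thick ear, 90 mm from the hinge axis, in the rod's plane (155 mm right of the box's centre).
- prop_rod (a joint): angle of the prop rod (rad): 0 lying level along the box's side, pointing to the rear; grows as its tip swings up, to 1.2. Stiff: it stays where it is put, and may creep in the grip. To prop: open the cover to its stop, past upright (further forward the rod's tip catches on the ear), swing the rod to about 0.60, then lower the cover onto it. Seated it stands at about 0.62.
- rod_pivot (a point): the rod's pivot, on the box's right side, 80 mm ahead of the box's centre, 155 mm to its right and 73 mm above the bench; its axis runs along the box's y.
- rod_grip (a point): middle of the black rubber sleeve on the rod (16 mm thick, 44 mm long), 85 mm from the pivot; the sleeve is 37 mm clear of the box wall. The rod turns in a gripper that takes the sleeve from above with a finger on its left and right.
- rod_tip (a point): point on the rod's pin (7 mm thick), 185 mm from the pivot, that lies at the hole's centre when the pin is fully home. 11.5 mm nearer the pivot is the centre of a steel ball, 22 mm across, on which the ear comes to rest. The pin ends 5 mm beyond this point.
- lens0_handle (a point): glass lens (disc 52 mm across, 11 mm thick, lying flat) with a round upright aluminium handle, 20 mm across, that rises from the middle of the disc to 48 mm above its underside; 110 g. This point is on the axis of the handle, 31 mm above the underside of the glass; z is up along the handle. Starts standing on the bench left of the box. May be absent (None).
- lens1_handle (a point): glass lens (disc 52 mm across, 11 mm thick, lying flat) with a round upright aluminium handle, 20 mm across, that rises from the middle of the disc to 48 mm above its underside; 110 g. This point is on the axis of the handle, 31 mm above the underside of the glass; z is up along the handle. Starts standing on the bench left of the box. May be absent (None).
- lens2_handle (a point): glass lens (disc 52 mm across, 11 mm thick, lying flat) with a round upright aluminium handle, 20 mm across, that rises from the middle of the disc to 48 mm above its underside; 110 g. This point is on the axis of the handle, 31 mm above the underside of the glass; z is up along the handle. Starts standing on the bench left of the box. May be absent (None).
- handwheel (a joint): angle of the handwheel (rad), 0 at the start, grows clockwise seen from above, stop at 6.6. It moves the lamp carriage 25 mm per rad towards the right (the slide's -y). It stays where it is left.
- wheel_grip (a point): on the handwheel's vertical axis, at the height to grip: middle of the raised aluminium grip bar across the wheel, 62 mm long, 14 mm thick, its top 14 mm above this point and the black wheel disc (100 mm across) 20 mm below it. x runs along the bar, z up.
- pointer (a point): tip of the thin steel pointer on the near (-x) side of the black lamp carriage, 36 mm above the bench; y is the slide's y, the carriage moves along -y.
- mark (a point): tip of the thin white mark on its fixed steel post beside the slide, at the pointer's height; same axes as the slide. The pointer is level with it when the two have the same y in these axes (they then stand about 5 mm apart, tip to tip). At the start it lies 85 to 125 mm to the pointer's -y side.
- white_pot: white plastic pot, 56 mm across, 65 mm high; leave alone. Origin at its underside.
- grit_jar: small white jar with black cap, 44 mm across, 60 mm high; leave alone. Origin at its underside.
- rinse_bottle: clear bottle, 54 mm across, 140 mm high; leave alone. Origin at its underside.
- brush: brush lying on the bench near the robot; leave alone.
- screwdriver: screwdriver lying on the bench near the robot; leave alone.
- gauge_block: steel block 50 x 30 x 20 mm behind the work area; leave alone.

How it is judged:
By the outcome, as a careful person would: the job done as asked, in the order asked, and still so for the second after the job is handed in, with the robot touching nothing.
Of lens0, lens1, lens2 only 2 to 3 are there at a start; the rules pass over those that are not, and their reading is None.
At some moment in a run one of lens0, lens1, lens2 may be knocked a few centimetres aside while the robot is not near it.
Once in a run the grip may slacken for a moment while it holds something.
It also fails if it takes over 208 s, if anything falls off the work surface, if the arm or the gripper's body presses on something with over 40 N, if the wrist force passes 120 N, or if a joint passes its speed limit or range.

## Working session

There is one attempt and no reset: what is moved stays moved. The work goes in short steps, Python scripts to look and compute and a tool call to move; the robot and the scene stay as the last step left them, time stands still between calls to the robot, and variables do not carry over. Pictures are saved under pics/ and viewed, and the job is handed in when it is done.

Besides the shell and the picture viewer there is one more tool, called after "Request:" by a JSON object that holds its "fn" and its "kwargs", one argument or row to a line. step_arm: Moves the arm, as the interface text tells. Its arguments: {"type":"object","properties":{"moves":{"type":"array","items":{"type":"array","items":{"type":"array","items":{"type":"number"}}}},"squeeze":{"type":"number"}},"required":["moves"]}

```bash
mkdir -p pics; ls; python3 - <<'E'
from workcell import sensors, vision, ctrl
import cv2,numpy as np
print(sensors.state()); print(ctrl.grip_point_offset)
for n in("side","top"):
    p,d=vision.snapshot(n); cv2.imwrite(f"pics/{n}0.png",p); np.savez(f"pics/{n}0.npz",p=p,d=d)
    print(vision.get_calibration(n))
E
```

```text
pics
{'time_s': 0.0, 'joints': array([-1.20219626,  0.52203085, -0.03636106,  1.60001027,  0.02121213,
        1.02110043, -0.11278968]), 'qvel': array([-3.96348462e-04, -2.91634619e-04,  1.19253605e-03,  6.45484353e-04,
        5.67367685e-04,  1.41125931e-03, -2.08316515e-06]), 'tau': array([ 7.21696979e-04, -9.27090454e+01,  1.98113568e+00, -3.69916034e+01,
        1.81554415e-02,  8.40963417e-03, -1.99504319e-05]), 'tcp_pos': array([0.26540657, 0.56546836, 0.23071405]), 'ee_rot': array([-6.83655219e-01, -3.06612156e+00,  1.80606220e-03]), 'force': array([0.47152862, 0.33641643, 0.14730876]), 'torque': array([0.02548605, 0.02694915, 0.00894262]), 'finger_gap': 0.997689593428932}
0.0187
{'K': array([[500.6815754 ,   0.        , 311.27501489],
       [  0.        , 500.6815754 , 234.74142636],
       [  0.        ,   0.        ,   1.        ]]), 'rvec': array([ 0.37977756, -2.82141911,  1.11346761]), 'tvec': array([0.54209814, 0.21327106, 1.06619533])}
{'K': array([[609.52192566,   0.        , 317.25566852],
       [  0.        , 609.52192566, 248.56281087],
       [  0.        ,   0.        ,   1.        ]]), 'rvec': array([ 2.20432226, -2.15327283,  0.09868024]), 'tvec': array([-0.06837525,  0.55730511,  1.42500047])}
```

View pics/side0.png

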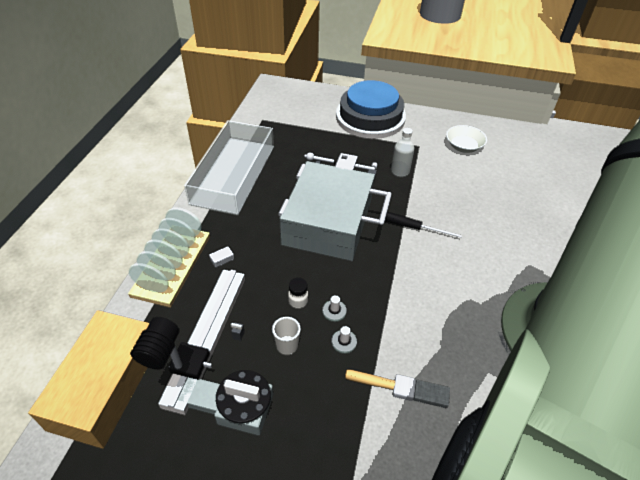

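View pics/top0.png

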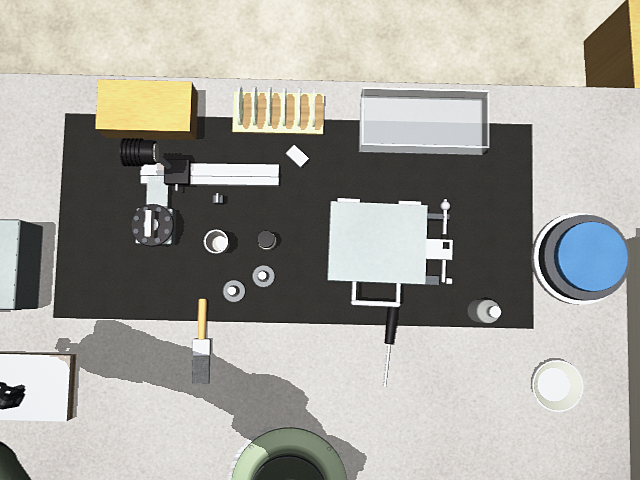

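Two lenses are visible: top view at about (234,290) and (263,274). The box lid is centred near (378,243), its bar near (375,303), the rod sleeve near (447,243), and the wheel near (153,225).

```bash
cat > h.py <<'E'
import cv2,numpy as np
from scipy.spatial.transform import Rotation as R
from workcell import sensors, vision, ctrl
def cal(n):
    c=vision.get_calibration(n); return np.array(c["K"]),R.from_rotvec(c["rvec"]).as_matrix(),np.array(c["tvec"]).ravel()
def px2w(n,u,v,z=None,d=None):
    K,Rm,t=cal(n); ray=np.linalg.inv(K)@[u,v,1]
    if d is not None: return Rm.T@(ray*d-t)
    c=-Rm.T@t; r=Rm.T@ray; return c+r*(z-c[2])/r[2]
def w2px(n,P):
    K,Rm,t=cal(n); q=(Rm@np.atleast_2d(P).T).T+t; q=q@K.T; return q[:,:2]/q[:,2:]
def cloud(n,d):
    K,Rm,t=cal(n); v,u=np.mgrid[:480,:640]; r=np.stack([u,v,np.ones_like(u)],-1)@np.linalg.inv(K).T
    W=(r*d[...,None]-t)@Rm; W[d==0]=np.nan; return W
def snap(n,name,box=None,s=1):
    p,d=vision.snapshot(n); np.savez(f"pics/{name}.npz",p=p,d=d)
    q=p if box is None else p[box[1]:box[3],box[0]:box[2]]
    cv2.imwrite(f"pics/{name}.png",cv2.resize(q,None,fx=s,fy=s,interpolation=cv2.INTER_CUBIC)); return p,d
def st():
    s=sensors.state(); r=R.from_rotvec(s["ee_rot"]); M=r.as_matrix()
    yaw=np.degrees(np.arctan2(M[1,1],M[0,1]))
    print("t %.2f tcp"%s["time_s"],s["tcp_pos"].round(4),"yaxis deg %.1f"%yaw,"toolz",M[:,2].round(3),"gap %.3f"%s["finger_gap"],"F",s["force"].round(1),"q",s["joints"].round(2)); return s,M
def to(P,off=0.0):
    """tool-frame shift in cm to bring TCP to world P"""
    s,M=st(); d=np.array(P)-s["tcp_pos"]; print("shift cm tool",(M.T@d*100).round(2),"dist %.1f"%(np.linalg.norm(d)*100)); 
E
python3 - <<'E'
from h import *
for n in("top","side"):
    d=np.load(f"pics/{n}0.npz"); W=cloud(n,d["d"]); np.save(f"pics/{n}W0.npy",W)
W=np.load("pics/topW0.npy")
for nm,u,v in [("lid bar",375,303),("lensA",234,290),("lensB",263,274),("lidTL",333,206),("lidTR",423,208),("lidBL",331,279),("lidBR",424,281),("sleeve",446,243),("wheel",153,224),("bottle",493,312),("pot",216,241),("ptr",176,187),("mark",218,198),("bench",300,220)]:
    print(nm,W[v,u].round(4))
p=np.load("pics/top0.npz")["p"]
cv2.imwrite("pics/c1.png",cv2.resize(p[190:320,320:520],None,fx=4,fy=4,interpolation=cv2.INTER_CUBIC))
cv2.imwrite("pics/c2.png",cv2.resize(p[150:310,110:300],None,fx=4,fy=3.7,interpolation=cv2.INTER_CUBIC))
p=np.load("pics/side0.npz")["p"]
cv2.imwrite("pics/c3.png",cv2.resize(p[140:270,270:430],None,fx=4.5,fy=4.5,interpolation=cv2.INTER_CUBIC))
st()
E
```

```text
lid bar [ 0.433  -0.1879  0.0917]
lensA [0.4556 0.1365 0.0436]
lensB [0.494  0.0693 0.0532]
lidTL [ 0.6513 -0.0888  0.0907]
lidTR [ 0.6506 -0.2932  0.0972]
lidBL [ 0.4847 -0.0877  0.0927]
lidBR [ 0.4849 -0.2969  0.0966]
sleeve [ 0.5735 -0.3492  0.082 ]
wheel [0.6024 0.3243 0.0728]
bottle [ 0.4195 -0.4395  0.1403]
pot [0.5728 0.1889 0.0061]
ptr [0.696  0.283  0.0394]
mark [0.6723 0.1828 0.0378]
bench [ 0.6301 -0.0118 -0.0046]
t 0.10 tcp [0.2654 0.5655 0.2308] yaxis deg 64.9 toolz [-0.    -0.001 -1.   ] gap 1.001 F [0.1 0.7 0.5] q [-1.2   0.52 -0.04  1.6   0.02  1.02 -0.11]
```

View pics/c1.png

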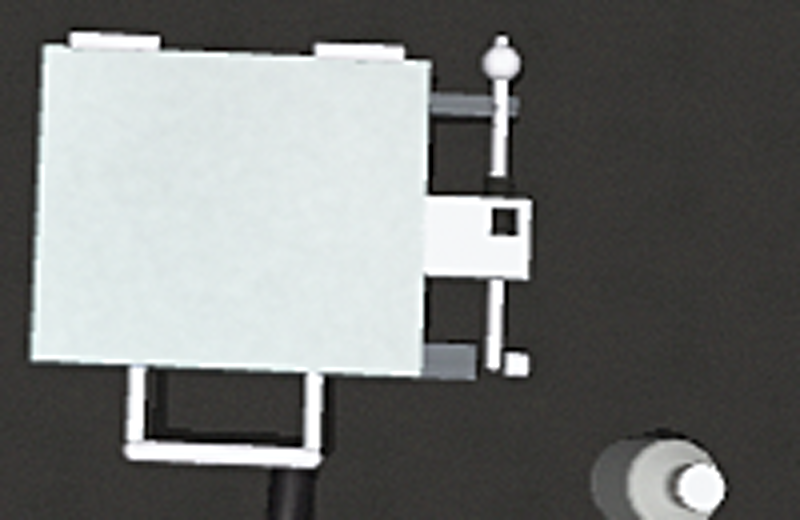

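View pics/c2.png

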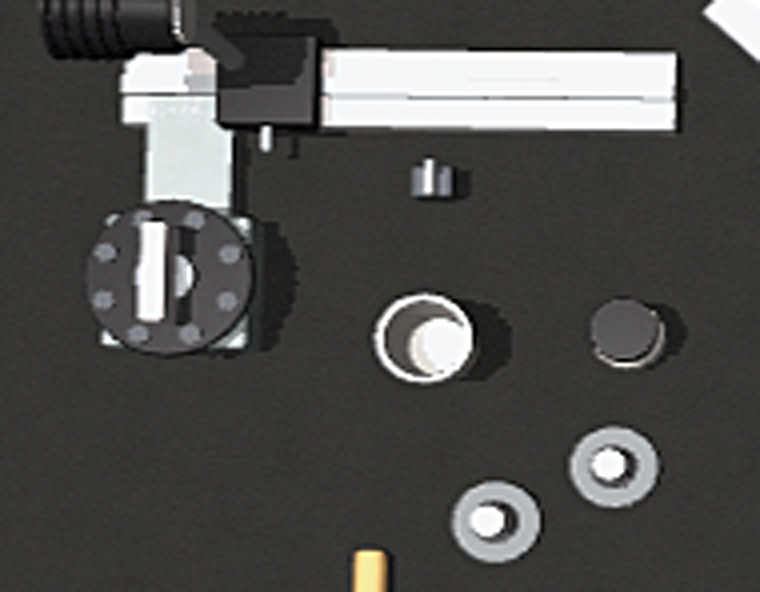

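View pics/c3.png

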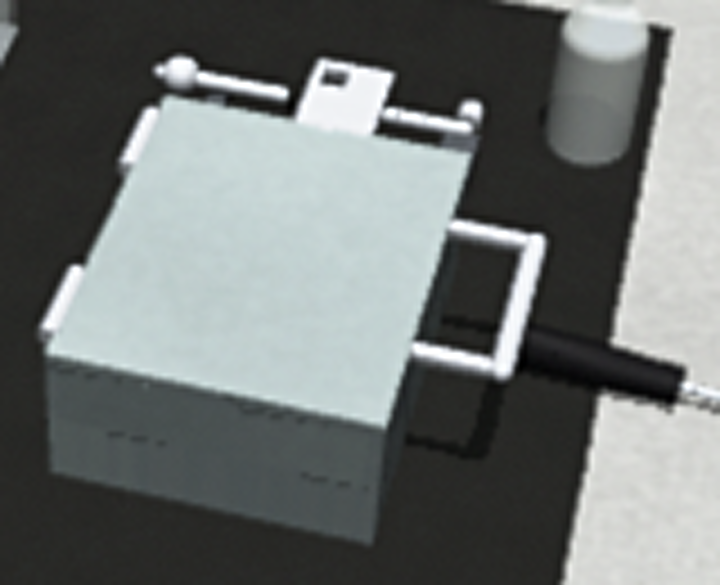

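```bash
python3 - <<'E'
from h import *
c=[(330.75,201.25),(427.5,205.5),(425.5,283.75),(328,280)]
P=np.array([px2w("top",u,v,z=.093) for u,v in c]);print(P.round(4))
print(np.linalg.norm(P[1]-P[0]),np.linalg.norm(P[2]-P[1]),np.linalg.norm(P[3]-P[0]))
a=[np.arctan2(*( (P[0]-P[1])[[0,1]]*[-1,1])),np.arctan2(*( (P[3]-P[2])[[0,1]]*[-1,1])),np.arctan2((P[1]-P[2])[1],(P[1]-P[2])[0]),np.arctan2((P[0]-P[3])[1],(P[0]-P[3])[0])];print(np.array(a).round(4))
print(P.mean(0))
# bar ends
for u,v in [(128/4+320,452/4+190),(320/4+320,460/4+190)]: print(px2w("top",u,v,z=.095))
# rod features: pivot boss, ball, hole
for nm,u,v,z in [("hole",505,222,.093),("ball",500,62,.08),("tip",503,38,.075),("pivot",497,362,.075)]: print(nm,px2w("top",u/4+320,v/4+190,z=z).round(4))
# side corners check
c=[(270+165/4.5,140+98/4.5),(270+470/4.5,140+155/4.5),(270+387/4.5,140+428/4.5),(270+48/4.5,140+355/4.5)]
Q=np.array([px2w("side",u,v,z=.093) for u,v in c]);print(Q.round(4),Q.mean(0))
E
```

```text
[[ 0.6618 -0.0834  0.093 ]
 [ 0.6573 -0.3042  0.093 ]
 [ 0.4789 -0.301   0.093 ]
 [ 0.4822 -0.081   0.093 ]]
0.2208730375284429 0.1783916613096845 0.17956449284644305
[-0.0203 -0.015  -0.0177 -0.0132]
[ 0.57005148 -0.19238022  0.093     ]
[ 0.43183848 -0.13591147  0.095     ]
[ 0.42986822 -0.24374696  0.095     ]
hole [ 0.5667 -0.3474  0.093 ]
ball [ 0.6604 -0.3469  0.08  ]
tip [ 0.6752 -0.3496  0.075 ]
pivot [ 0.4879 -0.3471  0.075 ]
[[ 0.6554 -0.2987  0.093 ]
 [ 0.4759 -0.2969  0.093 ]
 [ 0.4788 -0.0769  0.093 ]
 [ 0.6577 -0.08    0.093 ]] [ 0.56694051 -0.18812303  0.093     ]
```

```bash
cat >> h.py <<'E'
def plan(wps,gap,start=None):
    """wps: list of (P, yaxis deg, nrows); print rows"""
    s,M=st(); p=np.array(s["tcp_pos"]); yaw=np.degrees(np.arctan2(M[1,1],M[0,1]))
    for P,yt,n in wps:
        dy=yt-yaw; 
        P=np.array(P); 
        for i in range(n):
            step=(P-p)/(n-i); a=np.radians(yaw); 
            y=np.array([np.cos(a),np.sin(a),0]); z=np.array([0,0,-1.]); x=np.cross(y,z)
            print("[%.1f, %.2f, %.2f, %.2f, %.1f],"%(gap,*(100*np.array([x@step,y@step,z@step])),-dy/n),end="")
            p=p+step; yaw+=dy/n
        print()
C=np.array([.5685,-.190,0]); BY=-.015
def box(x,y,z): c,s=np.cos(BY),np.sin(BY); return C+np.array([c*x-s*y,s*x+c*y,z])
E
python3 - <<'E'
from h import *
print(box(-.138,0,.089),box(.09,0,.089),box(.005,-.155,.073))
plan([((.46,.2,.25),25,11)],4)
E
```

```text
[ 0.43051552 -0.18793008  0.089     ] [ 0.65848988 -0.19134995  0.089     ] [ 0.57117452 -0.34505756  0.073     ]
t 0.10 tcp [0.2654 0.5655 0.2308] yaxis deg 64.9 toolz [-0.    -0.001 -1.   ] gap 1.001 F [0.1 0.7 0.5] q [-1.2   0.52 -0.04  1.6   0.02  1.02 -0.11]
[4.0, -3.01, -2.26, -0.17, 3.6],[4.0, -3.15, -2.06, -0.17, 3.6],[4.0, -3.27, -1.86, -0.17, 3.6],[4.0, -3.38, -1.65, -0.17, 3.6],[4.0, -3.48, -1.43, -0.17, 3.6],[4.0, -3.57, -1.21, -0.17, 3.6],[4.0, -3.63, -0.98, -0.17, 3.6],[4.0, -3.69, -0.75, -0.17, 3.6],[4.0, -3.73, -0.51, -0.17, 3.6],[4.0, -3.75, -0.28, -0.17, 3.6],[4.0, -3.76, -0.04, -0.17, 3.6],
```

Request:
{"fn": "step_arm", "kwargs": {
  "moves": [
    [[4.0, -3.0, -2.3, -0.2, 3.6], [4.0, -3.1, -2.1, -0.2, 3.6], [4.0, -3.3, -1.9, -0.2, 3.6], [4.0, -3.4, -1.6, -0.2, 3.6], [4.0, -3.5, -1.4, -0.2, 3.6], [4.0, -3.6, -1.2, -0.2, 3.6], [4.0, -3.6, -1.0, -0.2, 3.6], [4.0, -3.7, -0.8, -0.2, 3.6], [4.0, -3.7, -0.5, -0.2, 3.6], [4.0, -3.8, -0.3, -0.2, 3.6], [4.0, -3.8, 0, -0.2, 3.6]]
  ]
}}

```text
time_s: 1.2
tcp_pos: [0.4594, 0.1863, 0.2506]
ee_rot: [-1.705, -2.636, 0.008]
force: [1.4, 0.2, -0.1]
finger_gap: 0.469
```

```bash
python3 - <<'E'
from h import *
plan([((.4305,-.188,.15),-0.9,12)],4)
E
```

```text
t 1.20 tcp [0.4594 0.1863 0.2506] yaxis deg 24.2 toolz [-0.005 -0.003 -1.   ] gap 0.469 F [ 1.4  0.2 -0.1] q [-0.69  0.3   0.24  1.92 -0.09  0.94  0.01]
[4.0, -2.75, -1.50, 0.84, 2.1],[4.0, -2.80, -1.40, 0.84, 2.1],[4.0, -2.85, -1.29, 0.84, 2.1],[4.0, -2.89, -1.19, 0.84, 2.1],[4.0, -2.93, -1.08, 0.84, 2.1],[4.0, -2.97, -0.98, 0.84, 2.1],[4.0, -3.01, -0.87, 0.84, 2.1],[4.0, -3.04, -0.76, 0.84, 2.1],[4.0, -3.06, -0.64, 0.84, 2.1],[4.0, -3.08, -0.53, 0.84, 2.1],[4.0, -3.10, -0.42, 0.84, 2.1],[4.0, -3.11, -0.31, 0.84, 2.1],
```

Request:
{"fn": "step_arm", "kwargs": {
  "moves": [
    [[4.0, -2.8, -1.5, 0.8, 2.1], [4.0, -2.8, -1.4, 0.8, 2.1], [4.0, -2.9, -1.3, 0.8, 2.1], [4.0, -2.9, -1.2, 0.8, 2.1], [4.0, -2.9, -1.1, 0.8, 2.1], [4.0, -3.0, -1.0, 0.8, 2.1], [4.0, -3.0, -0.9, 0.8, 2.1], [4.0, -3.0, -0.8, 0.8, 2.1], [4.0, -3.1, -0.6, 0.8, 2.1], [4.0, -3.1, -0.5, 0.8, 2.1], [4.0, -3.1, -0.4, 0.8, 2.1], [4.0, -3.1, -0.3, 0.8, 2.1]]
  ]
}}

```text
time_s: 2.4
tcp_pos: [0.424, -0.2049, 0.1524]
ee_rot: [-2.263, -2.178, 0.007]
force: [1.0, 0.6, -0.1]
finger_gap: 0.467
```

```bash
python3 - <<'E'
from h import *
plan([((.4305,-.188,.071),-0.9,5)],4)
snap("side","s1",(270,100,430,270),4)
E
```

```text
t 2.40 tcp [ 0.424  -0.2049  0.1524] yaxis deg -2.2 toolz [-0.004 -0.003 -1.   ] gap 0.467 F [ 1.   0.6 -0.1] q [ 0.    0.43  0.41  2.08 -0.26  0.68  0.55]
[4.0, 0.34, 0.12, 1.63, -0.3],[4.0, 0.34, 0.12, 1.63, -0.3],[4.0, 0.34, 0.12, 1.63, -0.3],[4.0, 0.34, 0.12, 1.63, -0.3],[4.0, 0.34, 0.12, 1.63, -0.3],
```

View pics/s1.png

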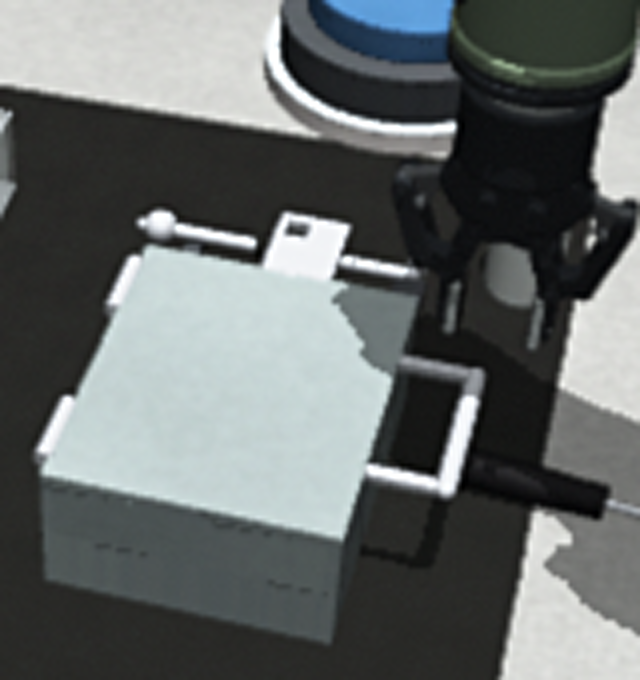

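The gripper is over the bar, with the fingers at about (450,310) and (535,325) in the crop and the bar running (470,380)–(450,490). I'll shift sideways, lower and close.

Request:
{"fn": "step_arm", "kwargs": {
  "moves": [
    [[4.0, 0.9, 0.3, 1.0, -0.4], [4.0, 0.8, 0.3, 1.5, -0.4], [4.0, 0, 0.05, 1.9, -0.4], [4.0, 0, 0, 1.9, 0], [4.0, 0, 0, 1.9, 0], [4.0, 0, 0, 0, 0]]
  ]
}}

```text
time_s: 3.05
tcp_pos: [0.4295, -0.1908, 0.0645]
ee_rot: [-2.245, -2.196, 0.011]
force: [1.2, -0.0, 1.1]
finger_gap: 0.472
```

```bash
python3 - <<'E'
from h import *
plan([((.4305,-.188,.070),-0.9,1)],4)
E
```

```text
t 3.05 tcp [ 0.4295 -0.1908  0.0645] yaxis deg -1.3 toolz [-0.006 -0.004 -1.   ] gap 0.472 F [ 1.2 -0.   1.1] q [ 0.06  0.59  0.3   2.13 -0.36  0.47  0.61]
[4.0, 0.28, 0.10, -0.55, -0.4],
```

Request:
{"fn": "step_arm", "kwargs": {
  "moves": [
    [[2.5, 0.2, 0.1, -0.55, -0.4], [1.2, 0, 0, 0, 0], [0.5, 0, 0, 0, 0], [0.5, 0, 0, 0, 0], [0.5, 0, 0, 0, 0], [0.5, 0, 0, 0, 0]]
  ],
  "squeeze": 60
}}

```text
time_s: 3.65
tcp_pos: [0.4317, -0.1878, 0.0732]
ee_rot: [2.235, 2.207, -0.009]
force: [-0.2, -1.1, -2.1]
finger_gap: 0.121
```

```bash
python3 - <<'E'
from h import *
st()
E
```

```text
t 3.65 tcp [ 0.4317 -0.1878  0.0732] yaxis deg -0.7 toolz [-0.004 -0.004 -1.   ] gap 0.121 F [-0.2 -1.1 -2.1] q [ 0.05  0.57  0.31  2.13 -0.35  0.49  0.6 ]
```

```bash
cat >> h.py <<'E'
def arc(xh,zh,rad,sgn,dth,n,th=None,gp=0.0187):
    s,M=st(); p=s["tcp_pos"]; zb=p[2]+gp; t0=np.arctan2(zb-zh,(xh-p[0])) if th is None else th
    print("theta now %.3f rad  radius %.4f"%(t0,np.hypot(zb-zh,xh-p[0])))
    cur=np.array([p[0],zb])
    for i in range(n):
        t=t0+dth*(i+1); nx=np.array([xh-rad*np.cos(t),zh+rad*np.sin(t)]); d=nx-cur; cur=nx
        print("[%.2f, %.2f]"%(d[0]*100,-d[1]*100),end=" ")
    print("end th %.3f"%t)
E
python3 - <<'E'
from h import *
arc(.6597,.0919,.228,1,.06,8)
E
```

```text
t 3.65 tcp [ 0.4317 -0.1878  0.0732] yaxis deg -0.7 toolz [-0.004 -0.004 -1.   ] gap 0.121 F [-0.2 -1.1 -2.1] q [ 0.05  0.57  0.31  2.13 -0.35  0.49  0.6 ]
theta now -0.000 rad  radius 0.2280
[0.04, -1.37] [0.12, -1.36] [0.20, -1.35] [0.28, -1.34] [0.36, -1.32] [0.44, -1.29] [0.52, -1.27] [0.59, -1.23] end th 0.480
```

Request:
{"fn": "step_arm", "kwargs": {
  "moves": [
    [[0.5, 0, 0.04, -1.37, 0], [0.5, 0, 0.12, -1.36, 0], [0.5, 0, 0.2, -1.35, 0], [0.5, 0, 0.28, -1.34, 0], [0.5, 0, 0.36, -1.32, 0], [0.5, 0, 0.44, -1.29, 0]]
  ]
}}

```text
time_s: 4.25
tcp_pos: [0.447, -0.1881, 0.1556]
ee_rot: [2.236, 2.205, -0.01]
force: [6.5, -2.3, -7.3]
finger_gap: 0.116
```

```bash
python3 - <<'E'
from h import *
arc(.6597,.0919,.228,1,.07,10)
E
```

```text
t 4.25 tcp [ 0.447  -0.1881  0.1556] yaxis deg -0.8 toolz [-0.003 -0.005 -1.   ] gap 0.116 F [ 6.5 -2.3 -7.3] q [-0.04  0.44  0.41  2.05 -0.26  0.7   0.52]
theta now 0.370 rad  radius 0.2281
[0.63, -1.46] [0.73, -1.42] [0.83, -1.36] [0.92, -1.30] [1.01, -1.24] [1.09, -1.16] [1.17, -1.08] [1.24, -1.00] [1.31, -0.91] [1.37, -0.82] end th 1.070
```

Tracking the arc nicely.

Request:
{"fn": "step_arm", "kwargs": {
  "moves": [
    [[0.5, 0, 0.63, -1.46, 0], [0.5, 0, 0.73, -1.42, 0], [0.5, 0, 0.83, -1.36, 0], [0.5, 0, 0.92, -1.3, 0], [0.5, 0, 1.01, -1.24, 0], [0.5, 0, 1.09, -1.16, 0], [0.5, 0, 1.17, -1.08, 0], [0.5, 0, 1.24, -1.0, 0]]
  ]
}}

```text
time_s: 5.05
tcp_pos: [0.5242, -0.1895, 0.2598]
ee_rot: [2.237, 2.203, -0.013]
force: [4.9, -3.7, -12.8]
finger_gap: 0.113
```

```bash
python3 - <<'E'
from h import *
arc(.6597,.0919,.228,1,.07,11)
E
```

```text
t 5.05 tcp [ 0.5242 -0.1895  0.2598] yaxis deg -0.9 toolz [-0.005 -0.007 -1.   ] gap 0.113 F [  4.9  -3.7 -12.8] q [-0.1   0.42  0.46  1.76 -0.2   1.01  0.42]
theta now 0.943 rad  radius 0.2306
[1.48, -0.68] [1.38, -0.80] [1.43, -0.70] [1.48, -0.60] [1.52, -0.49] [1.55, -0.38] [1.57, -0.27] [1.59, -0.16] [1.59, -0.05] [1.59, 0.06] [1.59, 0.17] end th 1.713
```

Request:
{"fn": "step_arm", "kwargs": {
  "moves": [
    [[0.5, 0, 1.48, -0.7, 0], [0.5, 0, 1.38, -0.75, 0], [0.5, 0, 1.43, -0.65, 0], [0.5, 0, 1.48, -0.55, 0], [0.5, 0, 1.52, -0.45, 0], [0.5, 0, 1.55, -0.35, 0]]
  ]
}}

```text
time_s: 5.65
tcp_pos: [0.6106, -0.1911, 0.2994]
ee_rot: [-2.237, -2.198, 0.017]
force: [-5.5, 0.2, 2.6]
finger_gap: 0.112
```

```bash
python3 - <<'E'
from h import *
arc(.6597,.0919,.228,1,.07,6)
E
```

```text
t 5.65 tcp [ 0.6106 -0.1911  0.2994] yaxis deg -1.0 toolz [-0.012 -0.003 -1.   ] gap 0.112 F [-5.5  0.2  2.6] q [-0.08  0.53  0.45  1.48 -0.23  1.19  0.39]
theta now 1.357 rad  radius 0.2315
[1.64, 0.06] [1.59, -0.17] [1.59, -0.06] [1.59, 0.05] [1.59, 0.16] [1.57, 0.27] end th 1.777
```

Request:
{"fn": "step_arm", "kwargs": {
  "moves": [
    [[0.5, 0, 1.6, -0.1, 0], [0.5, 0, 1.6, -0.1, 0], [0.5, 0, 1.6, 0, 0], [0.5, 0, 1.6, 0.1, 0], [0.5, 0, 1.5, 0.2, 0], [0.5, 0, 0.5, 0.1, 0]]
  ]
}}

```text
time_s: 6.25
tcp_pos: [0.6903, -0.193, 0.3015]
ee_rot: [-2.23, -2.186, 0.029]
force: [-80.8, 18.1, 51.2]
finger_gap: 0.106
```

```bash
python3 - <<'E'
from h import *
arc(.6597,.0919,.228,1,.07,2)
snap("side","s2",(250,60,430,260),3)
E
```

```text
t 6.25 tcp [ 0.6903 -0.193   0.3015] yaxis deg -1.1 toolz [-0.026  0.    -1.   ] gap 0.106 F [-80.8  18.1  51.2] q [-0.04  0.68  0.44  1.22 -0.27  1.32  0.36]
theta now 1.704 rad  radius 0.2303
[1.54, 0.50] [1.55, 0.38] end th 1.844
```

View pics/s2.png

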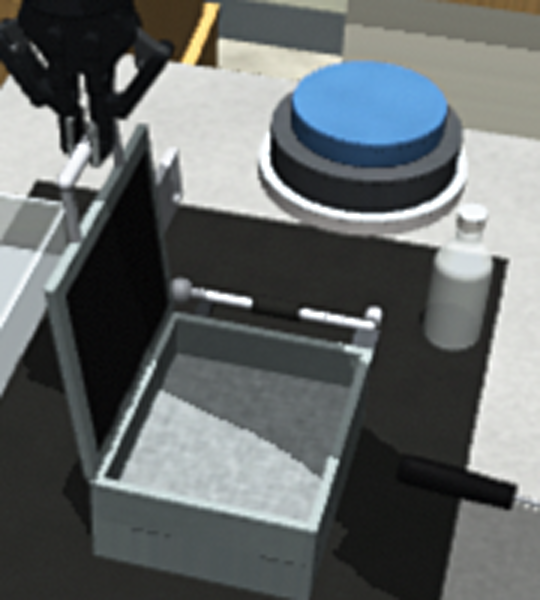

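The cover is at its stop (theta about 1.70) and pressing. I'll ease off, open and rise.

Request:
{"fn": "step_arm", "kwargs": {
  "moves": [
    [[0.5, 0, -0.5, 0, 0], [2.0, 0, 0, 0, 0], [4.0, 0, 0, 0, 0], [4.0, 0, 0, 0, 0], [4.0, 0, 0, -1.5, 0], [4.0, 0, 0, -2.5, 0], [4.0, 0, 0, -3, 0]]
  ]
}}

```text
time_s: 7.0
tcp_pos: [0.6857, -0.1914, 0.3701]
ee_rot: [-2.224, -2.18, 0.034]
force: [0.2, -0.3, 0.9]
finger_gap: 0.466
```

```bash
python3 - <<'E'
from h import *
st()
snap("side","s3",(250,60,430,260),3)
print(box(.005,-.155,.073))
E
```

```text
t 7.00 tcp [ 0.6857 -0.1914  0.3701] yaxis deg -1.1 toolz [-0.035  0.004 -0.999] gap 0.466 F [ 0.2 -0.3  0.9] q [-0.04  0.65  0.45  1.11 -0.26  1.47  0.35]
[ 0.57117452 -0.34505756  0.073     ]
```

View pics/s3.png

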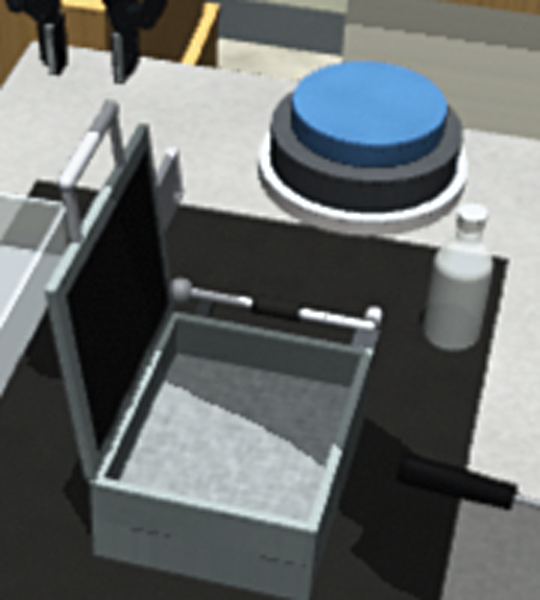

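Cover stands at its stop, handle around (90,140) in the crop, with the fingers clear. Next: the rod sleeve.

```bash
python3 - <<'E'
from h import *
plan([((.571,-.345,.24),-90.9,12)],4.0)
E
```

```text
t 7.05 tcp [ 0.6868 -0.192   0.3757] yaxis deg -1.1 toolz [-0.029  0.002 -1.   ] gap 0.467 F [ 0.6 -0.2  4.3] q [-0.04  0.64  0.46  1.1  -0.26  1.48  0.35]
[4.0, -1.29, -0.94, 1.13, 7.5],[4.0, -1.41, -0.76, 1.13, 7.5],[4.0, -1.49, -0.57, 1.13, 7.5],[4.0, -1.55, -0.37, 1.13, 7.5],[4.0, -1.59, -0.17, 1.13, 7.5],[4.0, -1.60, 0.04, 1.13, 7.5],[4.0, -1.58, 0.25, 1.13, 7.5],[4.0, -1.53, 0.45, 1.13, 7.5],[4.0, -1.46, 0.65, 1.13, 7.5],[4.0, -1.37, 0.83, 1.13, 7.5],[4.0, -1.25, 1.00, 1.13, 7.5],[4.0, -1.10, 1.16, 1.13, 7.5],
```

Request:
{"fn": "step_arm", "kwargs": {
  "moves": [
    [[4.0, -1.3, -0.9, 0, 7.5], [4.0, -1.4, -0.8, 0, 7.5], [4.0, -1.5, -0.6, 0, 7.5], [4.0, -1.6, -0.4, 0, 7.5], [4.0, -1.6, -0.2, 0, 7.5], [4.0, -1.6, 0, 1.0, 7.5], [4.0, -1.6, 0.2, 1.9, 7.5], [4.0, -1.5, 0.4, 2.0, 7.5], [4.0, -1.5, 0.6, 2.0, 7.5], [4.0, -1.4, 0.8, 2.0, 7.5], [4.0, -1.2, 1.0, 2.0, 7.5], [4.0, -1.1, 1.2, 2.0, 7.5]]
  ]
}}

```text
time_s: 8.25
tcp_pos: [0.5638, -0.3449, 0.2471]
ee_rot: [3.137, -0.116, -0.027]
force: [0.6, 0.6, 0.2]
finger_gap: 0.463
```

```bash
python3 - <<'E'
from h import *
plan([((.571,-.345,.20),-90.9,3)],4.0)
snap("side","s4",(250,60,430,260),3)
snap("top","t4",(320,160,520,310),4)
E
```

```text
t 8.25 tcp [ 0.5638 -0.3449  0.2471] yaxis deg -94.2 toolz [-0.017 -0.002 -1.   ] gap 0.463 F [0.6 0.6 0.2] q [-0.02  0.71  0.82  1.49 -0.53  1.18 -0.76]
[4.0, 0.24, -0.02, 1.57, -1.1],[4.0, 0.24, -0.01, 1.57, -1.1],[4.0, 0.24, -0.01, 1.57, -1.1],
```

View pics/s4.png

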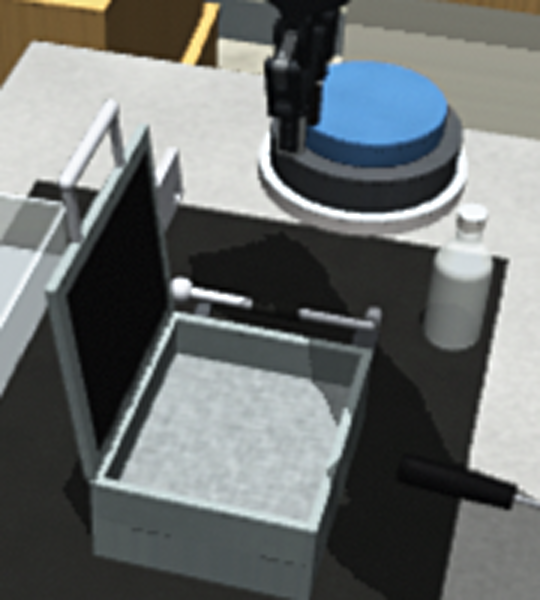

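View pics/t4.png

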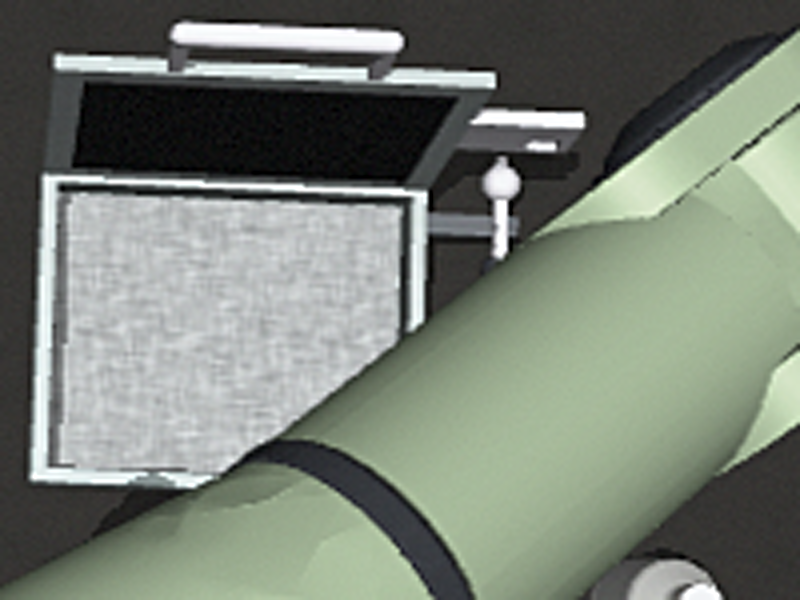

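```bash
python3 - <<'E'
from h import *
print(px2w("side",250+275/3,60+310/3,z=.075), px2w("side",250+181/3,60+291/3,z=.073))
print(px2w("top",320+502/4,160+184/4,z=.077))
print(box(.0935,-.155,.073), "expected ball")
E
```

```text
[ 0.56999162 -0.33956189  0.075     ] [ 0.6578044 -0.3451069  0.073    ]
[ 0.65972196 -0.34869079  0.077     ]
[ 0.65966457 -0.34638501  0.073     ] expected ball
```

Request:
{"fn": "step_arm", "kwargs": {
  "moves": [
    [[4.0, 0.4, 0, 2.5, -1.6], [4.0, 0.3, 0, 3.0, -1.2], [4.0, 0.1, 0, 3.0, -0.5], [4.0, 0, 0, 3.0, 0], [4.0, 0, 0, 3.0, 0], [4.0, 0, 0, 2.0, 0], [4.0, 0, 0, 0, 0]]
  ]
}}

```text
time_s: 9.05
tcp_pos: [0.5737, -0.3444, 0.0774]
ee_rot: [3.138, 0.012, -0.023]
force: [-0.1, 0.1, -0.3]
finger_gap: 0.47
```

```bash
python3 - <<'E'
from h import *
plan([((.571,-.345,.056),-90.9,2)],4.0)
snap("side","s5",(270,80,430,240),4)
E
```

```text
t 9.05 tcp [ 0.5737 -0.3444  0.0774] yaxis deg -89.6 toolz [-0.014 -0.003 -1.   ] gap 0.470 F [-0.1  0.1 -0.3] q [ 0.06  0.89  0.66  1.6  -0.65  0.89 -0.6 ]
[4.0, -0.13, 0.03, 1.07, 0.7],[4.0, -0.13, 0.03, 1.07, 0.7],
```

View pics/s5.png

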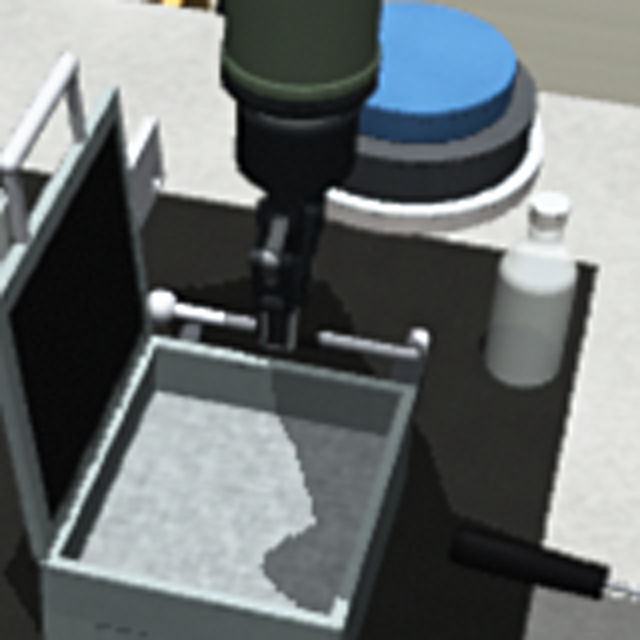

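Fingers straddle the sleeve at (285,330). Lower and close.

Request:
{"fn": "step_arm", "kwargs": {
  "moves": [
    [[4.0, -0.2, 0, 1.2, 0.8], [4.0, -0.1, 0, 0.9, 0.4], [4.0, 0, 0, 0, 0], [2.0, 0, 0, 0, 0], [0.5, 0, 0, 0, 0], [0.5, 0, 0, 0, 0], [0.5, 0, 0, 0, 0], [0.5, 0, 0, 0, 0]]
  ],
  "squeeze": 60
}}

```text
time_s: 9.9
tcp_pos: [0.5731, -0.3449, 0.061]
ee_rot: [3.137, -0.019, -0.013]
force: [0.5, -0.8, -2.7]
finger_gap: 0.161
```

```bash
cat >> h.py <<'E'
def rodarc(dths,rp=None,gp=.0187,r=None):
    s,M=st(); p=s["tcp_pos"]; pv=rp if rp is not None else box(-.08,-.155,.073)
    d=np.array([p[0]-pv[0],p[2]+gp-pv[2]]); t=np.arctan2(d[1],d[0]); rr=np.hypot(*d); print("rod th %.3f r %.4f"%(t,rr))
    r=r or rr
    for q in dths:
        n=np.array([r*np.cos(t+q),r*np.sin(t+q)]); e=n-d; d=n; t+=q; print("[x %.2f, z %.2f]"%(e[0]*100,-e[1]*100),end=" ")
    print("end %.3f"%t)
E
python3 - <<'E'
from h import *
rodarc([.08]*8)
E
```

```text
t 9.90 tcp [ 0.5731 -0.3449  0.061 ] yaxis deg -90.7 toolz [-0.008 -0.005 -1.   ] gap 0.161 F [ 0.5 -0.8 -2.7] q [ 0.06  0.91  0.65  1.61 -0.67  0.86 -0.6 ]
rod th 0.077 r 0.0872
[x -0.08, z -0.69] [x -0.14, z -0.68] [x -0.19, z -0.67] [x -0.24, z -0.65] [x -0.29, z -0.63] [x -0.34, z -0.61] [x -0.39, z -0.58] [x -0.44, z -0.54] end 0.717
```

```bash
python3 - <<'E'
from h import *
rodarc([.06]*10,gp=.012)
E
```

```text
t 9.90 tcp [ 0.5731 -0.3449  0.061 ] yaxis deg -90.7 toolz [-0.008 -0.005 -1.   ] gap 0.161 F [ 0.5 -0.8 -2.7] q [ 0.06  0.91  0.65  1.61 -0.67  0.86 -0.6 ]
rod th -0.000 r 0.0870
[x -0.02, z -0.52] [x -0.05, z -0.52] [x -0.08, z -0.52] [x -0.11, z -0.51] [x -0.14, z -0.50] [x -0.17, z -0.49] [x -0.20, z -0.48] [x -0.23, z -0.47] [x -0.25, z -0.46] [x -0.28, z -0.44] end 0.600
```

Request:
{"fn": "step_arm", "kwargs": {
  "moves": [
    [[0.5, 0, 0, -0.52, 0], [0.5, -0.05, 0, -0.52, 0], [0.5, -0.08, 0, -0.52, 0], [0.5, -0.11, 0, -0.51, 0], [0.5, -0.14, 0, -0.5, 0], [0.5, -0.17, 0, -0.49, 0], [0.5, -0.2, 0, -0.48, 0], [0.5, -0.23, 0, -0.47, 0]]
  ]
}}

```text
time_s: 10.7
tcp_pos: [0.5549, -0.3445, 0.1014]
ee_rot: [3.14, -0.025, -0.036]
force: [-1.0, -0.1, -9.2]
finger_gap: 0.157
```

```bash
python3 - <<'E'
from h import *
rodarc([.06]*5,gp=.012)
snap("side","s6",(270,80,430,240),4)
E
```

```text
t 10.70 tcp [ 0.5549 -0.3445  0.1014] yaxis deg -90.9 toolz [-0.023 -0.001 -1.   ] gap 0.157 F [-1.  -0.1 -9.2] q [ 0.04  0.85  0.69  1.63 -0.63  0.92 -0.61]
rod th 0.532 r 0.0797
[x -0.25, z -0.40] [x -0.28, z -0.39] [x -0.30, z -0.37] [x -0.32, z -0.35] [x -0.34, z -0.33] end 0.832
```

View pics/s6.png

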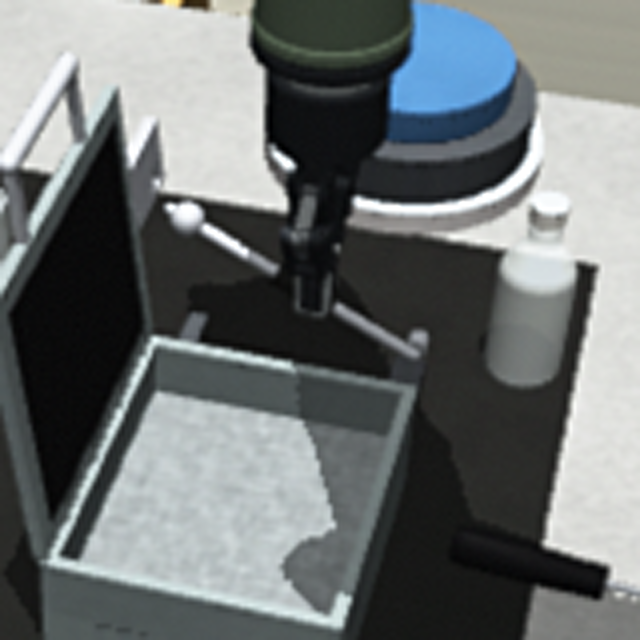

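```bash
cat >> h.py <<'E'
def onplane(n,u,v,yb):
    """ray meets box plane y_box=yb -> (xbox,z)"""
    K,Rm,t=cal(n); c=-Rm.T@t; r=Rm.T@np.linalg.inv(K)@[u,v,1]
    ny=np.array([-np.sin(BY),np.cos(BY),0]); k=(yb-ny@(c-C))/(ny@r); P=c+k*r
    return np.array([np.cos(BY),np.sin(BY),0])@(P-C),P[2]
def rodang(n,u,v):
    x,z=onplane(n,u,v,-.155); d=(x+.08,z-.073); print("ball xb,z",round(x,4),round(z,4),"ang %.3f r %.4f"%(np.arctan2(d[1],d[0]),np.hypot(*d)),"expect r .1735")
E
python3 - <<'E'
from h import *
rodang("side",317.5,134.5)
rodang("side",270+163/4,80+307/4-0)
E
```

```text
ball xb,z 0.0736 0.1493 ang 0.461 r 0.1715 expect r .1735
ball xb,z 0.0908 0.0731 ang 0.001 r 0.1708 expect r .1735
```

Request:
{"fn": "step_arm", "kwargs": {
  "moves": [
    [[0.5, -0.28, 0, -0.52, 0], [0.5, -0.32, 0, -0.5, 0], [0.5, -0.05, 0, -0.08, 0]]
  ]
}}

```text
time_s: 11.05
tcp_pos: [0.5425, -0.3442, 0.1129]
ee_rot: [-3.139, 0.031, 0.05]
force: [-7.7, 0.2, -9.4]
finger_gap: 0.144
```

```bash
python3 - <<'E'
from h import *
st()
snap("side","s7",(270,80,370,180),6)
E
```

```text
t 11.05 tcp [ 0.5425 -0.3442  0.1129] yaxis deg -91.1 toolz [-0.032  0.003 -0.999] gap 0.144 F [-7.7  0.2 -9.4] q [ 0.04  0.83  0.71  1.64 -0.62  0.94 -0.61]
```

View pics/s7.png

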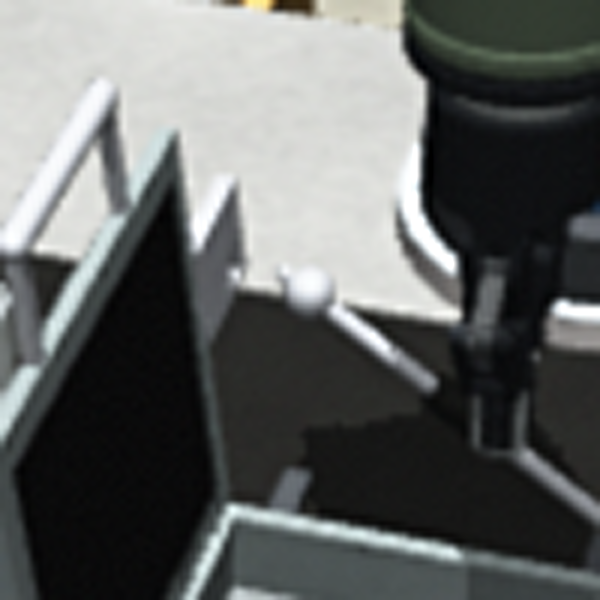

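```bash
python3 - <<'E'
from h import *
rodang("side",270+310/6,80+290/6)
E
```

```text
ball xb,z 0.063 0.1704 ang 0.598 r 0.1731 expect r .1735
```

Ball at (310,290) in the crop gives a rod angle of 0.598. Release and rise.

Request:
{"fn": "step_arm", "kwargs": {
  "moves": [
    [[0.5, 0.05, 0, 0, 0], [2.0, 0, 0, 0, 0], [4.0, 0, 0, 0, 0], [4.0, 0, 0, 0, 0], [4.0, 0, 0, -2.0, 0], [4.0, 0, 0, -4.0, 0], [4.0, 0, 0, -4.5, 0], [4.0, 0, 0, -4.5, 0]]
  ]
}}

```text
time_s: 11.9
tcp_pos: [0.5471, -0.3434, 0.2656]
ee_rot: [-3.137, 0.029, 0.056]
force: [1.1, 0.2, -1.3]
finger_gap: 0.471
```

```bash
python3 - <<'E'
from h import *
plan([((.55,-.30,.36),-70,4),((.65,-.193,.37),-1.1,8)],4.5)
snap("side","s8",(270,80,370,180),6)
E
```

```text
t 11.90 tcp [ 0.5471 -0.3434  0.2656] yaxis deg -91.1 toolz [-0.036  0.005 -0.999] gap 0.471 F [ 1.1  0.2 -1.3] q [-0.02  0.68  0.82  1.5  -0.49  1.22 -0.71]
[4.5, 0.05, -1.09, -2.36, -5.3],[4.5, 0.15, -1.08, -2.36, -5.3],[4.5, 0.25, -1.06, -2.36, -5.3],[4.5, 0.35, -1.03, -2.36, -5.3],
[4.5, 1.63, -0.83, -0.13, -8.6],[4.5, 1.74, -0.58, -0.13, -8.6],[4.5, 1.80, -0.31, -0.13, -8.6],[4.5, 1.83, -0.04, -0.12, -8.6],[4.5, 1.81, 0.24, -0.13, -8.6],[4.5, 1.76, 0.51, -0.13, -8.6],[4.5, 1.66, 0.77, -0.13, -8.6],[4.5, 1.53, 1.01, -0.12, -8.6],
```

View pics/s8.png

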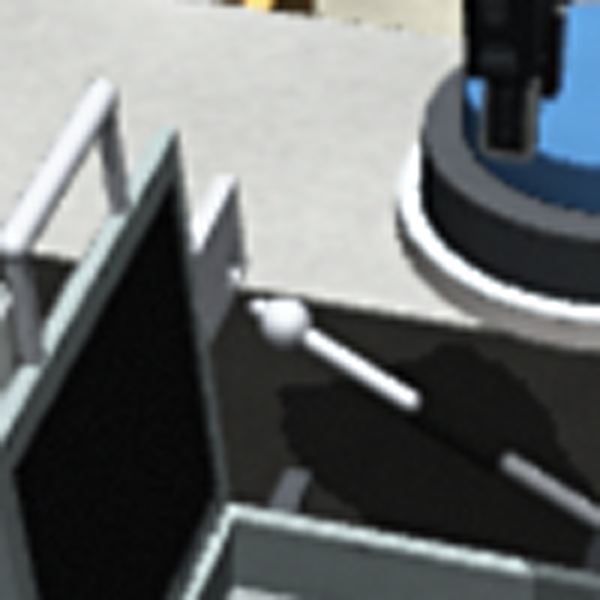

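```bash
python3 - <<'E'
from h import *
rodang("side",270+285/6,80+320/6)
E
```

```text
ball xb,z 0.0737 0.1529 ang 0.479 r 0.1732 expect r .1735
```

```bash
python3 - <<'E'
from h import *
snap("side","s9",(270,80,370,180),6)
a=np.load("pics/s8.npz")["p"].astype(int);b=np.load("pics/s9.npz")["p"].astype(int)
print(np.abs(a-b)[100:180,270:345].max())
pv=box(-.08,-.155,.073); g=pv+[.085*np.cos(.479),.002*0,.085*np.sin(.479)]; print(g)
plan([((g[0]+.002,-.345,g[2]-.017),-90.9,6)],4)
E
```

```text
57
[ 0.56161787 -0.34378261  0.11217582]
t 12.00 tcp [ 0.5487 -0.3453  0.27  ] yaxis deg -91.1 toolz [-0.028  0.    -1.   ] gap 0.465 F [-0.8  0.1 -0.4] q [-0.02  0.68  0.83  1.49 -0.49  1.22 -0.71]
[4.0, 0.25, -0.01, 2.91, -0.0],[4.0, 0.25, -0.01, 2.91, -0.0],[4.0, 0.25, -0.01, 2.91, -0.0],[4.0, 0.25, -0.01, 2.91, -0.0],[4.0, 0.25, -0.01, 2.91, -0.0],[4.0, 0.25, -0.01, 2.91, -0.0],
```

View pics/s9.png

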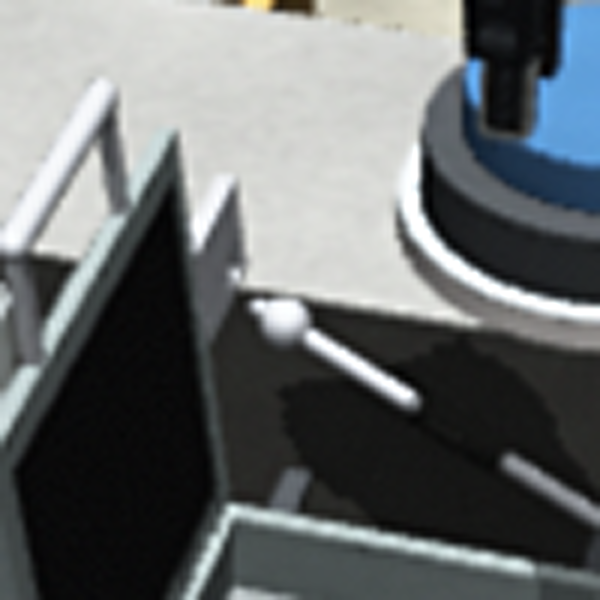

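The ball is still at (285,320), so the rod dropped during the release but is static now. I'll regrip and do the release in observed steps.

Request:
{"fn": "step_arm", "kwargs": {
  "moves": [
    [[4.0, 0.3, 0, 2.9, 0], [4.0, 0.3, 0, 3.0, 0], [4.0, 0.3, 0, 3.0, 0], [4.0, 0.2, 0, 3.0, 0], [4.0, 0.2, 0, 2.6, 0], [4.0, 0, 0, 1.5, 0], [4.0, 0, 0, 0, 0]]
  ]
}}

```text
time_s: 12.7
tcp_pos: [0.5622, -0.3463, 0.1089]
ee_rot: [3.138, -0.025, -0.027]
force: [-0.2, -0.3, 0.5]
finger_gap: 0.468
```

```bash
python3 - <<'E'
from h import *
plan([((.5636,-.345,.095),-90.9,2)],4)
E
```

```text
t 12.70 tcp [ 0.5622 -0.3463  0.1089] yaxis deg -90.9 toolz [-0.017 -0.003 -1.   ] gap 0.468 F [-0.2 -0.3  0.5] q [ 0.04  0.85  0.7   1.61 -0.63  0.94 -0.62]
[4.0, 0.07, -0.07, 0.70, -0.0],[4.0, 0.07, -0.07, 0.70, -0.0],
```

Request:
{"fn": "step_arm", "kwargs": {
  "moves": [
    [[4.0, 0.1, -0.1, 0.9, 0], [4.0, 0, 0, 0.7, 0], [4.0, 0, 0, 0, 0], [2.0, 0, 0, 0, 0], [0.5, 0, 0, 0, 0], [0.5, 0, 0, 0, 0], [0.5, 0, 0, 0, 0], [0.5, 0, 0, 0, 0]]
  ],
  "squeeze": 90
}}

```text
time_s: 13.5
tcp_pos: [0.5645, -0.3448, 0.0957]
ee_rot: [3.139, -0.024, -0.021]
force: [0.1, 0.5, -3.4]
finger_gap: 0.156
```

```bash
python3 - <<'E'
from h import *
st()
snap("side","s10",(270,80,370,180),6)
E
```

```text
t 13.50 tcp [ 0.5645 -0.3448  0.0957] yaxis deg -90.9 toolz [-0.013 -0.003 -1.   ] gap 0.156 F [ 0.1  0.5 -3.4] q [ 0.05  0.86  0.69  1.61 -0.64  0.91 -0.62]
```

View pics/s10.png

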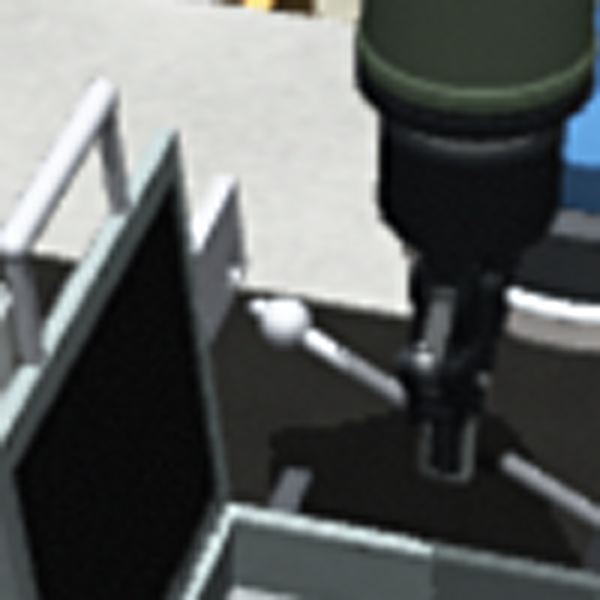

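Request:
{"fn": "step_arm", "kwargs": {
  "moves": [
    [[0.5, -0.28, 0, -0.52, 0], [0.5, -0.31, 0, -0.5, 0], [0.5, -0.1, 0, -0.15, 0], [0.5, 0, 0, 0, 0]]
  ]
}}

```text
time_s: 13.95
tcp_pos: [0.5555, -0.3445, 0.108]
ee_rot: [3.14, -0.024, -0.025]
force: [0.9, -1.2, -3.9]
finger_gap: 0.151
```

```bash
python3 - <<'E'
from h import *
st()
snap("side","s11",(270,80,370,180),6)
E
```

```text
t 13.95 tcp [ 0.5555 -0.3445  0.108 ] yaxis deg -90.9 toolz [-0.016 -0.002 -1.   ] gap 0.151 F [ 0.9 -1.2 -3.9] q [ 0.04  0.84  0.7   1.63 -0.63  0.92 -0.61]
```

View pics/s11.png

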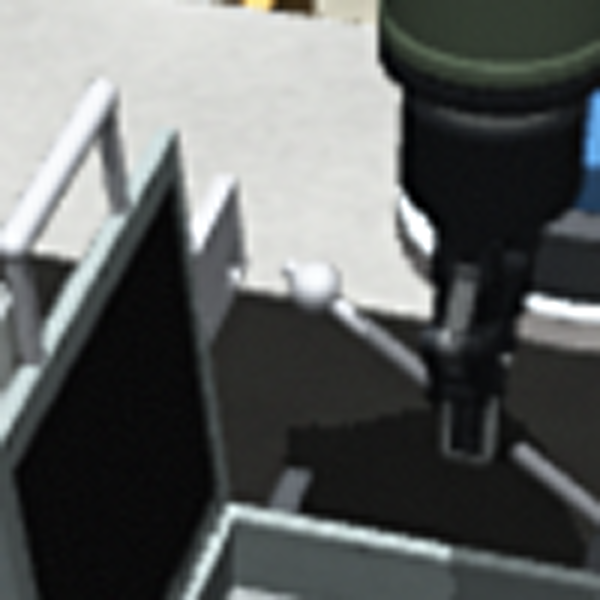

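Request:
{"fn": "step_arm", "kwargs": {
  "moves": [
    [[1.9, 0, 0, 0, 0], [1.9, 0, 0, 0, 0]]
  ]
}}

```text
time_s: 14.2
tcp_pos: [0.556, -0.345, 0.1089]
ee_rot: [3.139, -0.024, -0.023]
force: [0.5, -0.3, -0.1]
finger_gap: 0.222
```

```bash
python3 - <<'E'
from h import *
rodang("side",270+317/6,80+284/6)
st()
snap("side","s12",(270,80,370,180),6)
E
```

```text
ball xb,z 0.0601 0.1741 ang 0.625 r 0.1727 expect r .1735
t 14.20 tcp [ 0.556  -0.345   0.1089] yaxis deg -90.9 toolz [-0.015 -0.002 -1.   ] gap 0.222 F [ 0.5 -0.3 -0.1] q [ 0.04  0.84  0.7   1.63 -0.63  0.92 -0.61]
```

View pics/s12.png

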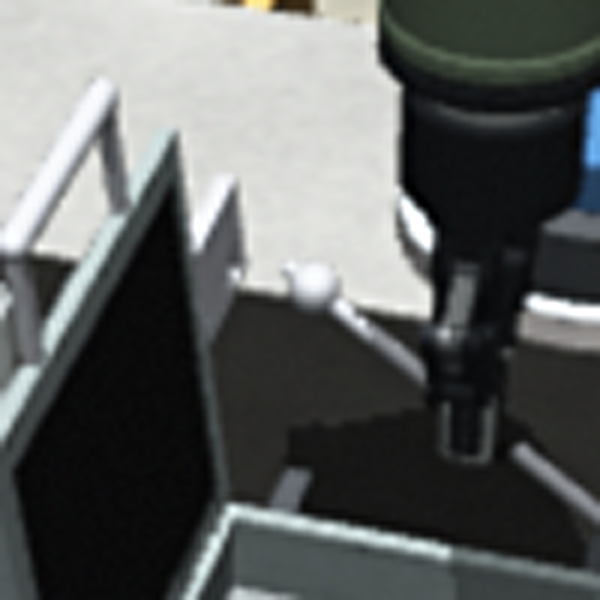

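Rod stayed at 0.625, which is slightly high: the pin end would be 5.6 mm off the hole centre. Nudge it down about 0.03.

Request:
{"fn": "step_arm", "kwargs": {
  "moves": [
    [[0.5, 0, 0, 0, 0], [0.5, 0, 0, 0, 0], [0.5, 0, 0, 0, 0], [0.5, 0.15, 0, 0.25, 0], [0.5, 0, 0, 0, 0], [1.9, 0, 0, 0, 0], [1.9, 0, 0, 0, 0]]
  ]
}}

```text
time_s: 14.95
tcp_pos: [0.5581, -0.3449, 0.1067]
ee_rot: [3.139, -0.024, -0.022]
force: [-0.2, -0.6, 0.6]
finger_gap: 0.223
```

```bash
python3 - <<'E'
from h import *
st()
snap("side","s13",(270,80,370,180),6)
E
```

```text
t 14.95 tcp [ 0.5581 -0.3449  0.1067] yaxis deg -90.9 toolz [-0.014 -0.002 -1.   ] gap 0.223 F [-0.2 -0.6  0.6] q [ 0.04  0.84  0.7   1.62 -0.63  0.92 -0.61]
```

View pics/s13.png

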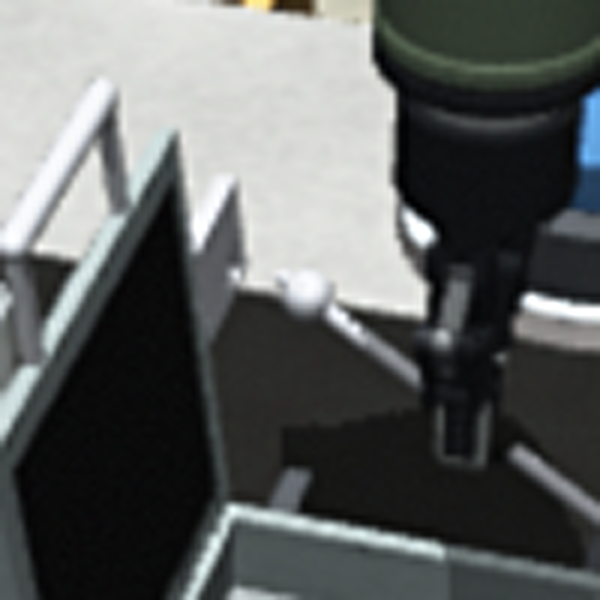

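Request:
{"fn": "step_arm", "kwargs": {
  "moves": [
    [[3.5, 0, 0, 0, 0], [4.0, 0, 0, 0, 0], [4.0, 0, 0, 0, 0], [4.0, 0, 0, -2.0, 0], [4.0, 0, 0, -4.0, 0], [4.0, 0, 0, -4.0, 0]]
  ]
}}

```text
time_s: 15.6
tcp_pos: [0.5577, -0.3435, 0.2044]
ee_rot: [-3.141, 0.025, 0.033]
force: [0.6, -0.3, 0.2]
finger_gap: 0.467
```

```bash
python3 - <<'E'
from h import *
rodang("side",270+309/6,80+292/6)
st()
snap("side","s14",(270,80,370,180),6)
E
```

```text
ball xb,z 0.0634 0.1693 ang 0.591 r 0.1728 expect r .1735
t 15.60 tcp [ 0.5577 -0.3435  0.2044] yaxis deg -90.9 toolz [-0.021  0.001 -1.   ] gap 0.467 F [ 0.6 -0.3  0.2] q [ 0.    0.74  0.78  1.55 -0.55  1.1  -0.68]
```

View pics/s14.png

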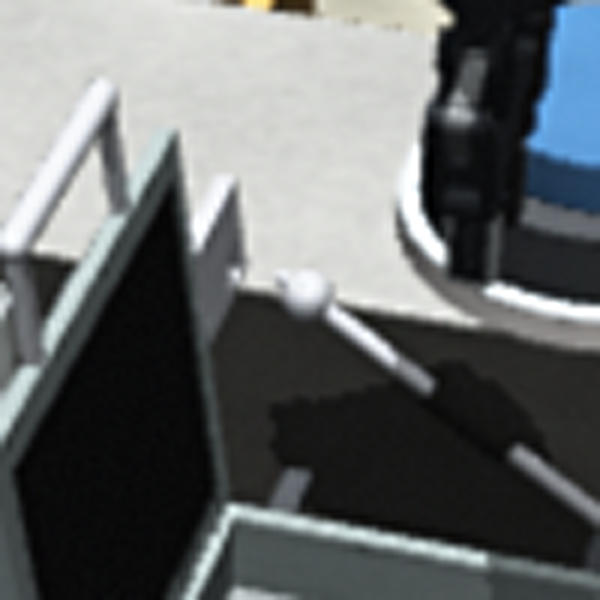

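Rod holds at 0.591. Back to the handle.

```bash
python3 - <<'E'
from h import *
plan([((.555,-.335,.38),-70,5),((.66,-.192,.385),-10,7)],4.5)
E
```

```text
t 15.65 tcp [ 0.5594 -0.3452  0.211 ] yaxis deg -90.9 toolz [-0.015 -0.003 -1.   ] gap 0.468 F [ 2.5 -0.9  7.3] q [-0.    0.74  0.78  1.54 -0.55  1.1  -0.68]
[4.5, -0.09, -0.20, -3.38, -4.2],[4.5, -0.08, -0.21, -3.38, -4.2],[4.5, -0.06, -0.21, -3.38, -4.2],[4.5, -0.04, -0.22, -3.38, -4.2],[4.5, -0.03, -0.22, -3.38, -4.2],
[4.5, 2.11, -1.41, -0.07, -8.6],[4.5, 2.29, -1.08, -0.07, -8.6],[4.5, 2.43, -0.72, -0.07, -8.6],[4.5, 2.51, -0.35, -0.07, -8.6],[4.5, 2.53, 0.03, -0.07, -8.6],[4.5, 2.50, 0.40, -0.07, -8.6],[4.5, 2.41, 0.77, -0.07, -8.6],
```

Request:
{"fn": "step_arm", "kwargs": {
  "moves": [
    [[4.5, -0.1, -0.2, -3.4, -4.2], [4.5, -0.1, -0.2, -3.4, -4.2], [4.5, -0.1, -0.2, -3.4, -4.2], [4.5, 0, -0.2, -3.4, -4.2], [4.5, 0, -0.2, -3.4, -4.2], [4.5, 2.1, -1.4, -0.1, -8.5], [4.5, 2.3, -1.1, -0.1, -8.5], [4.5, 2.4, -0.7, -0.1, -8.5], [4.5, 2.5, -0.4, -0.1, -8.5], [4.5, 2.5, 0, -0.1, -8.5], [4.5, 2.5, 0.4, -0.1, -8.5], [4.5, 2.4, 0.8, -0.1, -8.5]]
  ]
}}

```text
time_s: 16.85
tcp_pos: [0.6601, -0.1893, 0.3983]
ee_rot: [-2.39, -2.038, 0.017]
force: [0.4, -0.4, -0.0]
finger_gap: 0.528
```

```bash
python3 - <<'E'
from h import *
plan([((.688,-.191,.38),-0.9,4)],4.5)
E
```

```text
t 16.85 tcp [ 0.6601 -0.1893  0.3983] yaxis deg -9.1 toolz [-0.009 -0.007 -1.   ] gap 0.528 F [ 0.4 -0.4 -0. ] q [-0.08  0.57  0.5   1.18 -0.26  1.46  0.22]
[4.5, 0.07, 0.69, 0.46, -2.0],[4.5, 0.04, 0.70, 0.46, -2.0],[4.5, 0.02, 0.70, 0.46, -2.0],[4.5, -0.01, 0.70, 0.46, -2.0],
```

Request:
{"fn": "step_arm", "kwargs": {
  "moves": [
    [[4.5, 0, 0.7, 0.4, -2.0], [4.5, 0, 0.7, 0.4, -2.0], [4.5, 0, 0.7, 0.4, -2.0], [4.5, 0, 0.6, 0.4, -1.5], [4.5, 0, 0, 0, 0]]
  ]
}}

```text
time_s: 17.35
tcp_pos: [0.6901, -0.1877, 0.3808]
ee_rot: [-2.232, -2.208, 0.014]
force: [-0.1, 0.4, 0.1]
finger_gap: 0.525
```

```bash
python3 - <<'E'
from h import *
plan([((.688,-.191,.30),-0.9,4)],4.5)
snap("side","s15",(250,40,370,160),5)
E
```

```text
t 17.35 tcp [ 0.6901 -0.1877  0.3808] yaxis deg -0.6 toolz [-0.008 -0.005 -1.   ] gap 0.525 F [-0.1  0.4  0.1] q [-0.05  0.63  0.46  1.11 -0.26  1.46  0.35]
[4.5, -0.08, -0.05, 2.02, 0.1],[4.5, -0.08, -0.05, 2.02, 0.1],[4.5, -0.08, -0.05, 2.02, 0.1],[4.5, -0.08, -0.05, 2.02, 0.1],
```

View pics/s15.png

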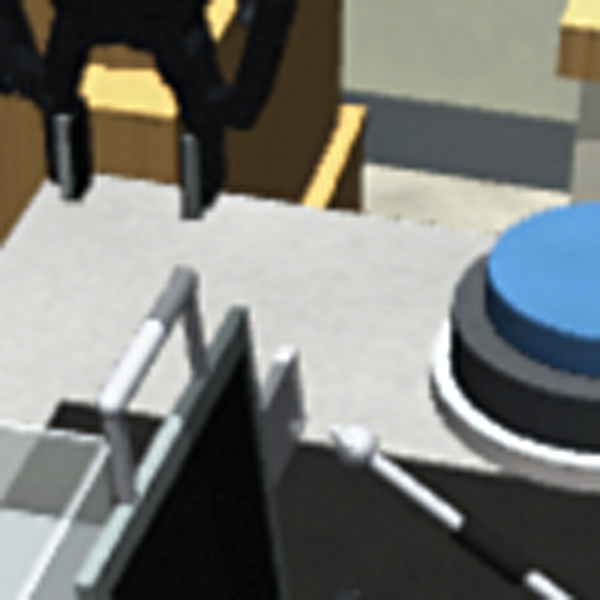

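The fingers stand above the handle bar (bar middle at about (150,340)). Descend and grip.

Request:
{"fn": "step_arm", "kwargs": {
  "moves": [
    [[4.5, -0.1, -0.05, 2.0, 0], [4.5, -0.1, -0.05, 2.0, 0], [4.5, -0.1, 0, 2.0, 0], [4.5, 0, 0, 2.0, 0], [4.5, 0, 0, 0, 0]]
  ]
}}

```text
time_s: 17.9
tcp_pos: [0.6871, -0.1925, 0.3011]
ee_rot: [2.24, 2.201, -0.012]
force: [-0.1, -0.1, -0.1]
finger_gap: 0.525
```

```bash
python3 - <<'E'
from h import *
plan([((.688,-.191,.30),-0.9,1)],4.5)
E
```

```text
t 17.90 tcp [ 0.6871 -0.1925  0.3011] yaxis deg -1.0 toolz [-0.005 -0.006 -1.   ] gap 0.525 F [-0.1 -0.1 -0.1] q [-0.05  0.66  0.44  1.26 -0.27  1.28  0.36]
[4.5, 0.16, 0.09, 0.11, -0.1],
```

Request:
{"fn": "step_arm", "kwargs": {
  "moves": [
    [[3.0, 0, 0, 0, 0], [1.0, 0, 0, 0, 0], [0.5, 0, 0, 0, 0], [0.5, 0, 0, 0, 0], [0.5, 0, 0, 0, 0]]
  ],
  "squeeze": 60
}}

```text
time_s: 18.4
tcp_pos: [0.6869, -0.193, 0.304]
ee_rot: [2.241, 2.198, -0.011]
force: [0.9, 0.8, -7.1]
finger_gap: 0.112
```

```bash
python3 - <<'E'
from h import *
s,M=st()
xh,zh=.6585,.089
p=s["tcp_pos"]
# grasp offset vs bar if theta=1.70
print("bar exp",xh-.228*np.cos(1.7),zh+.228*np.sin(1.7))
t=1.70;c=np.array([xh-.228*np.cos(t),zh+.228*np.sin(t)])
for i in range(10):
    t-=.04;n=np.array([xh-.228*np.cos(t),zh+.228*np.sin(t)]);e=n-c;c=n;print("%.2f: [%.2f %.2f]"%(t,e[0]*100,-e[1]*100))
E
```

```text
t 18.40 tcp [ 0.6869 -0.193   0.304 ] yaxis deg -1.1 toolz [-0.003 -0.007 -1.   ] gap 0.112 F [ 0.9  0.8 -7.1] q [-0.05  0.66  0.44  1.25 -0.27  1.29  0.36]
bar exp 0.6878765446993796 0.3150995767831628
1.66: [-0.91 -0.10]
1.62: [-0.91 -0.06]
1.58: [-0.91 -0.03]
1.54: [-0.91 0.01]
1.50: [-0.91 0.05]
1.46: [-0.91 0.08]
1.42: [-0.90 0.12]
1.38: [-0.90 0.15]
1.34: [-0.89 0.19]
1.30: [-0.88 0.23]
```

Request:
{"fn": "step_arm", "kwargs": {
  "moves": [
    [[0.5, 0, -0.91, -0.1, 0], [0.5, 0, -0.91, -0.06, 0], [0.5, 0, -0.91, -0.03, 0], [0.5, 0, -0.91, 0, 0], [0.5, 0, -0.91, 0.05, 0], [0.5, 0, -0.3, 0.02, 0]]
  ]
}}

```text
time_s: 19.0
tcp_pos: [0.6343, -0.1919, 0.3052]
ee_rot: [2.241, 2.197, -0.01]
force: [1.4, -2.0, 0.6]
finger_gap: 0.113
```

```bash
python3 - <<'E'
from h import *
s,M=st();print("theta",np.arccos((.6585-s["tcp_pos"][0]+.001)/.228))
snap("side","s16",(270,80,370,180),6)
E
```

```text
t 19.00 tcp [ 0.6343 -0.1919  0.3052] yaxis deg -1.1 toolz [-0.002 -0.007 -1.   ] gap 0.113 F [ 1.4 -2.   0.6] q [-0.08  0.56  0.45  1.42 -0.24  1.22  0.38]
theta 1.459961204321702
```

View pics/s16.png

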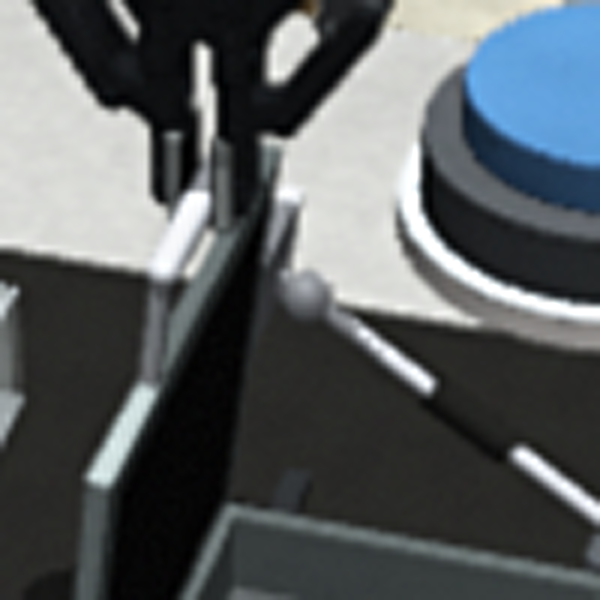

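The pin at (283,285) is entering the ear and the ball is still at (307,296). Continue slowly.

Request:
{"fn": "step_arm", "kwargs": {
  "moves": [
    [[0.5, 0, -0.5, 0.06, 0], [0.5, 0, -0.5, 0.06, 0], [0.5, 0, -0.4, 0.06, 0]]
  ]
}}

```text
time_s: 19.35
tcp_pos: [0.6255, -0.1916, 0.3046]
ee_rot: [2.23, 2.192, 0.002]
force: [31.8, -6.4, -19.4]
finger_gap: 0.109
```

```bash
python3 - <<'E'
from h import *
s,M=st();print("theta",np.arccos((.6585-s["tcp_pos"][0]+.001)/.228))
snap("side","s17",(270,80,370,180),6)
snap("top","t17",(380,130,500,250),5)
E
```

```text
t 19.35 tcp [ 0.6255 -0.1916  0.3046] yaxis deg -1.0 toolz [ 0.011 -0.01  -1.   ] gap 0.109 F [ 31.8  -6.4 -19.4] q [-0.08  0.54  0.45  1.46 -0.24  1.19  0.38]
theta 1.4211006463333944
```

View pics/s17.png

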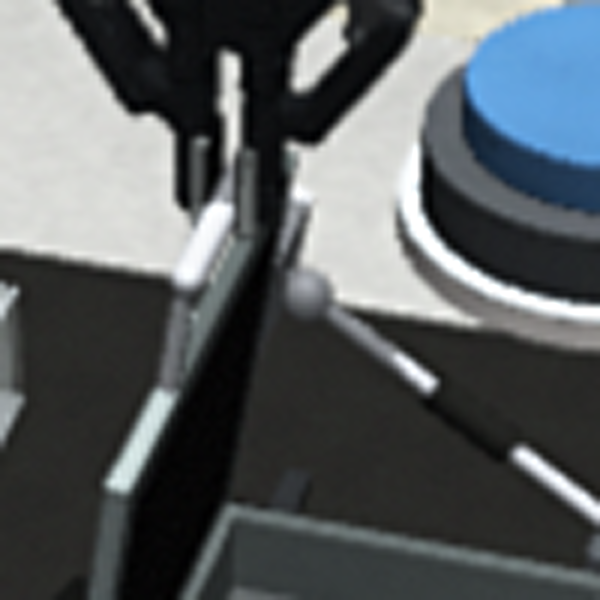

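View pics/t17.png

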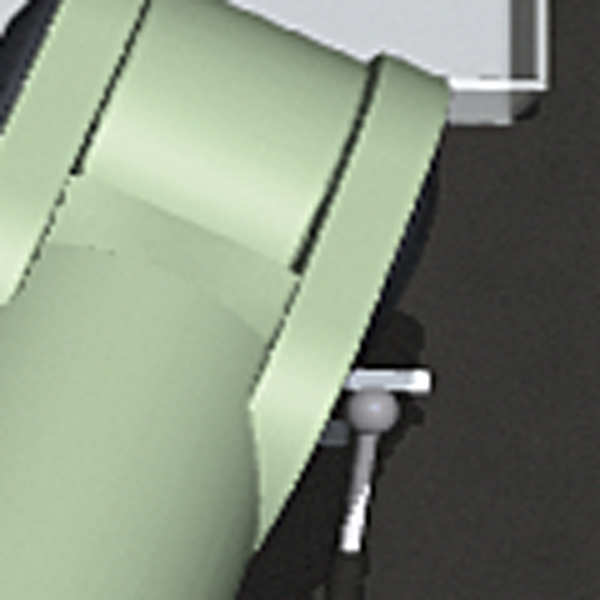

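```bash
python3 - <<'E'
from h import *
rodang("side",270+308/6,80+296/6)
for n,b in(("s16",(300,100,350,150)),("s17",(300,100,350,150)),("t17",(430,190,480,240))):
    p=np.load(f"pics/{n}.npz")["p"][b[1]:b[3],b[0]:b[2]]
    cv2.imwrite(f"pics/z{n}.png",cv2.resize(p,None,fx=8,fy=8,interpolation=cv2.INTER_CUBIC))
a=np.hstack([cv2.imread(f"pics/z{n}.png") for n in("s16","s17")]);cv2.imwrite("pics/zz.png",a)
print(rodang("top",380+373/5,130+411/5))
E
```

```text
ball xb,z 0.0638 0.1672 ang 0.580 r 0.1719 expect r .1735
ball xb,z 0.0637 0.181 ang 0.644 r 0.1798 expect r .1735
None
```

View pics/zz.png

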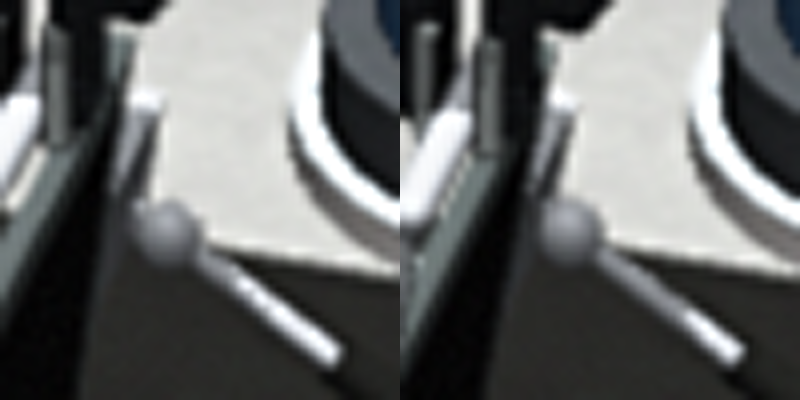

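View pics/zt17.png

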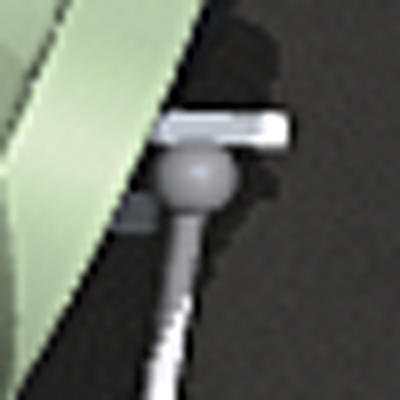

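```bash
python3 - <<'E'
from h import *
def lidpt(th,rho,y,n): # n: offset along outer(top) normal
    x=.09-rho*np.cos(th)+n*np.sin(th)*1; z=.089+rho*np.sin(th)+n*np.cos(th)
    return box(x,y,z)
p=np.load("pics/s17.npz")["p"]; q=p[80:220,250:370]
im=cv2.resize(q,None,fx=5,fy=5,interpolation=cv2.INTER_CUBIC)
for th,col in((1.42,(0,0,255)),(1.48,(0,255,0))):
    pts=[lidpt(th,r,y,n) for r in(.18,) for y in(.11,-.11) for n in(-.004,.004)]+[lidpt(th,.228,y,0) for y in(.05,-.05)]
    for u,v in w2px("side",np.array(pts)): cv2.circle(im,(int((u-250)*5),int((v-80)*5)),3,col,-1)
    pts=[lidpt(th,.09+a,-.155+b,-.004) for a,b in((-.008,-.008),(.008,-.008),(.008,.008),(-.008,.008))]
    cv2.polylines(im,[((w2px("side",np.array(pts))-[250,80])*5).astype(int)],True,col,1)
for y in(.102,-.102): 
    pass
cv2.imwrite("pics/ov.png",im)
E
```

```text
(no output)
```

View pics/ov.png

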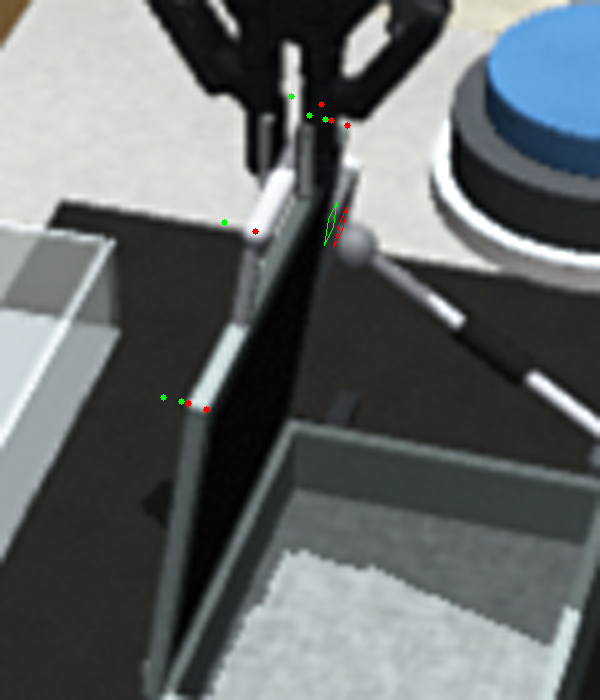

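Overlay: the cover angle is 1.42 (red matches the plate). The pin is in the hole and the ball touches the hole's lower edge, since the rod is slightly low. Push a little more so the rod slides up.

Request:
{"fn": "step_arm", "kwargs": {
  "moves": [
    [[0.5, 0, -0.7, 0.12, 0], [0.5, 0, -0.7, 0.12, 0]]
  ]
}}

```text
time_s: 19.65
tcp_pos: [0.6219, -0.1914, 0.3041]
ee_rot: [2.211, 2.181, 0.022]
force: [51.8, -10.3, -24.3]
finger_gap: 0.11
```

```bash
python3 - <<'E'
from h import *
s,M=st();print("theta",np.arccos((.6585-s["tcp_pos"][0]+.001)/.228))
snap("side","s18",(270,80,370,180),6)
E
```

```text
t 19.65 tcp [ 0.6219 -0.1914  0.3041] yaxis deg -0.8 toolz [ 0.035 -0.015 -0.999] gap 0.110 F [ 51.8 -10.3 -24.3] q [-0.09  0.52  0.45  1.49 -0.24  1.15  0.39]
theta 1.4050863086557261
```

View pics/s18.png

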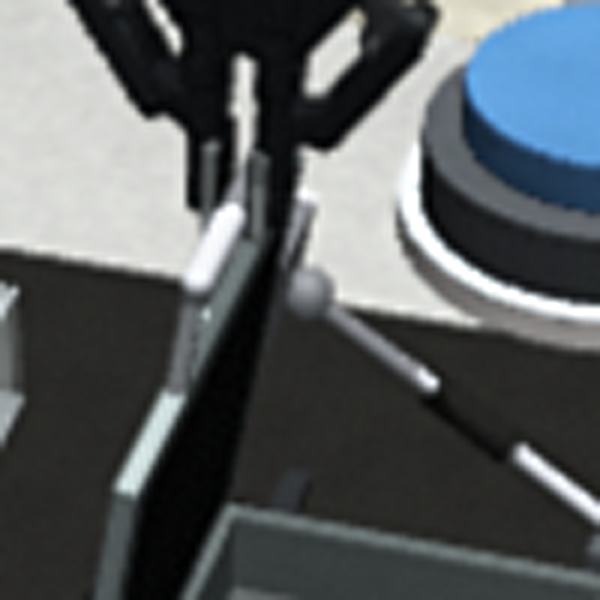

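Request:
{"fn": "step_arm", "kwargs": {
  "moves": [
    [[0.5, 0, 0.4, 0, 0], [2.5, 0, 0, 0, 0], [4.5, 0, 0, 0, 0], [4.5, 0, 0, 0, 0], [4.5, 0, 0, -2, 0], [4.5, 0, 0, -3, 0], [4.5, 0, 0, -3, 0]]
  ]
}}

```text
time_s: 20.4
tcp_pos: [0.6234, -0.19, 0.3857]
ee_rot: [2.208, 2.18, 0.023]
force: [0.5, 0.0, 0.8]
finger_gap: 0.527
```

```bash
python3 - <<'E'
from h import *
st()
snap("side","s19",(270,80,370,180),6)
plan([((.58,-.32,.39),-70,9),((.558,-.345,.25),-91,4)],4.0)
E
```

```text
t 20.40 tcp [ 0.6234 -0.19    0.3857] yaxis deg -0.7 toolz [ 0.038 -0.017 -0.999] gap 0.527 F [0.5 0.  0.8] q [-0.1   0.47  0.48  1.36 -0.21  1.32  0.36]
t 20.45 tcp [ 0.6243 -0.1906  0.391 ] yaxis deg -0.7 toolz [ 0.044 -0.018 -0.999] gap 0.527 F [-0.4  0.7  3.5] q [-0.1   0.47  0.48  1.35 -0.21  1.33  0.36]
[4.0, -1.44, -0.47, 0.01, 7.7],[4.0, -1.49, -0.28, 0.01, 7.7],[4.0, -1.52, -0.07, 0.01, 7.7],[4.0, -1.51, 0.13, 0.01, 7.7],[4.0, -1.48, 0.33, 0.01, 7.7],[4.0, -1.43, 0.53, 0.01, 7.7],[4.0, -1.34, 0.71, 0.01, 7.7],[4.0, -1.23, 0.89, 0.01, 7.7],[4.0, -1.10, 1.04, 0.01, 7.7],
[4.0, -0.73, 0.40, 3.50, 5.2],[4.0, -0.69, 0.46, 3.50, 5.2],[4.0, -0.65, 0.53, 3.50, 5.2],[4.0, -0.59, 0.58, 3.50, 5.2],
```

View pics/s19.png

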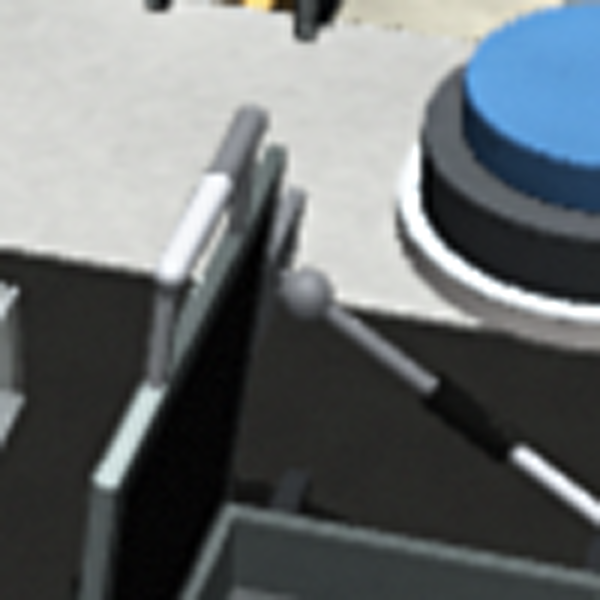

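Request:
{"fn": "step_arm", "kwargs": {
  "moves": [
    [[4.5, 0, 0, 0, 0], [4.5, 0, 0, 0, 0], [4.5, 0, 0, 0, 0], [4.5, 0, 0, 0, 0]]
  ]
}}

```text
time_s: 20.85
tcp_pos: [0.6237, -0.1907, 0.3913]
ee_rot: [2.205, 2.176, 0.03]
force: [-0.3, 0.2, -0.2]
finger_gap: 0.529
```

```bash
python3 - <<'E'
from h import *
st()
p,d=snap("side","s20",(290,90,350,150),10)
W=cloud("side",d)
E
```

```text
t 20.85 tcp [ 0.6237 -0.1907  0.3913] yaxis deg -0.7 toolz [ 0.044 -0.018 -0.999] gap 0.529 F [-0.3  0.2 -0.2] q [-0.1   0.46  0.48  1.36 -0.21  1.32  0.36]
```

View pics/s20.png

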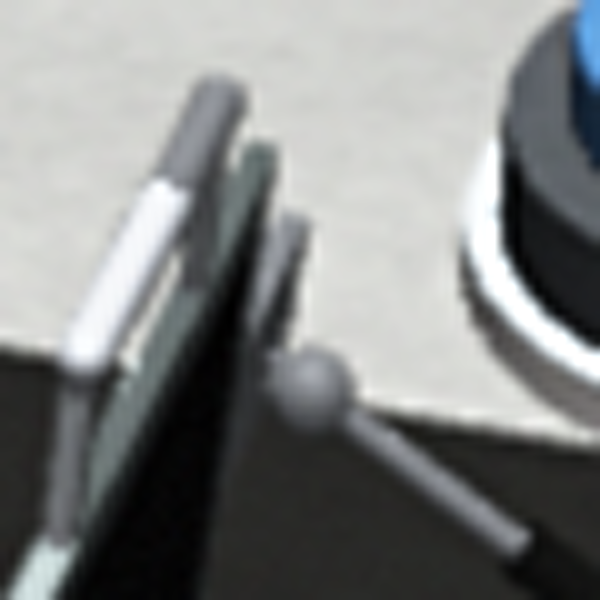

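The cover rests with the ball (315,390) on the hole's lower edge, so the rod is a bit low (0.58). I'll regrip the sleeve and raise the rod, so the ball slides into the hole.

Request:
{"fn": "step_arm", "kwargs": {
  "moves": [
    [[4.0, -1.4, -0.5, 0, 7.7], [4.0, -1.5, -0.3, 0, 7.7], [4.0, -1.5, -0.1, 0, 7.7], [4.0, -1.5, 0.1, 0, 7.7], [4.0, -1.5, 0.3, 0, 7.7], [4.0, -1.4, 0.5, 0, 7.7], [4.0, -1.4, 0.7, 0, 7.7], [4.0, -1.3, 0.9, 0, 7.7], [4.0, -1.1, 1.0, 1, 7.7], [4.0, -0.7, 0.4, 3.5, 5.2], [4.0, -0.7, 0.5, 3.5, 5.2], [4.0, -0.7, 0.5, 3.5, 5.2]]
  ]
}}

```text
time_s: 22.1
tcp_pos: [0.5596, -0.343, 0.2702]
ee_rot: [3.122, 0.029, 0.065]
force: [0.7, 0.1, -0.2]
finger_gap: 0.468
```

```bash
python3 - <<'E'
from h import *
pv=box(-.08,-.155,.073); g=pv+[.085*np.cos(.585),0,.085*np.sin(.585)]; print(g)
plan([((g[0],-.345,.18),-90.9,5)],4)
E
```

```text
[ 0.55704961 -0.34378261  0.11993695]
t 22.10 tcp [ 0.5596 -0.343   0.2702] yaxis deg -89.0 toolz [ 0.042 -0.018 -0.999] gap 0.468 F [ 0.7  0.1 -0.2] q [-0.02  0.64  0.8   1.54 -0.51  1.13 -0.67]
[4.0, -0.05, 0.04, 1.80, 0.4],[4.0, -0.05, 0.04, 1.80, 0.4],[4.0, -0.05, 0.04, 1.80, 0.4],[4.0, -0.05, 0.04, 1.80, 0.4],[4.0, -0.05, 0.04, 1.80, 0.4],
```

```bash
cat >> h.py <<'E'
def plan(wps,gap):
    s,M=st(); p=np.array(s["tcp_pos"]); yaw=np.degrees(np.arctan2(M[1,1],M[0,1])); 
    for P,yt,n in wps:
        dy=(yt-yaw)/n; P=np.array(P)
        for i in range(n):
            step=(P-p)/(n-i); l=M.T@step*100
            print("[%.1f, %.2f, %.2f, %.2f, %.1f],"%(gap,*l,-dy),end="")
            p=p+step; M=M@R.from_euler("z",-dy,degrees=True).as_matrix(); yaw+=dy
        print()
E
python3 - <<'E'
from h import *
plan([((.558,-.345,.104),-90.9,7)],4)
E
```

```text
t 22.10 tcp [ 0.5596 -0.343   0.2702] yaxis deg -89.0 toolz [ 0.042 -0.018 -0.999] gap 0.468 F [ 0.7  0.1 -0.2] q [-0.02  0.64  0.8   1.54 -0.51  1.13 -0.67]
[4.0, -0.12, -0.02, 2.37, 0.3],[4.0, -0.12, -0.02, 2.37, 0.3],[4.0, -0.12, -0.02, 2.37, 0.3],[4.0, -0.12, -0.01, 2.37, 0.3],[4.0, -0.12, -0.01, 2.37, 0.3],[4.0, -0.12, -0.01, 2.37, 0.3],[4.0, -0.12, -0.01, 2.37, 0.3],
```

Request:
{"fn": "step_arm", "kwargs": {
  "moves": [
    [[4.0, -0.1, 0, 2.4, 0.3], [4.0, -0.1, 0, 2.4, 0.3], [4.0, -0.1, 0, 2.4, 0.3], [4.0, -0.1, 0, 2.4, 0.3], [4.0, -0.1, 0, 2.4, 0.3], [4.0, -0.1, 0, 2.0, 0.3], [4.0, 0, 0, 0, 0]]
  ]
}}

```text
time_s: 22.8
tcp_pos: [0.554, -0.3441, 0.1159]
ee_rot: [3.127, -0.032, 0.047]
force: [-0.2, 1.1, -0.7]
finger_gap: 0.467
```

```bash
python3 - <<'E'
from h import *
plan([((.558,-.345,.104),-90.9,2)],4)
E
```

```text
t 22.80 tcp [ 0.554  -0.3441  0.1159] yaxis deg -91.2 toolz [ 0.03  -0.015 -0.999] gap 0.467 F [-0.2  1.1 -0.7] q [ 0.04  0.8   0.68  1.67 -0.64  0.87 -0.6 ]
[4.0, 0.19, 0.03, 0.60, -0.1],[4.0, 0.19, 0.03, 0.60, -0.1],
```

Request:
{"fn": "step_arm", "kwargs": {
  "moves": [
    [[4.0, 0.2, 0, 0.7, 0], [4.0, 0.2, 0, 0.6, 0], [4.0, 0, 0, 0, 0], [2.0, 0, 0, 0, 0], [0.5, 0, 0, 0, 0], [0.5, 0, 0, 0, 0], [0.5, 0, 0, 0, 0], [0.5, 0, 0, 0, 0]]
  ],
  "squeeze": 90
}}

```text
time_s: 23.6
tcp_pos: [0.5595, -0.3449, 0.1049]
ee_rot: [3.126, -0.031, 0.05]
force: [0.6, -1.3, -4.0]
finger_gap: 0.157
```

```bash
python3 - <<'E'
from h import *
st()
snap("side","s21",(290,90,350,150),10)
E
```

```text
t 23.60 tcp [ 0.5595 -0.3449  0.1049] yaxis deg -91.2 toolz [ 0.032 -0.016 -0.999] gap 0.157 F [ 0.6 -1.3 -4. ] q [ 0.05  0.82  0.67  1.67 -0.65  0.85 -0.6 ]
```

View pics/s21.png

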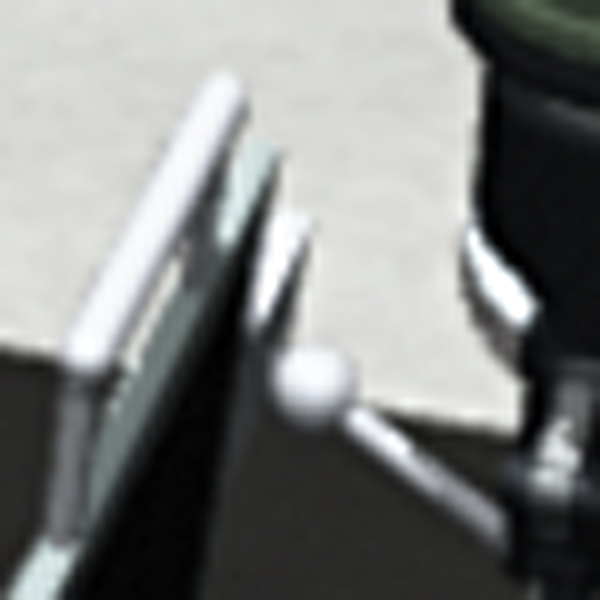

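Request:
{"fn": "step_arm", "kwargs": {
  "moves": [
    [[0.5, -0.2, 0, -0.3, 0], [0.5, 0, 0, 0, 0]]
  ]
}}

```text
time_s: 23.85
tcp_pos: [0.5575, -0.3448, 0.1078]
ee_rot: [3.125, -0.032, 0.051]
force: [-0.4, -1.7, -8.6]
finger_gap: 0.157
```

```bash
python3 - <<'E'
from h import *
st()
snap("side","s22",(290,90,350,150),10)
E
```

```text
t 23.85 tcp [ 0.5575 -0.3448  0.1078] yaxis deg -91.2 toolz [ 0.032 -0.016 -0.999] gap 0.157 F [-0.4 -1.7 -8.6] q [ 0.05  0.81  0.67  1.67 -0.65  0.86 -0.6 ]
```

View pics/s22.png

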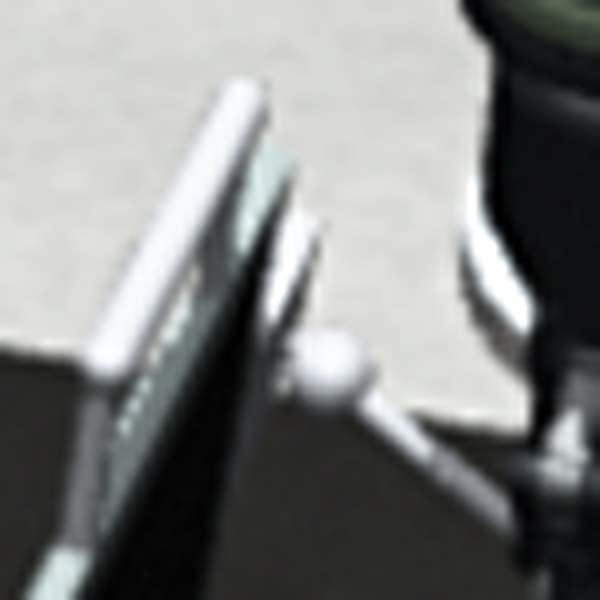

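The ball rose to (330,368) and the cover came down with it (bar to (105,360)). Let it settle and look again.

Request:
{"fn": "step_arm", "kwargs": {
  "moves": [
    [[0.5, 0, 0, 0, 0], [0.5, 0, 0, 0, 0], [0.5, 0, 0, 0, 0]]
  ]
}}

```text
time_s: 24.2
tcp_pos: [0.5577, -0.3448, 0.1076]
ee_rot: [3.125, -0.032, 0.051]
force: [0.8, -1.5, -5.4]
finger_gap: 0.157
```

```bash
python3 - <<'E'
from h import *
st()
p,d=snap("side","s23",(290,90,350,150),10)
rodang("side",290+33,90+36.8)
E
```

```text
t 24.20 tcp [ 0.5577 -0.3448  0.1076] yaxis deg -91.2 toolz [ 0.032 -0.016 -0.999] gap 0.157 F [ 0.8 -1.5 -5.4] q [ 0.05  0.81  0.67  1.67 -0.65  0.85 -0.6 ]
ball xb,z 0.0597 0.1758 ang 0.634 r 0.1734 expect r .1735
```

View pics/s23.png

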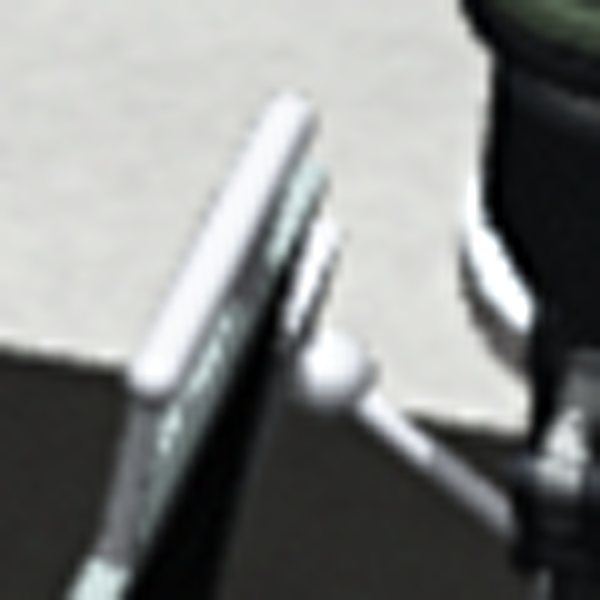

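The cover is sinking onto the ball. Wait more.

Request:
{"fn": "step_arm", "kwargs": {
  "moves": [
    [[0.5, 0, 0, 0, 0], [0.5, 0, 0, 0, 0], [0.5, 0, 0, 0, 0], [0.5, 0, 0, 0, 0], [0.5, 0, 0, 0, 0], [0.5, 0, 0, 0, 0]]
  ]
}}

```text
time_s: 24.85
tcp_pos: [0.5577, -0.3448, 0.1076]
ee_rot: [3.125, -0.032, 0.051]
force: [0.9, -2.1, -7.2]
finger_gap: 0.156
```

```bash
python3 - <<'E'
from h import *
st()
p,d=snap("side","s24",(290,90,350,150),10)
def lidpt(th,rho,y,n): return box(.09-rho*np.cos(th)+n*np.sin(th),y,.089+rho*np.sin(th)+n*np.cos(th))
im=cv2.resize(p[80:220,250:370],None,fx=5,fy=5,interpolation=cv2.INTER_CUBIC)
for th,col in((1.37,(0,0,255)),(1.40,(0,255,0))):
    pts=[lidpt(th,.18,y,n) for y in(.11,-.11) for n in(-.004,.004)]+[lidpt(th,.228,y,0) for y in(.05,-.05)]
    for u,v in w2px("side",np.array(pts)): cv2.circle(im,(int((u-250)*5),int((v-80)*5)),3,col,-1)
    pts=[lidpt(th,.09+a,-.155+b,-.004) for a,b in((-.008,-.008),(.008,-.008),(.008,.008),(-.008,.008))]
    cv2.polylines(im,[((w2px("side",np.array(pts))-[250,80])*5).astype(int)],True,col,1)
cv2.imwrite("pics/ov2.png",im)
E
```

```text
t 24.85 tcp [ 0.5577 -0.3448  0.1076] yaxis deg -91.2 toolz [ 0.032 -0.016 -0.999] gap 0.156 F [ 0.9 -2.1 -7.2] q [ 0.05  0.81  0.67  1.67 -0.65  0.85 -0.6 ]
```

View pics/ov2.png

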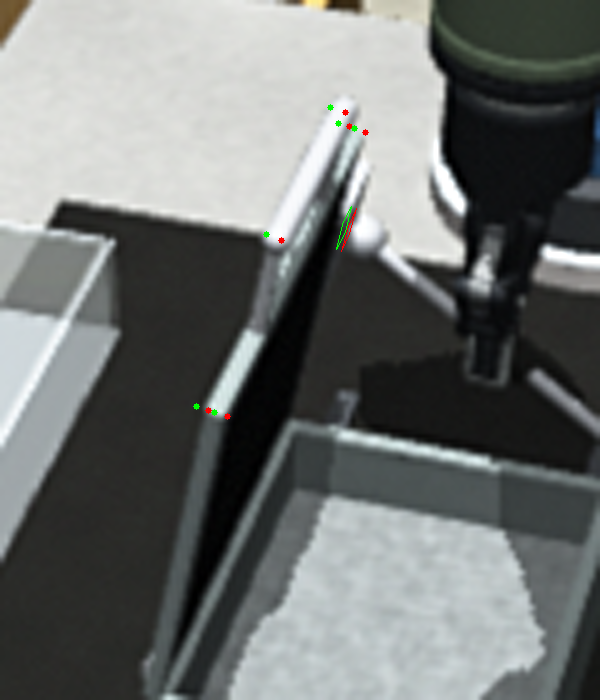

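View pics/s24.png

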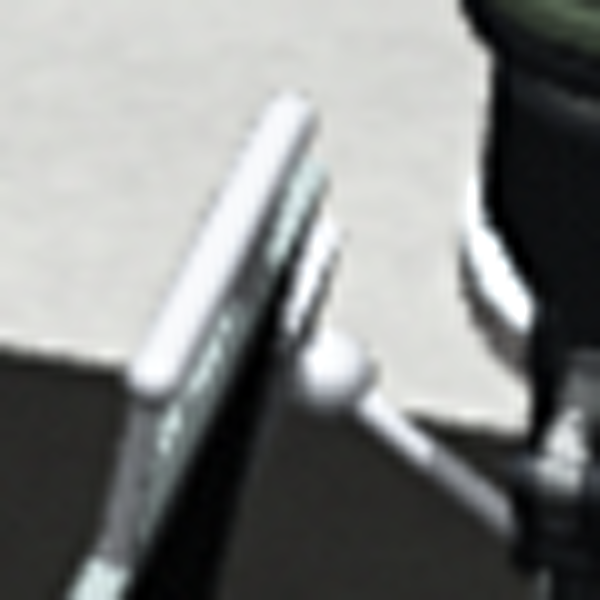

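The cover has settled at about 1.38 with the ball against the ear, the pin inside. Release the rod gently.

Request:
{"fn": "step_arm", "kwargs": {
  "moves": [
    [[1.9, 0, 0, 0, 0], [1.9, 0, 0, 0, 0], [3.5, 0, 0, 0, 0], [4.0, 0, 0, 0, 0], [4.0, 0, 0, 0, 0], [4.0, 0.1, 0, -2.5, 0], [4.0, 0.1, 0, -4, 0], [4.0, 0.1, 0, -4, 0], [4.0, 0, 0, -4, 0]]
  ]
}}

```text
time_s: 25.8
tcp_pos: [0.5541, -0.3413, 0.2531]
ee_rot: [3.128, -0.032, 0.039]
force: [1.2, 0.1, 1.2]
finger_gap: 0.469
```

```bash
python3 - <<'E'
from h import *
st()
p,d=snap("side","s25",(290,90,350,150),10)
p,d=snap("top","t25",(400,130,490,230),6)
E
```

```text
t 25.80 tcp [ 0.5541 -0.3413  0.2531] yaxis deg -91.2 toolz [ 0.025 -0.013 -1.   ] gap 0.469 F [1.2 0.1 1.2] q [-0.02  0.66  0.8   1.56 -0.52  1.12 -0.7 ]
```

View pics/s25.png

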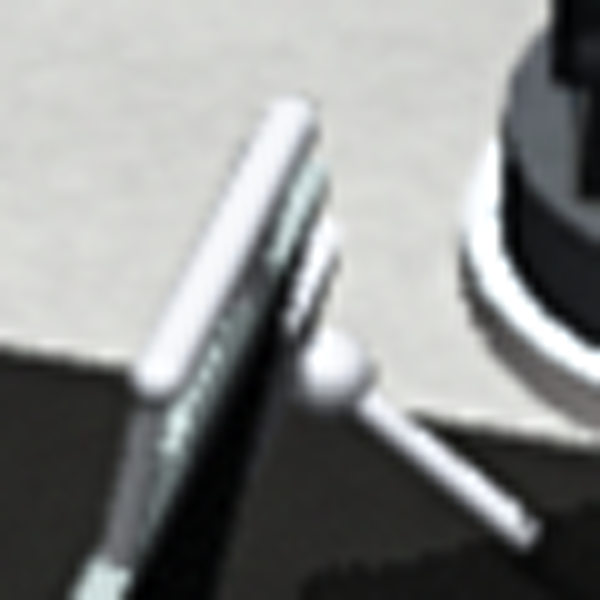

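View pics/t25.png

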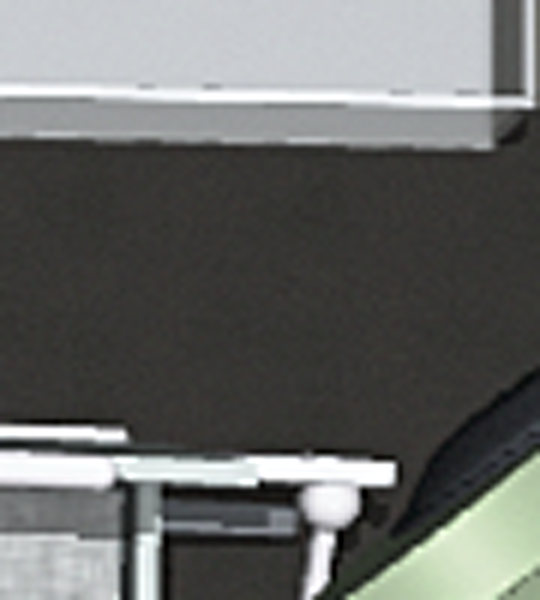

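Propped: the cover stays at about 1.38, the pin hidden in the ear hole, ball at (333,370). Now the lenses: move across in front of the cover and turn.

```bash
python3 - <<'E'
from h import *
plan([((.46,-.24,.30),-40,9),((.44,-.10,.30),-18,3)],4.5)
E
```

```text
t 25.90 tcp [ 0.5555 -0.343   0.2571] yaxis deg -91.2 toolz [ 0.031 -0.016 -0.999] gap 0.465 F [ 0.1 -0.9  0.5] q [-0.02  0.66  0.81  1.55 -0.52  1.12 -0.7 ]
[4.5, -1.07, -1.11, -0.53, -5.7],[4.5, -0.95, -1.22, -0.53, -5.7],[4.5, -0.83, -1.30, -0.53, -5.7],[4.5, -0.69, -1.38, -0.53, -5.7],[4.5, -0.55, -1.44, -0.53, -5.7],[4.5, -0.41, -1.49, -0.53, -5.7],[4.5, -0.26, -1.52, -0.53, -5.7],[4.5, -0.11, -1.54, -0.53, -5.7],[4.5, 0.05, -1.54, -0.53, -5.7],
[4.5, 3.15, -3.51, -0.10, -7.3],[4.5, 3.57, -3.08, -0.10, -7.3],[4.5, 3.93, -2.60, -0.10, -7.3],
```

Request:
{"fn": "step_arm", "kwargs": {
  "moves": [
    [[4.5, -1.1, -1.1, -0.5, -5.7], [4.5, -1.0, -1.2, -0.5, -5.7], [4.5, -0.8, -1.3, -0.5, -5.7], [4.5, -0.7, -1.4, -0.5, -5.7], [4.5, -0.5, -1.4, -0.5, -5.7], [4.5, -0.4, -1.5, -0.5, -5.7], [4.5, -0.3, -1.5, -0.5, -5.7], [4.5, -0.1, -1.5, -0.5, -5.7], [4.5, 0.1, -1.5, -0.5, -5.7], [4.5, 3.1, -3.5, 0, -7.3], [4.5, 3.5, -3.1, 0, -7.3], [4.5, 3.9, -2.6, 0, -7.3]]
  ]
}}

```text
time_s: 27.1
tcp_pos: [0.4276, -0.1017, 0.2952]
ee_rot: [2.473, 1.878, 0.023]
force: [1.4, 0.8, -0.4]
finger_gap: 0.529
```

```bash
python3 - <<'E'
from h import *
p,d=snap("top","t26",(110,150,320,310),3.8)
p,d=snap("side","s26",(220,150,400,400),2.4)
plan([((.44,-.02,.30),20,6),((.45,.0,.30),45,4)],4.5)
E
```

```text
t 27.20 tcp [ 0.4275 -0.0979  0.295 ] yaxis deg -15.2 toolz [ 0.033 -0.018 -0.999] gap 0.528 F [ 0.9 -1.6  1. ] q [-0.41  0.13  0.55  2.03 -0.07  0.97 -0.1 ]
[4.5, 1.31, -0.14, -0.10, -5.9],[4.5, 1.31, -0.00, -0.10, -5.9],[4.5, 1.31, 0.13, -0.10, -5.9],[4.5, 1.29, 0.27, -0.10, -5.9],[4.5, 1.25, 0.40, -0.10, -5.9],[4.5, 1.21, 0.52, -0.10, -5.9],
[4.5, 0.38, 0.41, -0.00, -6.2],[4.5, 0.34, 0.45, -0.00, -6.2],[4.5, 0.29, 0.48, -0.00, -6.2],[4.5, 0.23, 0.51, -0.00, -6.2],
```

View pics/t26.png

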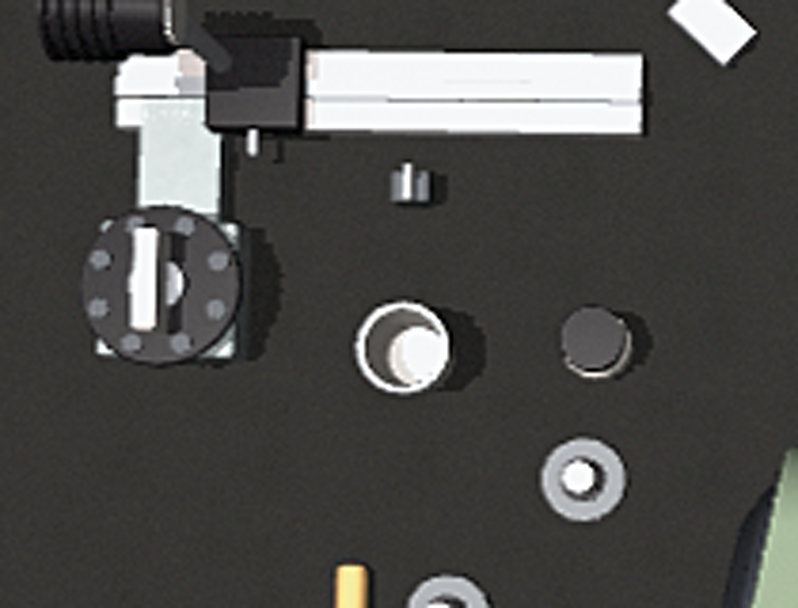

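View pics/s26.png

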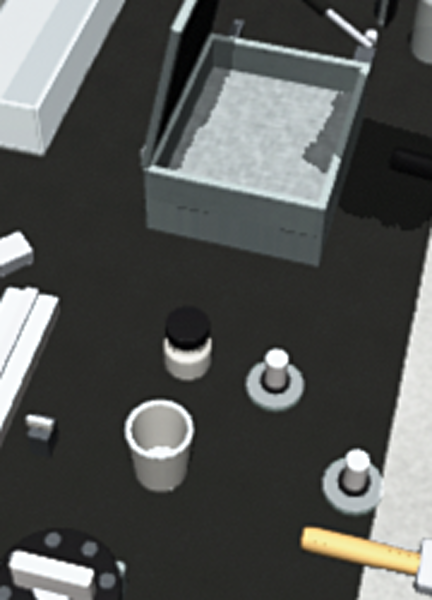

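Lens A has been knocked nearer to the robot. Lens B's handle is at top (262.4,275.5); lens A's at about (226,309). Compute both.

```bash
python3 - <<'E'
from h import *
p=np.load("pics/t26.npz")["p"]; cv2.imwrite("pics/z1.png",cv2.resize(p[260:330,190:300],None,fx=7,fy=7,interpolation=cv2.INTER_CUBIC))
p=np.load("pics/s26.npz")["p"]; cv2.imwrite("pics/z2.png",cv2.resize(p[280:380,310:400],None,fx=6,fy=6,interpolation=cv2.INTER_CUBIC))
E
```

```text
(no output)
```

View pics/z1.png

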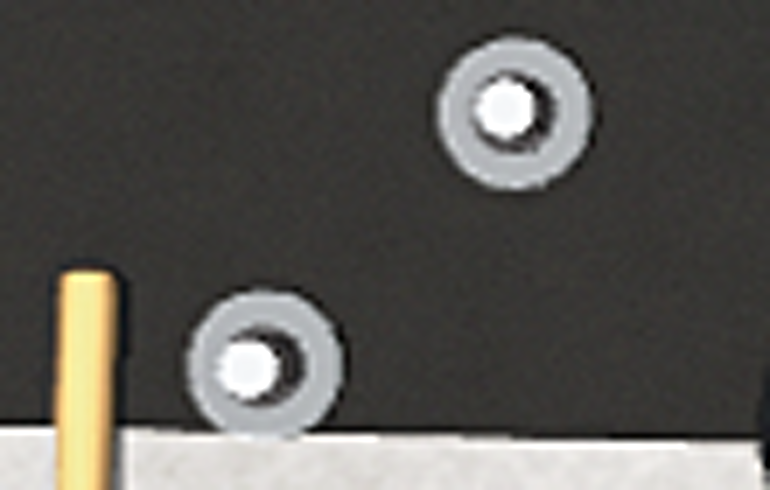

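View pics/z2.png

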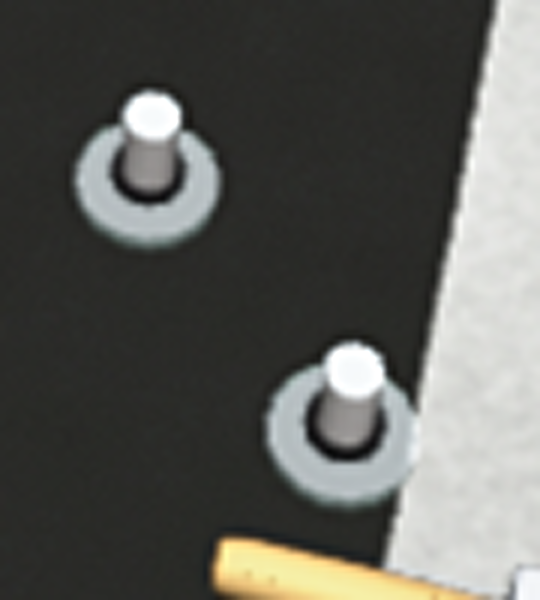

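```bash
python3 - <<'E'
from h import *
for nm,(a,b),(c,e),(f,g),(h,i) in [("A",(249,368),(265,366),(354,369),(344,426)),("B",(504,108),(514,113),(152,117),(148,178))]:
    print(nm,px2w("top",190+a/7,260+b/7,z=.048).round(4),px2w("top",190+c/7,260+e/7,z=.011).round(4),px2w("side",310+f/6,280+g/6,z=.048).round(4),px2w("side",310+h/6,280+i/6,z=.011).round(4))
E
```

```text
A [0.4029 0.1536 0.048 ] [0.4029 0.1535 0.011 ] [0.4009 0.1575 0.048 ] [0.4007 0.1574 0.011 ]
B [0.4909 0.072  0.048 ] [0.4907 0.0717 0.011 ] [0.4886 0.0763 0.048 ] [0.4882 0.0767 0.011 ]
```

```bash
python3 - <<'E'
from h import *
print("jar",px2w("top",110+594/3.8,150+340/3.8,z=.06),px2w("side",220+188/2.4,150+326/2.4,z=.06))
plan([((.47,.03,.22),25,6),((.4898,.074,.12),60,6)],4.0)
E
```

```text
jar [0.5740277 0.0634966 0.06     ] [0.57167365 0.07130491 0.06      ]
t 27.20 tcp [ 0.4275 -0.0979  0.295 ] yaxis deg -15.2 toolz [ 0.033 -0.018 -0.999] gap 0.528 F [ 0.9 -1.6  1. ] q [-0.41  0.13  0.55  2.03 -0.07  0.97 -0.1 ]
[4.0, 2.25, 0.08, 1.24, -6.7],[4.0, 2.23, 0.34, 1.24, -6.7],[4.0, 2.17, 0.60, 1.24, -6.7],[4.0, 2.09, 0.85, 1.24, -6.7],[4.0, 1.97, 1.09, 1.24, -6.7],[4.0, 1.83, 1.31, 1.24, -6.7],
[4.0, 0.58, 0.57, 1.66, -5.8],[4.0, 0.51, 0.63, 1.66, -5.8],[4.0, 0.45, 0.68, 1.66, -5.8],[4.0, 0.38, 0.72, 1.66, -5.8],[4.0, 0.30, 0.75, 1.66, -5.8],[4.0, 0.22, 0.78, 1.66, -5.8],
```

Request:
{"fn": "step_arm", "kwargs": {
  "moves": [
    [[4.0, 2.2, 0.1, 1.2, -6.7], [4.0, 2.2, 0.3, 1.2, -6.7], [4.0, 2.2, 0.6, 1.2, -6.7], [4.0, 2.1, 0.9, 1.2, -6.7], [4.0, 2.0, 1.1, 1.2, -6.7], [4.0, 1.8, 1.3, 1.2, -6.7], [4.0, 0.6, 0.6, 1.6, -5.8], [4.0, 0.5, 0.6, 1.6, -5.8], [4.0, 0.4, 0.7, 1.6, -5.8], [4.0, 0.4, 0.7, 1.6, -5.8], [4.0, 0.3, 0.8, 1.6, -5.8], [4.0, 0, 0, 0, 0]]
  ]
}}

```text
time_s: 28.4
tcp_pos: [0.4882, 0.0737, 0.1369]
ee_rot: [0.891, 2.971, -0.005]
force: [-0.7, -0.9, 0.8]
finger_gap: 0.47
```

```bash
python3 - <<'E'
from h import *
plan([((.4898,.074,.07),60,3),((.4898,.074,.017),60,4)],4.0)
p,d=snap("side","s27",(300,200,400,380),3.3)
E
```

```text
t 28.40 tcp [0.4882 0.0737 0.1369] yaxis deg 56.6 toolz [ 0.037 -0.014 -0.999] gap 0.470 F [-0.7 -0.9  0.8] q [-0.41  0.44  0.16  2.06 -0.07  0.61  0.78]
[4.0, 0.05, 0.02, 2.23, -1.1],[4.0, 0.05, 0.02, 2.23, -1.1],[4.0, 0.05, 0.02, 2.23, -1.1],
[4.0, 0.05, -0.01, 1.32, 0.0],[4.0, 0.05, -0.01, 1.32, 0.0],[4.0, 0.05, -0.01, 1.32, 0.0],[4.0, 0.05, -0.01, 1.32, 0.0],
```

View pics/s27.png

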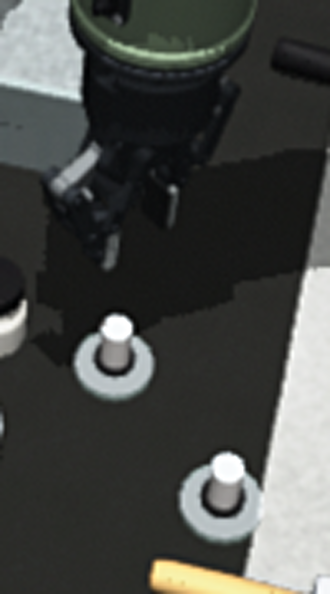

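The gripper is above lens B (its handle at (115,330) in the crop); lens A at (225,470) is unchanged. Lower.

Request:
{"fn": "step_arm", "kwargs": {
  "moves": [
    [[4.0, 0.1, 0, 2.5, -1.1], [4.0, 0.1, 0, 2.5, -1.1], [4.0, 0.1, 0, 2.5, -1.0], [4.0, 0.1, 0, 2.0, 0], [4.0, 0.1, 0, 1.5, 0], [4.0, 0, 0, 0, 0]]
  ]
}}

```text
time_s: 29.05
tcp_pos: [0.4921, 0.0703, 0.0301]
ee_rot: [0.847, 2.974, -0.003]
force: [-0.4, -0.8, 1.0]
finger_gap: 0.467
```

```bash
python3 - <<'E'
from h import *
plan([((.4898,.074,.018),60,2)],4.0)
p,d=snap("side","s28",(300,230,400,350),5)
E
```

```text
t 29.05 tcp [0.4921 0.0703 0.0301] yaxis deg 58.2 toolz [ 0.046 -0.016 -0.999] gap 0.467 F [-0.4 -0.8  1. ] q [-0.36  0.65  0.1   2.11 -0.1   0.35  0.83]
[4.0, 0.22, 0.09, 0.60, -0.9],[4.0, 0.22, 0.09, 0.60, -0.9],
```

View pics/s28.png

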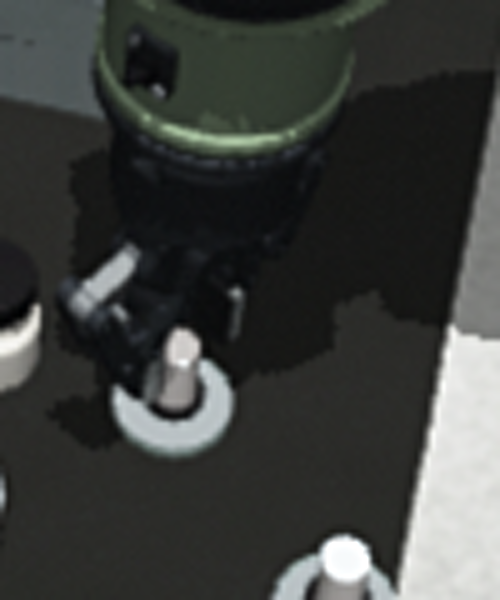

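Request:
{"fn": "step_arm", "kwargs": {
  "moves": [
    [[4.0, 0.3, 0.1, 0.4, -0.9], [4.0, 0.2, 0.1, 0.6, -0.9], [4.0, 0, 0, 0.2, 0], [4.0, 0, 0, 0, 0]]
  ]
}}

```text
time_s: 29.5
tcp_pos: [0.4915, 0.0747, 0.0213]
ee_rot: [0.799, 2.982, -0.001]
force: [0.0, -0.0, -0.2]
finger_gap: 0.473
```

```bash
python3 - <<'E'
from h import *
plan([((.4898,.074,.018),60,1)],4.0)
p,d=snap("side","s29",(300,230,400,350),5)
E
```

```text
t 29.50 tcp [0.4915 0.0747 0.0213] yaxis deg 60.0 toolz [ 0.052 -0.015 -0.999] gap 0.473 F [ 0.  -0.  -0.2] q [-0.36  0.66  0.09  2.11 -0.09  0.32  0.84]
[4.0, 0.13, -0.15, 0.32, 0.0],
```

View pics/s29.png

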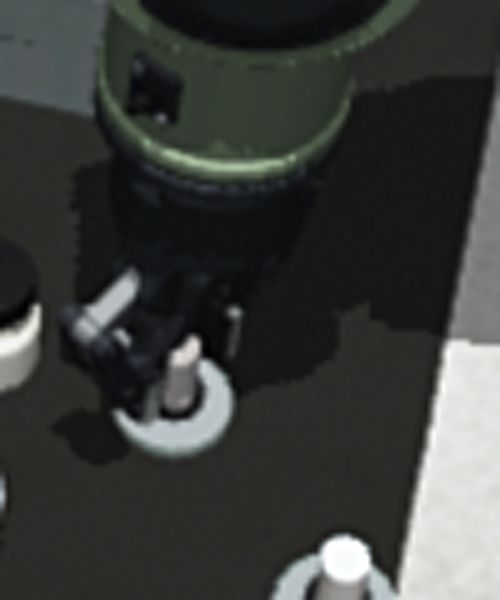

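Request:
{"fn": "step_arm", "kwargs": {
  "moves": [
    [[3.0, 0.1, -0.1, 0.1, 0], [2.0, 0, 0, 0, 0], [1.0, 0, 0, 0, 0], [1.0, 0, 0, 0, 0], [1.0, 0, 0, 0, 0]]
  ],
  "squeeze": 50
}}

```text
time_s: 30.05
tcp_pos: [0.4903, 0.0743, 0.0208]
ee_rot: [0.8, 2.981, -0.0]
force: [0.1, 0.8, -0.0]
finger_gap: 0.212
```

```bash
python3 - <<'E'
from h import *
st()
plan([((.4898,.06,.17),55,4)],1.0)
p,d=snap("side","s30",(300,230,400,350),5)
E
```

```text
t 30.05 tcp [0.4903 0.0743 0.0208] yaxis deg 60.0 toolz [ 0.053 -0.014 -0.999] gap 0.212 F [ 0.1  0.8 -0. ] q [-0.36  0.66  0.09  2.12 -0.09  0.32  0.84]
t 30.05 tcp [0.4903 0.0743 0.0208] yaxis deg 60.0 toolz [ 0.053 -0.014 -0.999] gap 0.212 F [ 0.1  0.8 -0. ] q [-0.36  0.66  0.09  2.12 -0.09  0.32  0.84]
[1.0, -0.36, -0.27, -3.72, 1.2],[1.0, -0.37, -0.26, -3.72, 1.2],[1.0, -0.38, -0.25, -3.72, 1.2],[1.0, -0.38, -0.24, -3.72, 1.2],
```

View pics/s30.png

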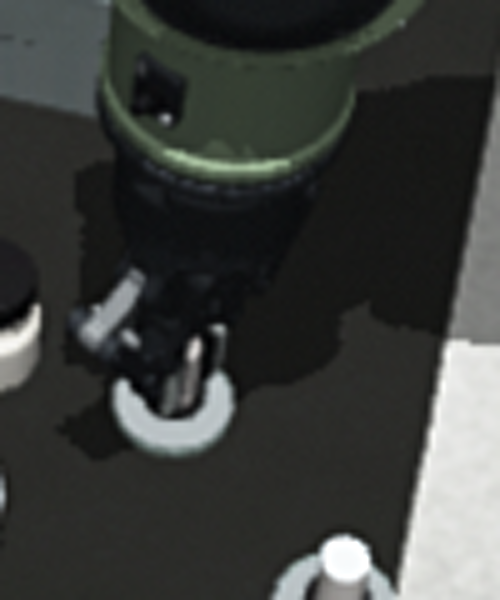

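Request:
{"fn": "step_arm", "kwargs": {
  "moves": [
    [[1.0, 0, 0, -2.0, 0], [1.0, 0, 0, -3.5, 0], [1.0, 0, 0, -3.5, 0], [1.0, 0, 0, -3.0, 0], [1.0, 0, 0, 0, 0]]
  ],
  "squeeze": 70
}}

```text
time_s: 30.6
tcp_pos: [0.4829, 0.0756, 0.1437]
ee_rot: [0.802, 2.984, -0.003]
force: [1.3, -0.3, -1.9]
finger_gap: 0.21
```

```bash
python3 - <<'E'
from h import *
T=box(-.042,.05,0);print(T)
plan([((T[0],T[1],.14),40,9)],1.0)
p,d=snap("side","s31",(280,200,400,350),4)
E
```

```text
[ 0.5272547  -0.13937565  0.        ]
t 30.60 tcp [0.4829 0.0756 0.1437] yaxis deg 59.9 toolz [ 0.049 -0.015 -0.999] gap 0.210 F [ 1.3 -0.3 -1.9] q [-0.42  0.42  0.15  2.08 -0.06  0.6   0.82]
[1.0, -1.62, -1.82, 0.10, 2.2],[1.0, -1.69, -1.76, 0.10, 2.2],[1.0, -1.76, -1.69, 0.10, 2.2],[1.0, -1.82, -1.62, 0.10, 2.2],[1.0, -1.88, -1.55, 0.10, 2.2],[1.0, -1.94, -1.48, 0.10, 2.2],[1.0, -2.00, -1.40, 0.10, 2.2],[1.0, -2.05, -1.32, 0.10, 2.2],[1.0, -2.10, -1.24, 0.10, 2.2],
```

View pics/s31.png

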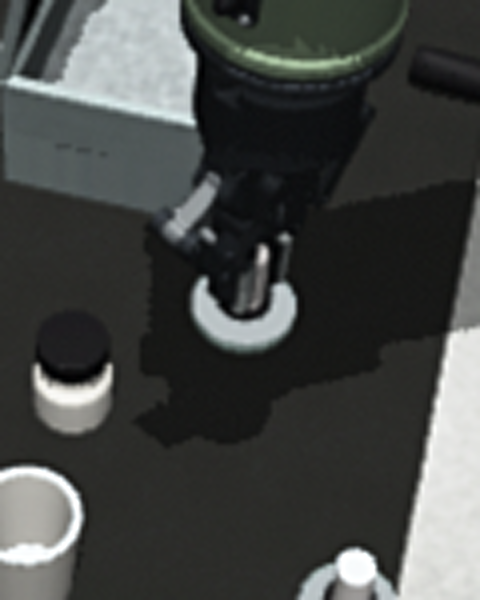

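Lens B is lifted, hanging level. Carry it over the box.

Request:
{"fn": "step_arm", "kwargs": {
  "moves": [
    [[1.0, -1.6, -1.8, 0.1, 2.2], [1.0, -1.7, -1.8, 0.1, 2.2], [1.0, -1.8, -1.7, 0.1, 2.2], [1.0, -1.8, -1.6, 0.1, 2.2], [1.0, -1.9, -1.6, 0.1, 2.2], [1.0, -1.9, -1.5, 0.1, 2.2], [1.0, -2.0, -1.4, 0.1, 2.2], [1.0, -2.0, -1.3, 0.1, 2.2], [1.0, -2.1, -1.2, 0.1, 2.2], [1.0, 0, 0, 0, 0]]
  ]
}}

```text
time_s: 31.65
tcp_pos: [0.5224, -0.1475, 0.1262]
ee_rot: [1.324, 2.808, -0.002]
force: [-0.4, -0.1, -1.5]
finger_gap: 0.214
```

```bash
python3 - <<'E'
from h import *
T=box(-.042,.05,0)
plan([((T[0],T[1],.10),40,3),((T[0],T[1],.068),40,3)],1.0)
p,d=snap("side","s32",(270,120,400,280),3.7)
E
```

```text
t 31.65 tcp [ 0.5224 -0.1475  0.1262] yaxis deg 39.5 toolz [ 0.033 -0.017 -0.999] gap 0.214 F [-0.4 -0.1 -1.5] q [-0.01  0.53  0.22  1.95 -0.17  0.64  1.01]
[1.0, 0.14, 0.28, 0.87, -0.2],[1.0, 0.14, 0.28, 0.87, -0.2],[1.0, 0.14, 0.29, 0.87, -0.2],
[1.0, 0.04, -0.02, 1.07, -0.0],[1.0, 0.04, -0.02, 1.07, -0.0],[1.0, 0.04, -0.02, 1.07, -0.0],
```

View pics/s32.png

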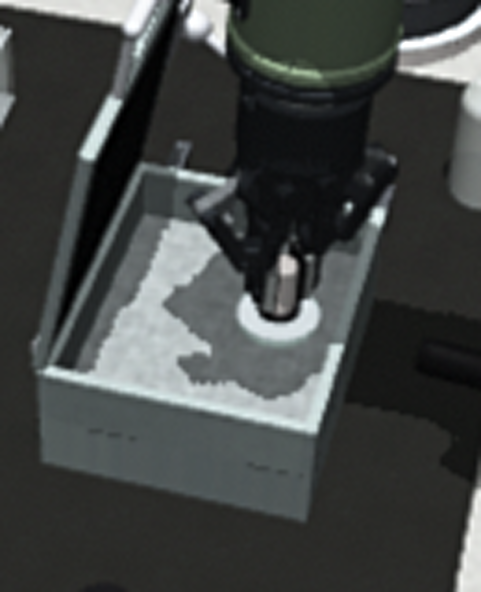

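Request:
{"fn": "step_arm", "kwargs": {
  "moves": [
    [[1.0, 0.2, 0.3, 0.9, 0], [1.0, 0.1, 0.3, 1.0, 0], [1.0, 0.1, 0.2, 1.2, 0], [1.0, 0, 0, 1.2, 0], [1.0, 0, 0, 0.8, 0], [1.0, 0, 0, 0, 0]]
  ]
}}

```text
time_s: 32.3
tcp_pos: [0.5261, -0.1339, 0.0673]
ee_rot: [1.316, 2.818, -0.002]
force: [0.1, -0.6, 0.1]
finger_gap: 0.21
```

```bash
python3 - <<'E'
from h import *
T=box(-.042,.05,0)
plan([((T[0],T[1],.066),40,1)],1.0)
E
```

```text
t 32.30 tcp [ 0.5261 -0.1339  0.0673] yaxis deg 40.0 toolz [ 0.028 -0.014 -1.   ] gap 0.210 F [ 0.1 -0.6  0.1] q [-0.    0.63  0.19  1.97 -0.2   0.52  1.02]
[1.0, -0.49, -0.27, 0.14, -0.0],
```

Request:
{"fn": "step_arm", "kwargs": {
  "moves": [
    [[1.0, 0, 0, 0.12, 0], [2.4, 0, 0, 0, 0], [3.5, 0, 0, 0, 0], [4.0, 0, 0, 0, 0], [4.0, 0, 0, -2.0, 0], [4.0, 0, 0, -4.0, 0], [4.0, 0, 0, -4.0, 0]]
  ]
}}

```text
time_s: 33.0
tcp_pos: [0.5215, -0.1326, 0.166]
ee_rot: [1.319, 2.822, -0.005]
force: [0.8, -0.3, -0.1]
finger_gap: 0.465
```

```bash
python3 - <<'E'
from h import *
plan([((.455,-.07,.18),20,4),((.43,.10,.16),10,7)],4.0)
p,d=snap("side","s33",(270,100,400,260),3.7)
E
```

```text
t 33.00 tcp [ 0.5215 -0.1326  0.166 ] yaxis deg 39.9 toolz [ 0.022 -0.014 -1.   ] gap 0.465 F [ 0.8 -0.3 -0.1] q [-0.05  0.47  0.25  1.92 -0.15  0.74  0.97]
[4.0, 2.26, -0.27, -0.41, 5.0],[4.0, 2.23, -0.46, -0.41, 5.0],[4.0, 2.18, -0.65, -0.41, 5.0],[4.0, 2.11, -0.84, -0.41, 5.0],
[4.0, 2.41, 0.49, 0.24, 1.4],[4.0, 2.42, 0.43, 0.24, 1.4],[4.0, 2.43, 0.37, 0.24, 1.4],[4.0, 2.44, 0.31, 0.24, 1.4],[4.0, 2.45, 0.25, 0.24, 1.4],[4.0, 2.45, 0.19, 0.24, 1.4],[4.0, 2.46, 0.13, 0.24, 1.4],
```

View pics/s33.png

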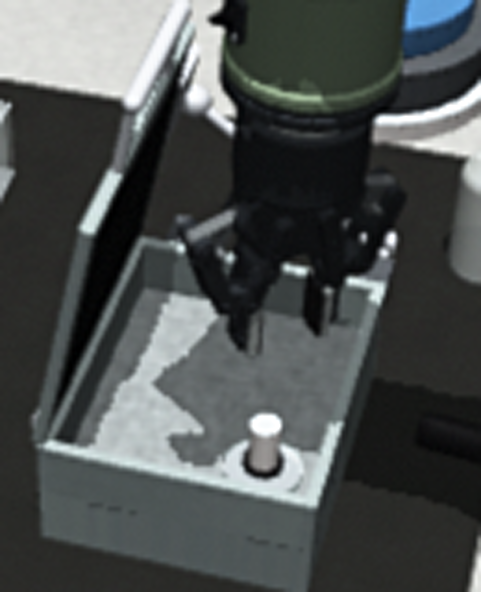

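Lens B stands upright on the floor of the box. Go for lens A.

Request:
{"fn": "step_arm", "kwargs": {
  "moves": [
    [[4.0, 2.2, -0.3, -0.4, 5.0], [4.0, 2.2, -0.5, -0.4, 5.0], [4.0, 2.2, -0.6, -0.4, 5.0], [4.0, 2.1, -0.8, -0.4, 5.0], [4.0, 2.4, 0.5, 0.2, 1.4], [4.0, 2.4, 0.4, 0.2, 1.4], [4.0, 2.4, 0.4, 0.2, 1.4], [4.0, 2.4, 0.3, 0.2, 1.4], [4.0, 2.4, 0.2, 0.2, 1.4], [4.0, 2.4, 0.2, 0.2, 1.4]]
  ]
}}

```text
time_s: 34.05
tcp_pos: [0.4394, 0.077, 0.1768]
ee_rot: [1.995, 2.373, 0.029]
force: [1.0, -0.9, 0.2]
finger_gap: 0.467
```

```bash
python3 - <<'E'
from h import *
p,d=snap("top","t34",(190,260,300,330),7)
p,d=snap("side","s34",(310,250,400,370),5)
plan([((.402,.1555,.09),5,5),((.402,.1555,.02),5,5)],4.0)
E
```

```text
t 34.15 tcp [0.4393 0.0788 0.1765] yaxis deg 10.2 toolz [ 0.044 -0.012 -0.999] gap 0.465 F [ 0.2 -0.6  0.2] q [-0.63  0.32  0.37  2.15 -0.15  0.65  0.01]
[4.0, 1.67, -0.53, 1.68, 1.0],[4.0, 1.66, -0.56, 1.68, 1.0],[4.0, 1.65, -0.59, 1.68, 1.0],[4.0, 1.64, -0.62, 1.68, 1.0],[4.0, 1.63, -0.65, 1.68, 1.0],
[4.0, 0.02, -0.06, 1.40, 0.0],[4.0, 0.02, -0.06, 1.40, 0.0],[4.0, 0.02, -0.06, 1.40, 0.0],[4.0, 0.02, -0.06, 1.40, 0.0],[4.0, 0.02, -0.06, 1.40, 0.0],
```

View pics/t34.png

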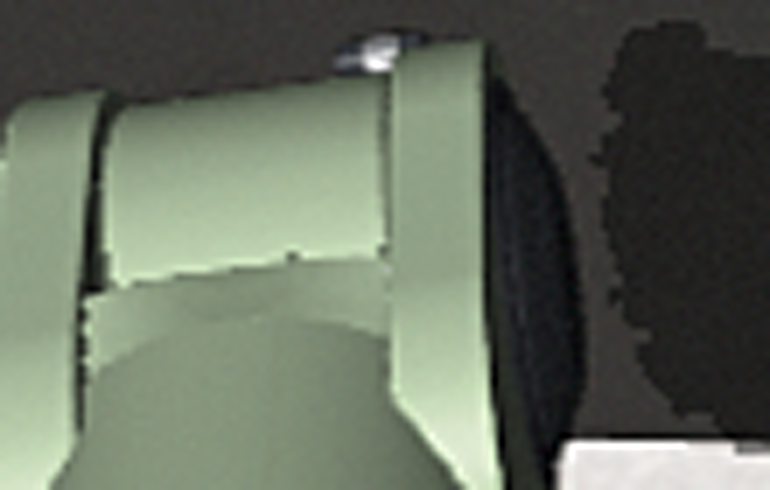

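View pics/s34.png

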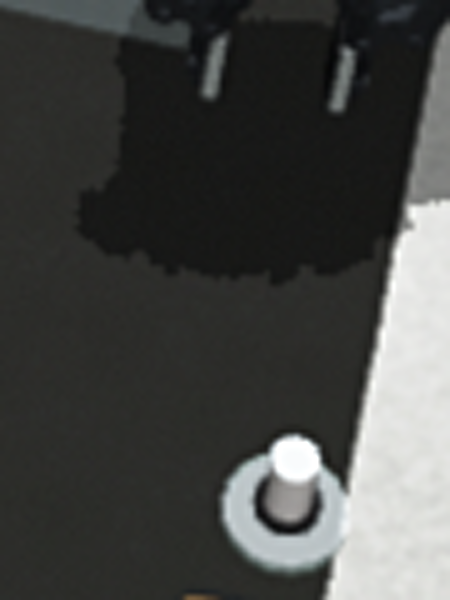

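Lens A is unchanged, with its handle top at (295,458) in the side crop.

Request:
{"fn": "step_arm", "kwargs": {
  "moves": [
    [[4.0, 1.7, -0.5, 1.6, 1.0], [4.0, 1.7, -0.6, 1.6, 1.0], [4.0, 1.7, -0.6, 1.6, 1.0], [4.0, 1.6, -0.6, 1.6, 1.0], [4.0, 1.6, -0.6, 1.2, 1.0], [4.0, 0, 0, 0, 0]]
  ]
}}

```text
time_s: 34.75
tcp_pos: [0.4036, 0.1566, 0.0973]
ee_rot: [2.095, 2.282, 0.04]
force: [-0.3, -0.9, 0.5]
finger_gap: 0.47
```

```bash
python3 - <<'E'
from h import *
plan([((.402,.1555,.06),5,4),((.402,.1555,.02),5,4)],4.0)
E
```

```text
t 34.75 tcp [0.4036 0.1566 0.0973] yaxis deg 4.9 toolz [ 0.05  -0.01  -0.999] gap 0.470 F [-0.3 -0.9  0.5] q [-0.78  0.46  0.31  2.25 -0.26  0.43 -0.18]
[4.0, -0.01, -0.09, 0.93, -0.0],[4.0, -0.01, -0.09, 0.93, -0.0],[4.0, -0.01, -0.09, 0.93, -0.0],[4.0, -0.01, -0.09, 0.93, -0.0],
[4.0, 0.01, -0.05, 1.00, -0.0],[4.0, 0.01, -0.05, 1.00, -0.0],[4.0, 0.01, -0.05, 1.00, -0.0],[4.0, 0.01, -0.05, 1.00, -0.0],
```

Request:
{"fn": "step_arm", "kwargs": {
  "moves": [
    [[4.0, 0, -0.1, 1.2, 0], [4.0, 0, -0.1, 1.2, 0], [4.0, 0, -0.1, 1.2, 0], [4.0, 0, -0.1, 1.2, 0], [4.0, 0, 0, 1.2, 0], [4.0, 0, 0, 0, 0]]
  ]
}}

```text
time_s: 35.35
tcp_pos: [0.4072, 0.1516, 0.0388]
ee_rot: [2.092, 2.28, 0.048]
force: [-0.1, -0.6, 0.3]
finger_gap: 0.469
```

```bash
python3 - <<'E'
from h import *
plan([((.402,.1555,.02),5,2)],4.0)
p,d=snap("side","s35",(320,270,420,390),5)
E
```

```text
t 35.35 tcp [0.4072 0.1516 0.0388] yaxis deg 4.9 toolz [ 0.056 -0.009 -0.998] gap 0.469 F [-0.1 -0.6  0.3] q [-0.68  0.59  0.21  2.27 -0.31  0.26 -0.12]
[4.0, 0.23, -0.29, 0.92, -0.0],[4.0, 0.23, -0.29, 0.92, -0.0],
```

View pics/s35.png

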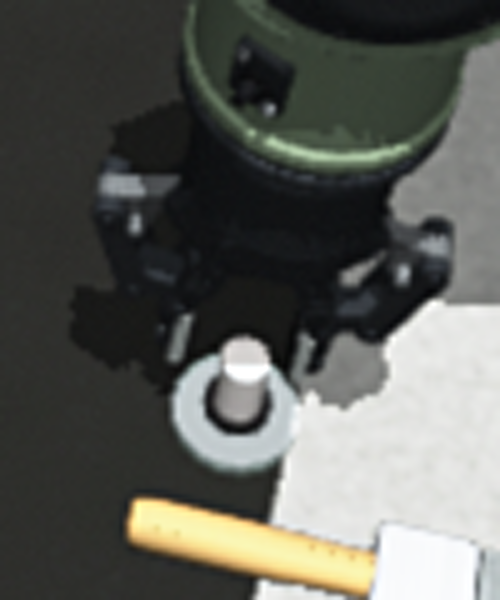

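Request:
{"fn": "step_arm", "kwargs": {
  "moves": [
    [[4.0, 0.3, -0.3, 0.5, 0], [4.0, 0.2, -0.3, 0.6, 0], [4.0, 0.1, -0.1, 0.6, 0], [4.0, 0, 0, 0.2, 0], [4.0, 0, 0, 0, 0]]
  ]
}}

```text
time_s: 35.9
tcp_pos: [0.4016, 0.1572, 0.0204]
ee_rot: [2.092, 2.279, 0.053]
force: [-0.8, -0.2, 0.8]
finger_gap: 0.468
```

```bash
python3 - <<'E'
from h import *
plan([((.402,.1555,.02),5,1)],4.0)
p,d=snap("side","s36",(320,270,420,390),5)
E
```

```text
t 35.90 tcp [0.4016 0.1572 0.0204] yaxis deg 4.9 toolz [ 0.059 -0.007 -0.998] gap 0.468 F [-0.8 -0.2  0.8] q [-0.68  0.62  0.18  2.28 -0.33  0.21 -0.12]
[4.0, -0.17, 0.02, 0.05, -0.1],
```

View pics/s36.png

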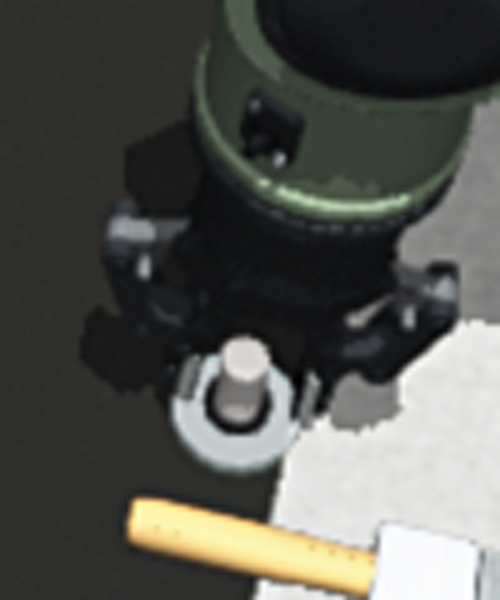

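Request:
{"fn": "step_arm", "kwargs": {
  "moves": [
    [[3.0, 0, 0, 0, 0], [2.0, 0, 0, 0, 0], [1.0, 0, 0, 0, 0], [1.0, 0, 0, 0, 0], [1.0, 0, 0, 0, 0], [1.0, 0, 0, -1.5, 0], [1.0, 0, 0, -3, 0], [1.0, 0, 0, -3, 0], [1.0, 0, 0, -3, 0], [1.0, 0, 0, -1, 0]]
  ],
  "squeeze": 70
}}

```text
time_s: 36.95
tcp_pos: [0.3939, 0.1569, 0.1384]
ee_rot: [2.094, 2.278, 0.048]
force: [0.8, -0.9, -0.9]
finger_gap: 0.215
```

```bash
python3 - <<'E'
from h import *
T=box(-.042,-.045,0);print(T)
plan([((.455,.0,.145),20,6),((.49,-.15,.145),35,6),((T[0],T[1],.145),40,4)],1.0)
p,d=snap("side","s37",(320,220,420,390),3.5)
E
```

```text
[ 0.52582975 -0.23436496  0.        ]
t 36.95 tcp [0.3939 0.1569 0.1384] yaxis deg 4.8 toolz [ 0.055 -0.009 -0.998] gap 0.215 F [ 0.8 -0.9 -0.9] q [-0.87  0.37  0.4   2.25 -0.21  0.52 -0.23]
[1.0, -2.69, 0.80, -0.03, -2.5],[1.0, -2.72, 0.68, -0.03, -2.5],[1.0, -2.75, 0.56, -0.03, -2.5],[1.0, -2.77, 0.44, -0.03, -2.5],[1.0, -2.79, 0.31, -0.03, -2.5],[1.0, -2.80, 0.19, -0.03, -2.5],
[1.0, -2.55, -0.31, 0.05, -2.5],[1.0, -2.53, -0.42, 0.05, -2.5],[1.0, -2.51, -0.53, 0.05, -2.5],[1.0, -2.49, -0.64, 0.05, -2.5],[1.0, -2.46, -0.75, 0.05, -2.5],[1.0, -2.42, -0.85, 0.05, -2.5],
[1.0, -2.24, -0.48, 0.07, -1.2],[1.0, -2.23, -0.53, 0.07, -1.2],[1.0, -2.22, -0.57, 0.07, -1.2],[1.0, -2.20, -0.62, 0.07, -1.2],
```

View pics/s37.png

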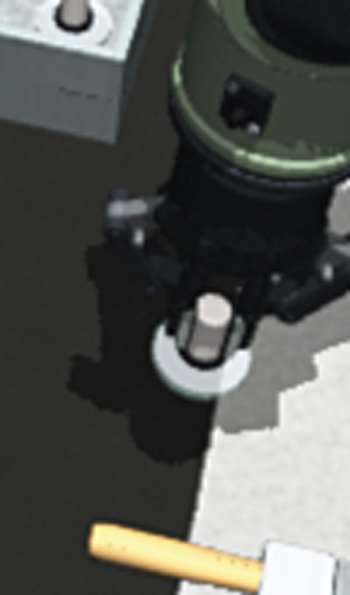

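Request:
{"fn": "step_arm", "kwargs": {
  "moves": [
    [[1.0, -2.7, 0.8, -0.2, -2.5], [1.0, -2.7, 0.7, -0.2, -2.5], [1.0, -2.7, 0.6, -0.2, -2.5], [1.0, -2.8, 0.4, -0.2, -2.5], [1.0, -2.8, 0.3, -0.2, -2.5], [1.0, -2.8, 0.2, -0.2, -2.5], [1.0, -2.5, -0.3, -0.2, -2.5], [1.0, -2.5, -0.4, -0.2, -2.5], [1.0, -2.5, -0.5, -0.2, -2.5]]
  ]
}}

```text
time_s: 37.9
tcp_pos: [0.4749, -0.0774, 0.1594]
ee_rot: [1.577, 2.661, 0.034]
force: [0.4, -0.1, -1.3]
finger_gap: 0.21
```

```bash
python3 - <<'E'
from h import *
T=box(-.042,-.045,0)
plan([((T[0],T[1],.15),40,8)],1.0)
E
```

```text
t 37.90 tcp [ 0.4749 -0.0774  0.1594] yaxis deg 28.7 toolz [ 0.053 -0.006 -0.999] gap 0.210 F [ 0.4 -0.1 -1.3] q [-0.18  0.39  0.27  2.09 -0.17  0.63  0.71]
[1.0, -2.02, -0.39, 0.16, -1.4],[1.0, -2.01, -0.44, 0.16, -1.4],[1.0, -2.00, -0.49, 0.16, -1.4],[1.0, -1.99, -0.54, 0.16, -1.4],[1.0, -1.97, -0.59, 0.16, -1.4],[1.0, -1.96, -0.63, 0.16, -1.4],[1.0, -1.94, -0.68, 0.16, -1.4],[1.0, -1.93, -0.73, 0.16, -1.4],
```

Request:
{"fn": "step_arm", "kwargs": {
  "moves": [
    [[1.0, -2.0, -0.4, 0, -1.4], [1.0, -2.0, -0.4, 0, -1.4], [1.0, -2.0, -0.5, 0, -1.4], [1.0, -2.0, -0.5, 0, -1.4], [1.0, -2.0, -0.6, 0, -1.4], [1.0, -1.9, -0.6, 0, -1.4], [1.0, -1.9, -0.7, 0, -1.4], [1.0, -1.9, -0.7, 0, -1.4], [1.0, 0, 0, 0, 0]]
  ]
}}

```text
time_s: 38.8
tcp_pos: [0.5249, -0.2427, 0.1552]
ee_rot: [1.304, 2.81, 0.026]
force: [0.6, -0.5, -1.7]
finger_gap: 0.21
```

```bash
python3 - <<'E'
from h import *
T=box(-.042,-.045,0)
plan([((T[0],T[1],.068),40,8)],1.0)
p,d=snap("side","s38",(270,100,400,260),3.7)
E
```

```text
t 38.80 tcp [ 0.5249 -0.2427  0.1552] yaxis deg 40.2 toolz [ 0.047 -0.003 -0.999] gap 0.210 F [ 0.6 -0.5 -1.7] q [ 0.19  0.53  0.2   1.84 -0.17  0.74  1.19]
[1.0, 0.11, 0.04, 1.09, 0.0],[1.0, 0.11, 0.04, 1.09, 0.0],[1.0, 0.11, 0.04, 1.09, 0.0],[1.0, 0.11, 0.04, 1.09, 0.0],[1.0, 0.11, 0.04, 1.09, 0.0],[1.0, 0.11, 0.04, 1.09, 0.0],[1.0, 0.11, 0.04, 1.09, 0.0],[1.0, 0.11, 0.04, 1.09, 0.0],
```

View pics/s38.png

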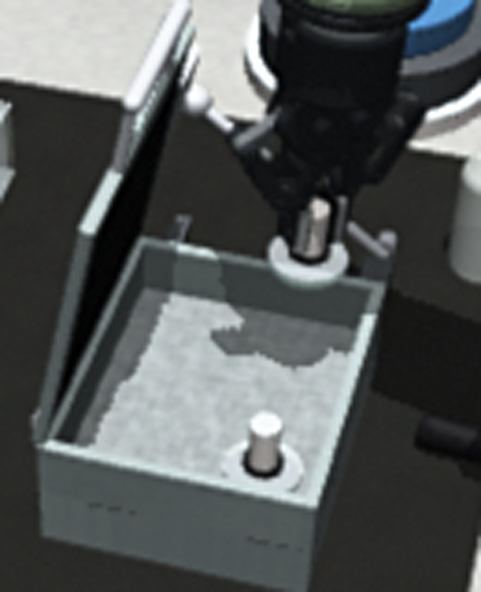

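Request:
{"fn": "step_arm", "kwargs": {
  "moves": [
    [[1.0, 0.2, 0, 1.4, 0], [1.0, 0.2, 0, 1.4, 0], [1.0, 0.2, 0, 1.4, 0], [1.0, 0.2, 0, 1.4, 0], [1.0, 0.1, 0, 1.4, 0], [1.0, 0, 0, 0.9, 0], [1.0, 0, 0, 0, 0]]
  ]
}}

```text
time_s: 39.55
tcp_pos: [0.5203, -0.2284, 0.0694]
ee_rot: [1.306, 2.816, 0.031]
force: [-0.4, 0.1, -1.7]
finger_gap: 0.209
```

```bash
python3 - <<'E'
from h import *
T=box(-.042,-.045,0)
plan([((T[0],T[1],.066),40,1)],1.0)
E
```

```text
t 39.55 tcp [ 0.5203 -0.2284  0.0694] yaxis deg 40.3 toolz [ 0.043  0.002 -0.999] gap 0.209 F [-0.4  0.1 -1.7] q [ 0.21  0.65  0.16  1.91 -0.21  0.56  1.21]
[1.0, -0.80, 0.02, 0.36, 0.3],
```

Request:
{"fn": "step_arm", "kwargs": {
  "moves": [
    [[1.0, -0.5, 0.2, 0, 0], [1.0, -0.1, 0.1, 0.2, 0], [1.0, 0, 0, 0.15, 0], [1.0, 0, 0, 0, 0]]
  ]
}}

```text
time_s: 39.95
tcp_pos: [0.5281, -0.2312, 0.0672]
ee_rot: [1.305, 2.814, 0.032]
force: [-0.6, 0.1, -2.0]
finger_gap: 0.21
```

```bash
python3 - <<'E'
from h import *
T=box(-.042,-.045,0)
plan([((T[0],T[1],.066),40,1)],1.0)
p,d=snap("side","s39",(270,100,400,260),3.7)
E
```

```text
t 39.95 tcp [ 0.5281 -0.2312  0.0672] yaxis deg 40.3 toolz [ 0.044  0.002 -0.999] gap 0.210 F [-0.6  0.1 -2. ] q [ 0.21  0.66  0.16  1.89 -0.21  0.56  1.21]
[1.0, -0.09, -0.38, 0.11, 0.3],
```

View pics/s39.png

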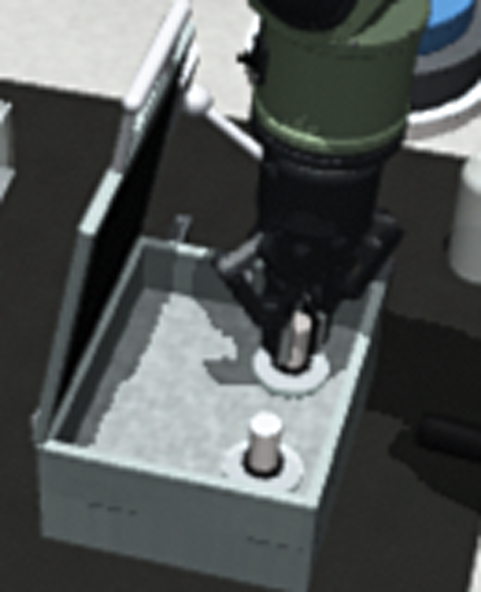

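Just above the floor. Lower the last bit, release, rise.

Request:
{"fn": "step_arm", "kwargs": {
  "moves": [
    [[1.0, 0, 0, 0.2, 0], [1.0, 0, 0, 0.1, 0], [1.0, 0, 0, 0, 0], [2.4, 0, 0, 0, 0], [3.2, 0, 0, 0, 0], [3.5, 0, 0, 0, 0], [3.5, -0.1, 0.05, -2.0, 0], [3.5, -0.2, 0, -4.0, 0], [3.5, -0.2, 0, -4.0, 0], [3.5, 0, 0, -3, 0]]
  ]
}}

```text
time_s: 41.0
tcp_pos: [0.5243, -0.2346, 0.1958]
ee_rot: [1.308, 2.819, 0.031]
force: [1.0, 0.4, -0.8]
finger_gap: 0.408
```

```bash
python3 - <<'E'
from h import *
plan([((.455,-.06,.22),50,8)],4.0)
p,d=snap("side","s40",(270,80,400,260),3.3)
E
```

```text
t 41.00 tcp [ 0.5243 -0.2346  0.1958] yaxis deg 40.3 toolz [ 0.039  0.004 -0.999] gap 0.408 F [ 1.   0.4 -0.8] q [ 0.17  0.48  0.22  1.81 -0.16  0.84  1.17]
[4.0, 2.22, 0.76, -0.33, -1.2],[4.0, 2.20, 0.81, -0.33, -1.2],[4.0, 2.18, 0.85, -0.33, -1.2],[4.0, 2.17, 0.90, -0.33, -1.2],[4.0, 2.15, 0.94, -0.33, -1.2],[4.0, 2.13, 0.99, -0.33, -1.2],[4.0, 2.10, 1.03, -0.33, -1.2],[4.0, 2.08, 1.08, -0.33, -1.2],
```

View pics/s40.png

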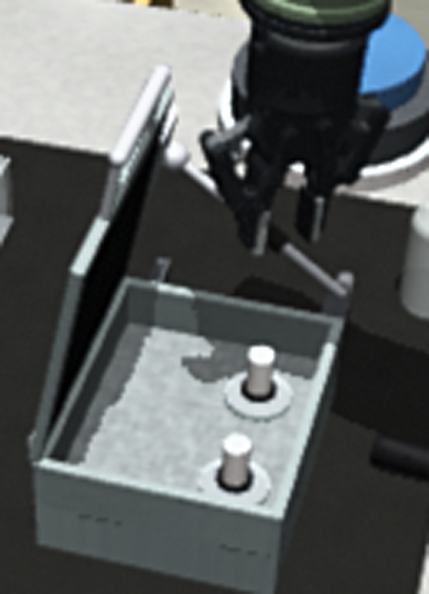

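Both lenses stand upright and flat in the box, and the cover is still propped. Next, the handwheel.

Request:
{"fn": "step_arm", "kwargs": {
  "moves": [
    [[5.0, 2.2, 0.8, -0.3, -1.2], [5.0, 2.2, 0.8, -0.3, -1.2], [5.0, 2.2, 0.8, -0.3, -1.2], [5.0, 2.2, 0.9, -0.3, -1.2], [5.0, 2.1, 0.9, -0.3, -1.2], [5.0, 2.1, 1.0, -0.3, -1.2], [5.0, 2.1, 1.0, -0.3, -1.2], [5.0, 2.1, 1.1, -0.3, -1.2]]
  ]
}}

```text
time_s: 41.85
tcp_pos: [0.4545, -0.0583, 0.2223]
ee_rot: [1.061, 2.908, 0.025]
force: [-0.7, 0.3, -0.5]
finger_gap: 0.585
```

```bash
python3 - <<'E'
from h import *
p,d=snap("top","t41",(110,130,240,260),5)
W=cloud("top",d); np.save("pics/W41.npy",W)
q,d2=snap("side","s41",(120,320,290,450),4)
W2=cloud("side",d2)
for nm,u,v in [("bar",148,223),("disc",160,225),("lamp",140,150),("carr",178,160),("carr2",178,178),("rail",240,170)]: print(nm,W[v,u].round(3))
print("max z near wheel", np.nanmax(W[120:260,110:200,2]), np.nanmax(W[195:260,110:200,2]))
st()
E
```

```text
bar [0.602 0.33  0.092]
disc [0.602 0.312 0.057]
lamp [0.743 0.323 0.205]
carr [0.759 0.279 0.048]
carr2 [0.717 0.278 0.043]
rail [0.744 0.135 0.022]
max z near wheel 0.21417222833048238 0.10055989341375499
t 41.95 tcp [ 0.4543 -0.0566  0.2225] yaxis deg 50.1 toolz [ 0.049  0.001 -0.999] gap 0.586 F [ 1.   0.  -0.6] q [-0.14  0.25  0.16  2.08 -0.06  0.78  0.93]
```

View pics/t41.png

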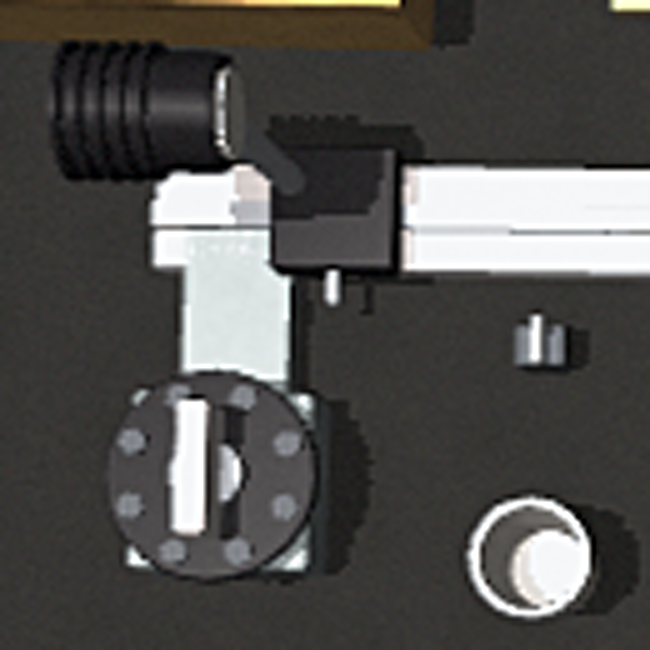

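View pics/s41.png

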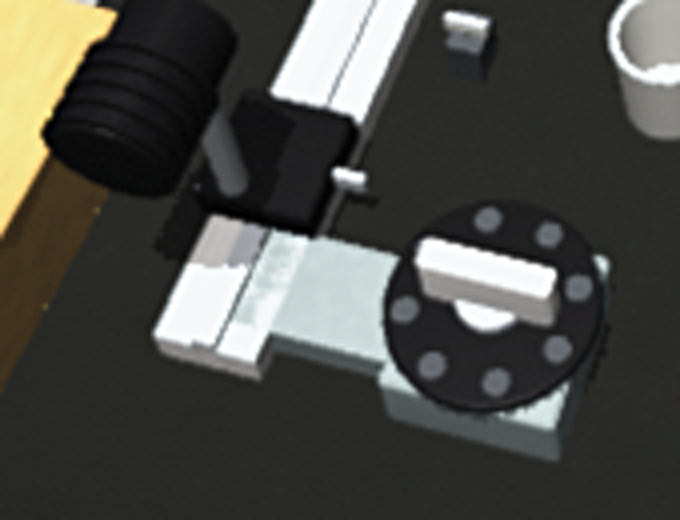

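```bash
python3 - <<'E'
from h import *
def tri(a,b):
    A=[];B=[]
    for n,(u,v) in(("top",a),("side",b)):
        K,Rm,t=cal(n);r=np.linalg.inv(K)@[u,v,1];D=Rm.T@r;D/=np.linalg.norm(D);c=-Rm.T@t;Pm=np.eye(3)-np.outer(D,D);A.append(Pm);B.append(Pm@c)
    return np.linalg.lstsq(np.vstack(A),np.hstack(B),rcond=None)[0]
print("disc",tri((110+212/5,130+475/5),(120+495/4,320+305/4)))
for z in(.04,.05,.06): print(z,px2w("top",110+212/5,130+475/5,z=z).round(4),px2w("side",120+495/4,320+305/4,z=z).round(4))
W=np.load("pics/W41.npy"); 
for b in((200,212,141,164),(215,232,157,163),(212,235,146,150)): print(np.nanmedian(W[b[0]:b[1],b[2]:b[3]].reshape(-1,3),0))
# bar top ends top view: (191,400),(191,533)
for z in (.08,.09,.1): print(z,px2w("top",110+193/5,130+400/5,z=z).round(4),px2w("top",110+190/5,130+534/5,z=z).round(4))
# pointer and mark tips
print("ptr tip",px2w("top",110+333/5,130+305/5,z=.036),px2w("side",120+365/4,320+182/4,z=.036))
print("mark tip",px2w("top",110+537/5,130+316/5,z=.036),px2w("side",120+446/4,320+18/4,z=.036))
E
```

```text
disc [0.60155909 0.33166803 0.04926716]
0.04 [0.6039 0.3345 0.04  ] [0.6026 0.3277 0.04  ]
0.05 [0.6027 0.3318 0.05  ] [0.6001 0.3318 0.05  ]
0.06 [0.6015 0.3291 0.06  ] [0.5976 0.336  0.06  ]
[0.64823299 0.33402904 0.05700486]
[0.60632347 0.31259248 0.06023187]
[0.60196189 0.33108749 0.09356769]
0.08 [0.6336 0.334  0.08  ] [0.5718 0.3324 0.08  ]
0.09 [0.6322 0.3312 0.09  ] [0.5708 0.3297 0.09  ]
0.1 [0.6307 0.3284 0.1   ] [0.5698 0.3269 0.1   ]
ptr tip [0.68704777 0.28193246 0.036     ] [0.68576838 0.28381453 0.036     ]
mark tip [0.68409668 0.184927   0.036     ] [0.68193935 0.18641922 0.036     ]
```

```bash
python3 - <<'E'
from h import *
plan([((.50,.12,.23),70,6),((.600,.332,.19),91.4,7)],5.0)
E
```

```text
t 41.95 tcp [ 0.4543 -0.0566  0.2225] yaxis deg 50.1 toolz [ 0.049  0.001 -0.999] gap 0.586 F [ 1.   0.  -0.6] q [-0.14  0.25  0.16  2.08 -0.06  0.78  0.93]
[5.0, 1.30, 2.75, -0.08, -3.3],[5.0, 1.14, 2.82, -0.08, -3.3],[5.0, 0.97, 2.88, -0.08, -3.3],[5.0, 0.81, 2.93, -0.08, -3.3],[5.0, 0.63, 2.97, -0.08, -3.3],[5.0, 0.46, 3.01, -0.08, -3.3],
[5.0, -0.28, 3.32, 0.64, -3.1],[5.0, -0.45, 3.30, 0.64, -3.1],[5.0, -0.63, 3.28, 0.64, -3.1],[5.0, -0.80, 3.24, 0.64, -3.1],[5.0, -0.97, 3.19, 0.64, -3.1],[5.0, -1.14, 3.13, 0.64, -3.1],[5.0, -1.31, 3.07, 0.64, -3.1],
```

Request:
{"fn": "step_arm", "kwargs": {
  "moves": [
    [[5.0, 1.3, 2.8, -0.1, -3.3], [5.0, 1.1, 2.8, -0.1, -3.3], [5.0, 1.0, 2.9, -0.1, -3.3], [5.0, 0.8, 2.9, -0.1, -3.3], [5.0, 0.6, 3.0, -0.1, -3.3], [5.0, 0.5, 3.0, -0.1, -3.3], [5.0, -0.3, 3.3, 0.4, -3.1], [5.0, -0.5, 3.3, 0.4, -3.1], [5.0, -0.6, 3.3, 0.4, -3.1], [5.0, -0.8, 3.2, 0.4, -3.1], [5.0, -1.0, 3.2, 0.4, -3.1], [5.0, -1.1, 3.1, 0.4, -3.1]]
  ]
}}

```text
time_s: 43.15
tcp_pos: [0.591, 0.3073, 0.2087]
ee_rot: [0.021, 3.09, -0.001]
force: [0.7, -0.6, 0.3]
finger_gap: 0.586
```

```bash
python3 - <<'E'
from h import *
plan([((.600,.332,.15),91.4,4)],5.0)
q,d2=snap("side","s42",(120,240,290,440),3)
E
```

```text
t 43.15 tcp [0.591  0.3073 0.2087] yaxis deg 89.2 toolz [ 0.051 -0.001 -0.999] gap 0.586 F [ 0.7 -0.6  0.3] q [-0.54  0.59 -0.07  1.55  0.08  0.97  0.92]
[5.0, -0.14, 0.62, 1.48, -0.5],[5.0, -0.15, 0.62, 1.48, -0.5],[5.0, -0.15, 0.62, 1.48, -0.5],[5.0, -0.16, 0.62, 1.48, -0.5],
```

View pics/s42.png

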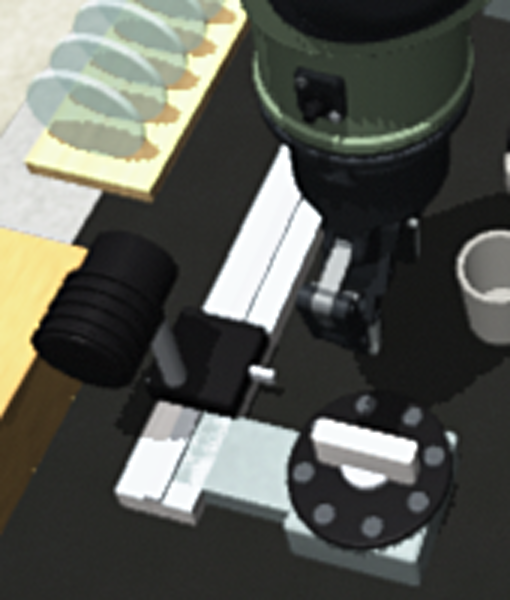

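Request:
{"fn": "step_arm", "kwargs": {
  "moves": [
    [[5.0, -0.1, 0.7, 1.5, -0.5], [5.0, -0.1, 0.7, 1.5, -0.5], [5.0, -0.2, 0.6, 1.5, -0.5], [5.0, -0.2, 0.6, 1.5, -0.5], [5.0, -0.1, 0, 1.5, 0], [5.0, 0, 0, 1.5, 0], [5.0, 0, 0, 1.5, 0], [5.0, 0, 0, 0, 0]]
  ]
}}

```text
time_s: 44.0
tcp_pos: [0.6054, 0.3383, 0.0925]
ee_rot: [-0.045, 3.093, -0.002]
force: [0.4, -0.5, 0.5]
finger_gap: 0.589
```

```bash
python3 - <<'E'
from h import *
plan([((.600,.332,.065),91.4,3)],5.0)
q,d2=snap("side","s43",(150,280,290,440),3.7)
E
```

```text
t 44.00 tcp [0.6054 0.3383 0.0925] yaxis deg 91.7 toolz [ 0.048 -0.    -0.999] gap 0.589 F [ 0.4 -0.5  0.5] q [-0.56  0.76 -0.07  1.54  0.11  0.8   0.91]
[5.0, 0.23, -0.20, 0.91, 0.1],[5.0, 0.23, -0.20, 0.91, 0.1],[5.0, 0.23, -0.20, 0.91, 0.1],
```

View pics/s43.png

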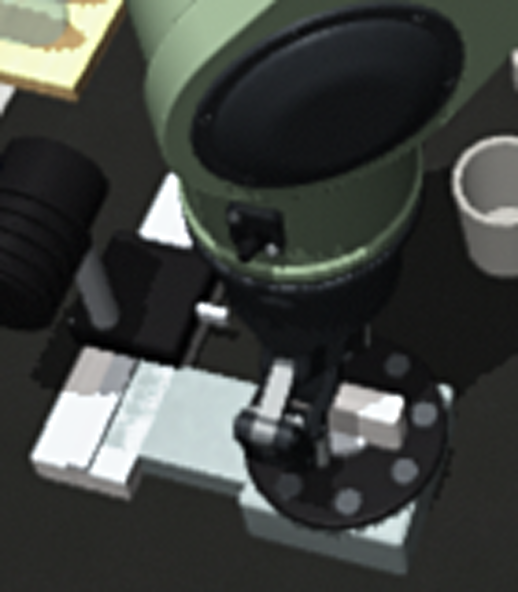

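Request:
{"fn": "step_arm", "kwargs": {
  "moves": [
    [[5.0, 0.3, -0.3, 0.6, 0], [5.0, 0.2, -0.3, 0.8, 0], [5.0, 0.2, 0, 0.8, 0], [5.0, 0, 0, 0.5, 0], [5.0, 0, 0, 0, 0]]
  ]
}}

```text
time_s: 44.55
tcp_pos: [0.6007, 0.3319, 0.0662]
ee_rot: [-0.044, 3.089, 0.001]
force: [0.0, 0.8, -0.1]
finger_gap: 0.586
```

```bash
python3 - <<'E'
from h import *
plan([((.600,.332,.065),91.4,1)],5.0)
q,d2=snap("side","s44",(170,310,290,440),4.5)
E
```

```text
t 44.55 tcp [0.6007 0.3319 0.0662] yaxis deg 91.6 toolz [ 0.052  0.002 -0.999] gap 0.586 F [ 0.   0.8 -0.1] q [-0.56  0.79 -0.07  1.58  0.11  0.74  0.91]
[5.0, 0.08, 0.02, 0.11, 0.2],
```

View pics/s44.png

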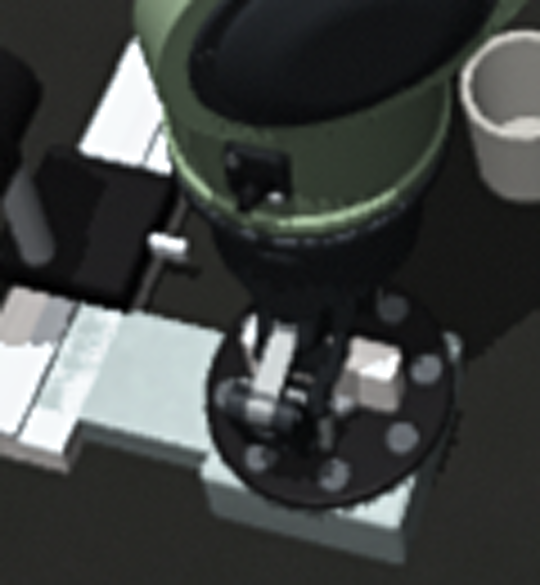

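Request:
{"fn": "step_arm", "kwargs": {
  "moves": [
    [[3.0, 0, 0, 0.1, 0], [1.0, 0, 0, 0, 0], [0.5, 0, 0, 0, 0], [0.5, 0, 0, 0, 0], [0.5, 0, 0, 0, 0], [0.5, 0, 0, 0, 0], [0.5, 0, 0, 0, 5], [0.5, 0, 0, 0, 5]]
  ],
  "squeeze": 60
}}

```text
time_s: 45.4
tcp_pos: [0.6013, 0.3336, 0.0664]
ee_rot: [0.23, 3.08, 0.013]
force: [1.1, 3.4, -2.3]
finger_gap: 0.155
```

```bash
python3 - <<'E'
from h import *
print(st()[0]["torque"])
q,d2=snap("side","s45",(150,280,290,440),3.7)
E
```

```text
t 45.40 tcp [0.6013 0.3336 0.0664] yaxis deg 81.5 toolz [ 0.053  0.004 -0.999] gap 0.155 F [ 1.1  3.4 -2.3] q [-0.59  0.79 -0.02  1.58  0.07  0.73  0.77]
[-0.34991943 -0.11447039  0.23735389]
```

View pics/s45.png

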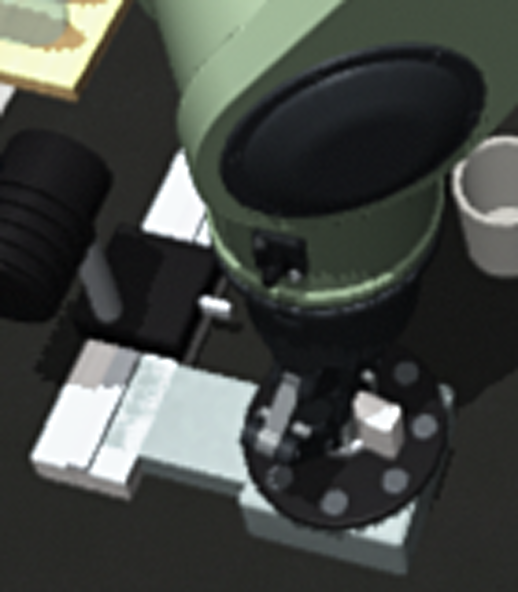

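The wheel turns with the grip. Continue clockwise.

Request:
{"fn": "step_arm", "kwargs": {
  "moves": [
    [[0.5, 0, 0, 0, 7], [0.5, 0, 0, 0, 7], [0.5, 0, 0, 0, 7], [0.5, 0, 0, 0, 7], [0.5, 0, 0, 0, 7], [0.5, 0, 0, 0, 7], [0.5, 0, 0, 0, 7], [0.5, 0, 0, 0, 7]]
  ]
}}

```text
time_s: 46.25
tcp_pos: [0.602, 0.3347, 0.0665]
ee_rot: [1.68, 2.601, 0.051]
force: [4.9, 2.3, -3.3]
finger_gap: 0.15
```

```bash
python3 - <<'E'
from h import *
plan([((.6013,.3325,.0664),30,1)],.5)
E
```

```text
t 46.25 tcp [0.602  0.3347 0.0665] yaxis deg 24.3 toolz [ 0.055  0.003 -0.998] gap 0.150 F [ 4.9  2.3 -3.3] q [-0.75  0.81  0.24  1.59 -0.21  0.73 -0.01]
[0.5, -0.17, -0.15, 0.00, -5.7],
```

Request:
{"fn": "step_arm", "kwargs": {
  "moves": [
    [[0.5, 0, 0, 0, 7], [0.5, 0, 0, 0, 7], [0.5, 0, 0, 0, 7], [0.5, 0, 0, 0, 7], [0.5, 0, 0, 0, 7], [0.5, 0, 0, 0, 7], [0.5, 0, 0, 0, 7], [0.5, 0, 0, 0, 7], [0.5, 0, 0, 0, 7], [0.5, 0, 0, 0, 7], [0.5, 0, 0, 0, 0]]
  ]
}}

```text
time_s: 47.35
tcp_pos: [0.6037, 0.3344, 0.0667]
ee_rot: [2.909, 1.134, 0.083]
force: [2.3, 0.0, 0.7]
finger_gap: 0.154
```

```bash
python3 - <<'E'
from h import *
plan([((.6013,.3325,.0664),-80,1)],.5)
q,d2=snap("side","s46",(150,250,290,440),3.1)
E
```

```text
t 47.35 tcp [0.6037 0.3344 0.0667] yaxis deg -47.5 toolz [ 0.056  0.002 -0.998] gap 0.154 F [2.3 0.  0.7] q [-0.94  0.88  0.56  1.6  -0.57  0.78 -0.98]
[0.5, -0.31, -0.03, 0.01, 32.5],
```

View pics/s46.png

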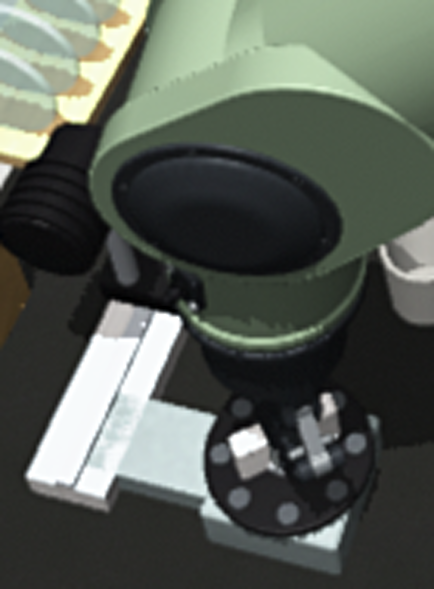

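```bash
python3 - <<'E'
from h import *
q,d2=snap("top","t46",(90,110,290,270),4)
E
```

```text
(no output)
```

View pics/t46.png

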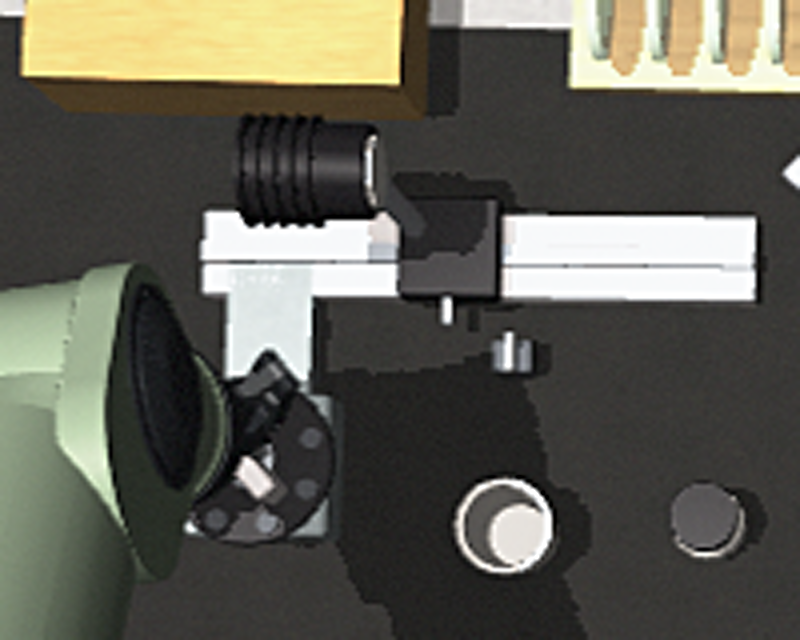

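The arm is clear of the lamp. Pointer at (447,310) and mark at (510,335) in the crop, so about 36 mm remain, roughly 84°.

Request:
{"fn": "step_arm", "kwargs": {
  "moves": [
    [[0.5, -0.05, 0, 0, 7], [0.5, -0.05, 0, 0, 7], [0.5, -0.05, 0, 0, 7], [0.5, 0, 0, 0, 7], [0.5, 0, 0, 0, 7], [0.5, 0, 0, 0, 0]]
  ]
}}

```text
time_s: 48.05
tcp_pos: [0.6041, 0.3336, 0.0667]
ee_rot: [-3.133, -0.218, -0.092]
force: [2.3, 1.9, 1.4]
finger_gap: 0.152
```

```bash
python3 - <<'E'
from h import *
print(st()[0]["torque"])
E
```

```text
t 48.05 tcp [0.6041 0.3336 0.0667] yaxis deg -82.1 toolz [ 0.058  0.004 -0.998] gap 0.152 F [2.3 1.9 1.4] q [-1.02  0.93  0.7   1.6  -0.73  0.83 -1.47]
[ 0.0040614   0.26424494 -0.14956836]
```

Request:
{"fn": "step_arm", "kwargs": {
  "moves": [
    [[0.5, -0.05, 0, 0, 7], [0.5, -0.05, 0, 0, 7], [0.5, 0, 0, 0, 7], [0.5, 0, 0, 0, 7], [0.5, 0, 0, 0, 7], [0.5, 0, 0, 0, 0]]
  ]
}}

```text
time_s: 48.65
tcp_pos: [0.6039, 0.3327, 0.0666]
ee_rot: [-3.045, 0.702, -0.089]
force: [4.2, 3.2, -1.9]
finger_gap: 0.151
```

```bash
python3 - <<'E'
from h import *
st()
q,d2=snap("top","t47",(185,165,245,215),12)
q,d2=snap("side","s47",(190,310,260,370),10)
E
```

```text
t 48.65 tcp [0.6039 0.3327 0.0666] yaxis deg -115.9 toolz [ 0.059  0.003 -0.998] gap 0.151 F [ 4.2  3.2 -1.9] q [-1.08  0.98  0.84  1.61 -0.87  0.9  -1.96]
```

View pics/t47.png

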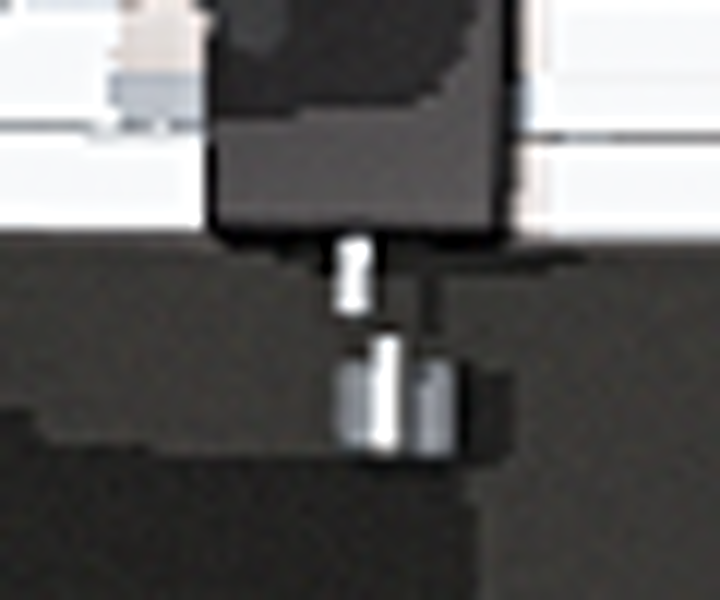

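View pics/s47.png

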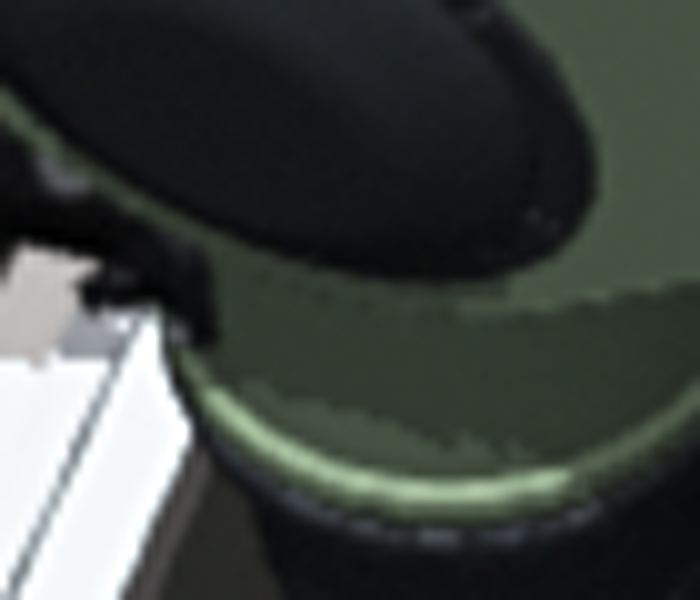

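```bash
python3 - <<'E'
from h import *
a=px2w("top",185+352/12-.0,165+312/12,z=.036); b=px2w("top",185+387/12,165+336/12,z=.036); print(a,b,a-b)
d=np.load("pics/t26.npz")["p"]
g=cv2.cvtColor(d,cv2.COLOR_BGR2GRAY).astype(float)
# rail near edge: find bright->dark transition row for columns 200..270 ; and groove line
us=np.arange(195,275); vs=[]
for u in us:
    col=g[176:192,u]; k=np.argmin(np.diff(col)); 
    c=np.diff(col)[max(k-2,0):k+3]; vs.append(176+.5+(np.arange(max(k-2,0),max(k-2,0)+len(c))*c).sum()/c.sum())
vs=np.array(vs); f=np.polyfit(us,vs,1); r=vs-np.polyval(f,us); ok=abs(r)<.7; f=np.polyfit(us[ok],vs[ok],1); print(f, ok.sum(), abs(r[ok]).mean())
A=px2w("top",195,np.polyval(f,195),z=.0);B=px2w("top",275,np.polyval(f,275),z=.0); v=A-B; print("rail dir",v,"yaw",np.arctan2(-v[0],v[1]))
A=px2w("top",195,np.polyval(f,195),z=.022);B=px2w("top",275,np.polyval(f,275),z=.022); v=A-B; print("yaw z.022",np.arctan2(-v[0],v[1]))
E
```

```text
[0.68920673 0.19240326 0.036     ] [0.68456847 0.18530088 0.036     ] [0.00463826 0.00710238 0.        ]
[1.28779529e-02 1.81332571e+02] 80 0.05315863120872706
rail dir [-0.00216692  0.19498468  0.        ] yaw 0.011112828488085652
yaw z.022 0.011112828488086774
```

Slide-frame gap 7.05 mm, about 16° remaining.

Request:
{"fn": "step_arm", "kwargs": {
  "moves": [
    [[0.5, 0, 0, 0, 7], [0.5, 0, 0, 0, 7.5], [0.5, 0, 0, 0, 0], [0.5, 0, 0, 0, 0]]
  ]
}}

```text
time_s: 49.15
tcp_pos: [0.6038, 0.3324, 0.0666]
ee_rot: [-2.937, 1.048, -0.083]
force: [3.4, 3.5, 1.1]
finger_gap: 0.152
```

```bash
python3 - <<'E'
from h import *
st()
q,d2=snap("top","t48",(195,175,235,210),18)
E
```

```text
t 49.15 tcp [0.6038 0.3324 0.0666] yaxis deg -129.2 toolz [ 0.057  0.003 -0.998] gap 0.152 F [3.4 3.5 1.1] q [-1.1   1.01  0.89  1.61 -0.92  0.93 -2.15]
```

View pics/t48.png

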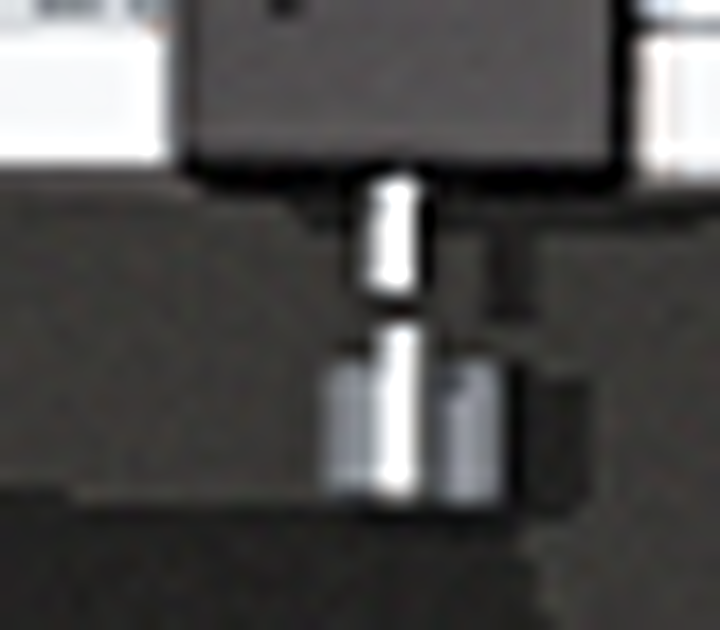

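```bash
cat > cen.py <<'E'
from h import *
import sys
def gap(name):
    g=np.load(f"pics/{name}.npz")["p"].astype(float).min(2)
    out={}
    for r in range(183,204):
        c0,c1=213,221
        w=np.clip(g[r,c0:c1]-130,0,None)
        if w.sum()>40: print(r,round((np.arange(c0,c1)*w).sum()/w.sum(),2),int(w.sum()))
gap(sys.argv[1])
E
python3 cen.py t48
```

```text
185 216.57 219
186 216.59 211
187 216.5 250
188 216.5 250
189 216.5 250
190 216.49 252
193 216.78 139
194 216.7 178
195 216.63 198
196 216.36 261
197 216.59 266
198 216.57 267
199 216.59 263
200 216.55 271
201 216.45 308
```

```bash
python3 - <<'E'
from h import *
for pu,mu in((216.5,216.6),(216.5,216.75),(216.5,216.5)):
    a=px2w("top",pu,190.5,z=.036); b=px2w("top",mu,193,z=.036); d=a-b; print(d.round(4), -.011*d[0]+d[1])
# along-slide-x image direction
a=px2w("top",216.5,185,z=.036); yaw=.011
P=np.array([a+np.array([np.cos(yaw),np.sin(yaw),0])*t for t in(0,-.01,-.02,-.03)]); print(w2px("top",P))
E
```

```text
[0.006  0.0005 0.    ] 0.00039664049936650683
[0.006  0.0008 0.    ] 0.000752657543073558
[0.006  0.0002 0.    ] 0.00015929628419301823
[[216.5        185.        ]
 [216.38840913 189.15341155]
 [216.27668485 193.3117883 ]
 [216.16482694 197.47513914]]
```

About 0.5–1 mm remains; add 1.5°, then release and check from both cameras.

Request:
{"fn": "step_arm", "kwargs": {
  "moves": [
    [[0.5, 0, 0, 0, 1.7], [0.5, 0, 0, 0, 0], [2.5, 0, 0, 0, 0], [5.0, 0, 0, 0, 0], [5.0, 0, 0, 0, 0], [5.0, 0, 0, -2, 0], [5.0, 0, 0, -4, 0], [5.0, 0, 0, -4.5, 0], [5.0, 0, 0, -4.5, 0]]
  ]
}}

```text
time_s: 50.1
tcp_pos: [0.5925, 0.3297, 0.2193]
ee_rot: [-2.928, 1.089, -0.073]
force: [-0.1, 0.2, 0.7]
finger_gap: 0.587
```

```bash
python3 - <<'E'
from h import *
st()
q,d2=snap("top","t49",(195,175,235,210),18)
plan([((.50,.45,.25),-100,9)],5)
E
python3 cen.py t49
```

```text
t 50.10 tcp [0.5925 0.3297 0.2193] yaxis deg -130.8 toolz [ 0.05  -0.001 -0.999] gap 0.587 F [-0.1  0.2  0.7] q [-1.17  0.85  1.05  1.53 -0.77  1.16 -2.28]
t 50.15 tcp [0.5948 0.3299 0.2273] yaxis deg -130.8 toolz [ 0.057  0.003 -0.998] gap 0.586 F [1.8 0.3 9.7] q [-1.18  0.84  1.05  1.53 -0.76  1.17 -2.28]
[5.0, -1.66, -0.33, -0.31, -3.4],[5.0, -1.64, -0.43, -0.31, -3.4],[5.0, -1.61, -0.53, -0.31, -3.4],[5.0, -1.57, -0.62, -0.31, -3.4],[5.0, -1.53, -0.72, -0.31, -3.4],[5.0, -1.49, -0.81, -0.31, -3.4],[5.0, -1.44, -0.89, -0.31, -3.4],[5.0, -1.38, -0.98, -0.31, -3.4],[5.0, -1.32, -1.06, -0.31, -3.4],
185 216.69 180
186 216.71 176
187 216.74 170
188 216.58 215
189 216.57 219
190 216.54 231
193 216.77 141
194 216.7 179
195 216.64 196
196 216.33 264
197 216.57 265
198 216.62 275
199 216.41 282
200 216.65 149
201 216.62 168
```

View pics/t49.png

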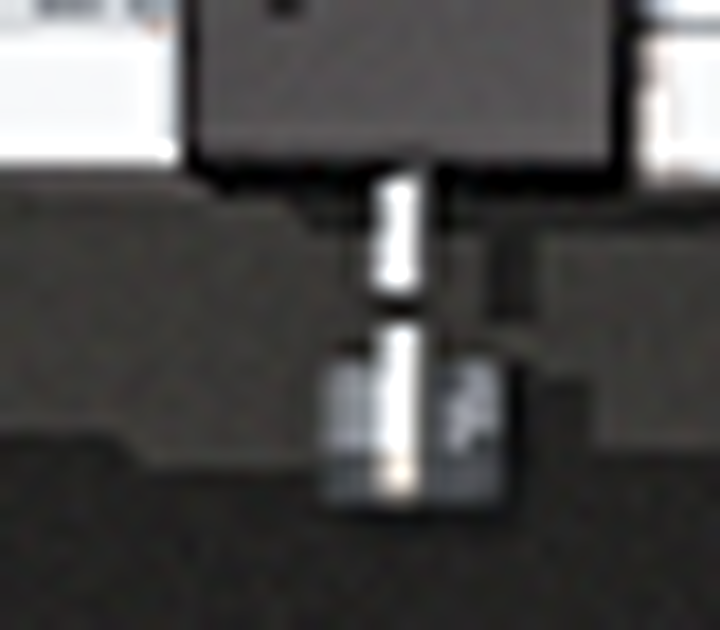

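Pointer and mark look aligned (both at x ≈ 398 in the crop). Move the arm clear and check everything from both cameras.

Request:
{"fn": "step_arm", "kwargs": {
  "moves": [
    [[5.0, -1.7, -0.3, -0.3, -3.4], [5.0, -1.6, -0.4, -0.3, -3.4], [5.0, -1.6, -0.5, -0.3, -3.4], [5.0, -1.6, -0.6, -0.3, -3.4], [5.0, -1.5, -0.7, -0.3, -3.4], [5.0, -1.5, -0.8, -0.3, -3.4], [5.0, -1.4, -0.9, -0.3, -3.4], [5.0, -1.4, -1.0, -0.3, -3.4], [5.0, -1.3, -1.1, -0.3, -3.4], [5.0, 0, 0, 0, 0], [5.0, 0, 0, 0, 0]]
  ]
}}

```text
time_s: 51.25
tcp_pos: [0.4875, 0.4598, 0.2543]
ee_rot: [-3.126, 0.201, -0.09]
force: [-0.2, 0.0, 0.5]
finger_gap: 0.581
```

```bash
python3 - <<'E'
from h import *
st()
q,d2=snap("top","t50")
q,d2=snap("side","s50")
cv2.imwrite("pics/z50.png",cv2.resize(q[300:350,215:265],None,fx=12,fy=12,interpolation=cv2.INTER_CUBIC))
cv2.imwrite("pics/z51.png",cv2.resize(q[90:260,270:420],None,fx=3.5,fy=3.5,interpolation=cv2.INTER_CUBIC))
E
python3 cen.py t50
```

```text
t 51.25 tcp [0.4875 0.4598 0.2543] yaxis deg -97.3 toolz [ 0.058  0.004 -0.998] gap 0.581 F [-0.2  0.   0.5] q [-1.41  0.75  0.97  1.52 -0.63  1.16 -2.04]
185 216.71 176
186 216.72 174
187 216.76 164
188 216.59 213
189 216.58 214
190 216.55 227
193 216.79 131
194 216.71 175
195 216.65 193
196 216.39 254
197 216.57 257
198 216.6 255
199 216.57 252
200 216.55 258
201 216.54 288
```

View pics/t50.png

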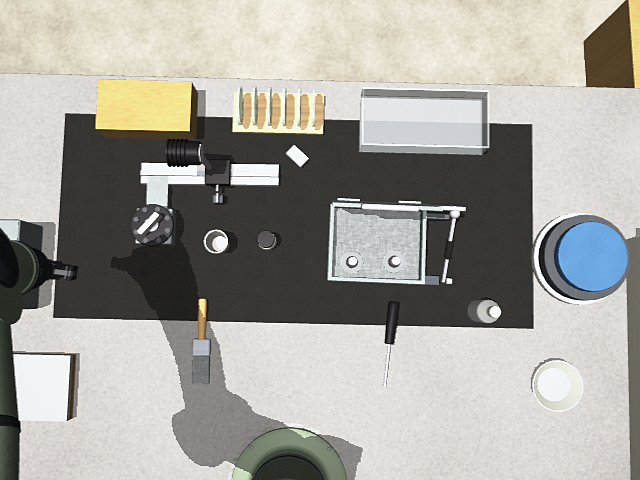

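View pics/s50.png

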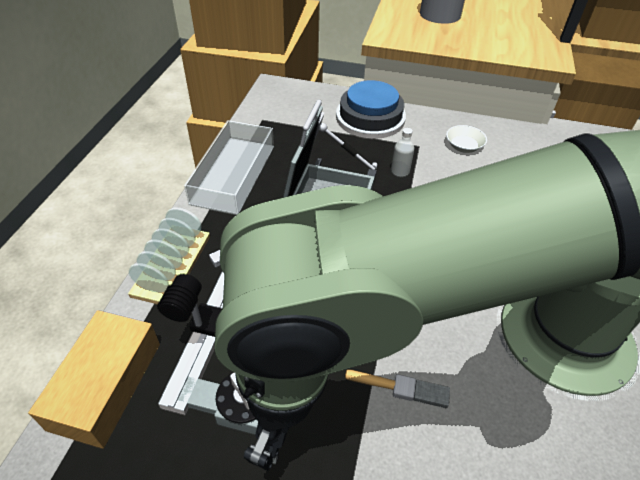

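View pics/z51.png

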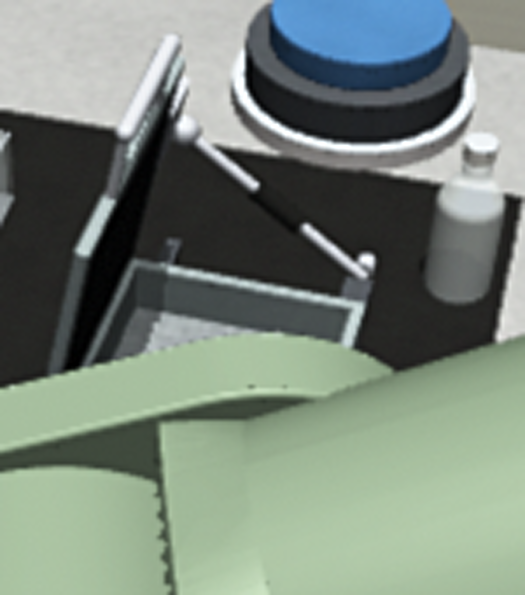

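View pics/z50.png

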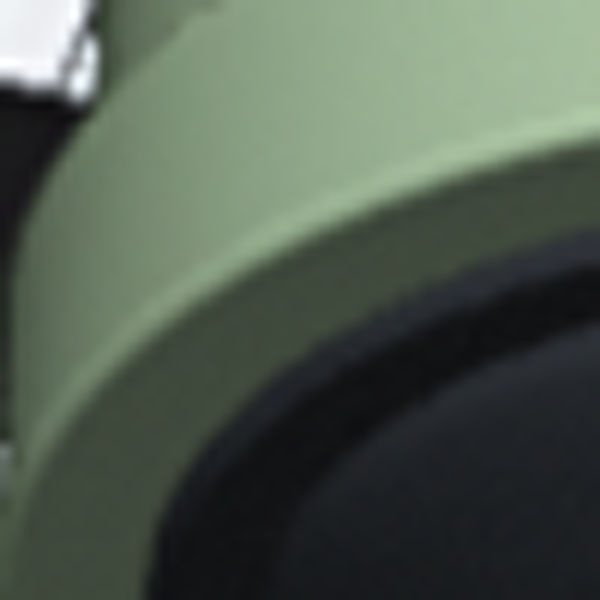

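```bash
python3 - <<'E'
from h import *
plan([((.43,.05,.33),-40,12)],5)
E
```

```text
t 51.35 tcp [0.4878 0.4595 0.2542] yaxis deg -97.4 toolz [ 0.058  0.004 -0.998] gap 0.584 F [ 0.1  0.8 -0.6] q [-1.41  0.75  0.97  1.52 -0.63  1.16 -2.04]
[5.0, -0.00, 3.44, -0.67, -4.8],[5.0, -0.29, 3.43, -0.67, -4.8],[5.0, -0.57, 3.39, -0.67, -4.8],[5.0, -0.85, 3.33, -0.67, -4.8],[5.0, -1.13, 3.25, -0.67, -4.8],[5.0, -1.39, 3.14, -0.67, -4.8],[5.0, -1.65, 3.02, -0.67, -4.8],[5.0, -1.90, 2.87, -0.67, -4.8],[5.0, -2.13, 2.70, -0.67, -4.8],[5.0, -2.35, 2.51, -0.67, -4.8],[5.0, -2.55, 2.31, -0.67, -4.8],[5.0, -2.73, 2.09, -0.67, -4.8],
```

Request:
{"fn": "step_arm", "kwargs": {
  "moves": [
    [[5.0, 0, 3.4, -0.8, -4.8], [5.0, -0.3, 3.4, -0.8, -4.8], [5.0, -0.6, 3.4, -0.8, -4.8], [5.0, -0.9, 3.3, -0.8, -4.8], [5.0, -1.1, 3.2, -0.8, -4.8], [5.0, -1.4, 3.1, -0.8, -4.8], [5.0, -1.7, 3.0, -0.7, -4.8], [5.0, -1.9, 2.9, -0.7, -4.8], [5.0, -2.1, 2.7, -0.7, -4.8], [5.0, -2.4, 2.5, -0.7, -4.8], [5.0, -2.6, 2.3, -0.7, -4.8], [5.0, -2.7, 2.1, -0.7, -4.8]]
  ]
}}

```text
time_s: 52.55
tcp_pos: [0.4322, 0.0295, 0.3406]
ee_rot: [2.804, 1.359, 0.081]
force: [0.4, -0.3, -0.2]
finger_gap: 0.581
```

```bash
python3 - <<'E'
from h import *
st()
q,d2=snap("side","s51")
cv2.imwrite("pics/z52.png",cv2.resize(q[300:350,205:265],None,fx=12,fy=12,interpolation=cv2.INTER_CUBIC))
E
```

```text
t 52.55 tcp [0.4322 0.0295 0.3406] yaxis deg -38.3 toolz [ 0.058  0.    -0.998] gap 0.581 F [ 0.4 -0.3 -0.2] q [-1.18  0.06  1.04  1.99 -0.05  1.06 -0.79]
```

View pics/s51.png

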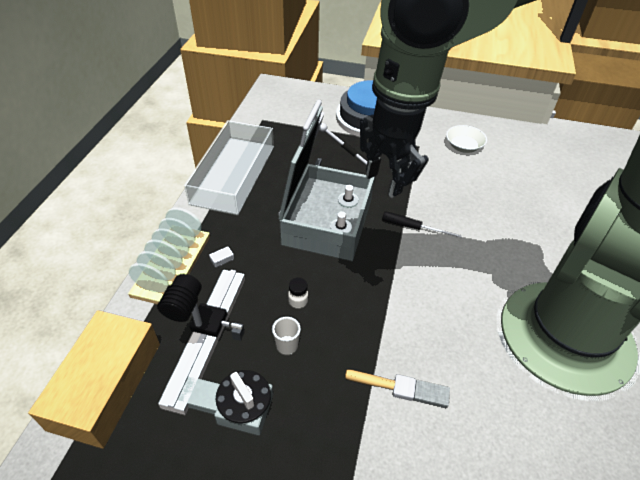

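View pics/z52.png

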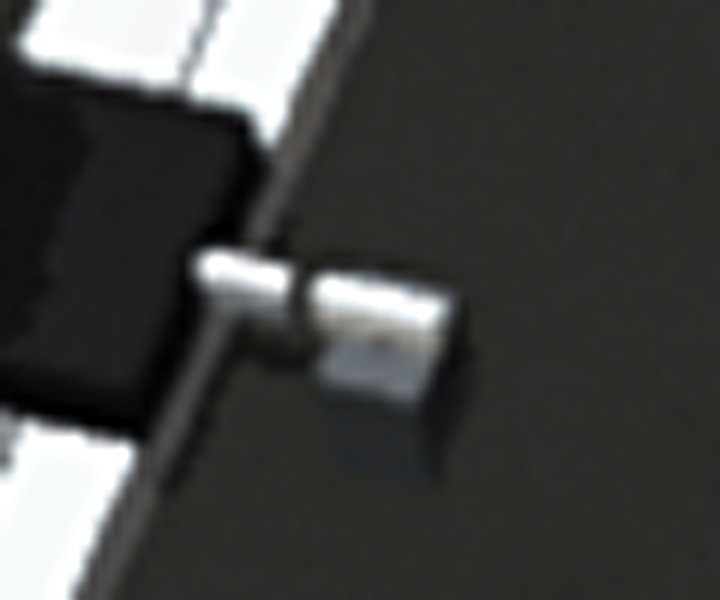

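Side view: the pointer at (245,270) and the mark at (380,300) lie on one line along the slide's x direction. Both lenses stand upright at (348,195) and (341,222), the cover is propped, and the other things are unmoved. Hand in.

```bash
python3 -c "
from workcell import finish_job
print(finish_job())"
```

```text
the job is handed in; nothing more can be done
None
```

The job is done and handed in at about 52.6 s of the 208 s allowed. I had no verdict back, so what follows rests on my own last checks.

- **Cover:** it is open and resting on the prop rod, measured at about 1.38 rad (target about 1.37). I last measured the rod at about 0.63 rad (target about 0.62), just before letting go of it. The ball sits against the ear. The pin itself is hidden behind the ear, so I judge it in the hole from the geometry and from the cover staying put for the rest of the run. Seating it took three tries: the rod dropped on the first release and was slightly low on the second.
- **Lenses:** only two were on the bench, and both stand upright in the front half of the box. One had been knocked aside during the run, so I located it again before picking it up.
- **Handwheel:** I turned it clockwise in one grasp, about 223°. The pointer is level with the white mark to about 0.5 mm. The two cameras disagree on the direction: the top view has it about 0.4 mm short, the side view about 0.5 mm past. That is within what I can read from the pictures.
- **Other things:** the last pictures show the other bench items where they were and the robot touching nothing.

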